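Press two mended fragments under their boards and weights

ROBOT

A 6-joint arm with a two-finger parallel gripper is mounted at the origin on the work surface. World frame = base frame: x ahead of the robot, y to its left, z up, the work surface at z = 0. Lengths are in mm, angles in rad, forces in N, time in s.
With the tool pointing down it reaches from about 350 to 875 mm from the base axis. Payload 4.2 kg.
Tool frame: the origin (TCP) lies on the centre line of the jaws, within the pads' length; the fingertips stand 14 mm ahead of it and the grasp point (between the pads) lies 5 mm behind it (tcp_to_tips is the distance from the TCP to the fingertips, in mm); z points along the fingers, y is the direction in which the jaws open and shut (so a half turn about z gives the same grasp; the last joint's range is limited). The gripper opens to 85 mm and grips with 20 to 120 N. Pads are 22 mm wide; open, the fingers measure 114 mm over their backs; the gripper's body (76 mm by 85 mm) begins 54 mm behind the grasp point. The pads swing forward as they close: fully open they stand 13 mm farther back than shut.
Start: joints at [-0.853, 0.385, 0.008, 0, -1.194, -0.259], TCP at [276.807, -560.337, 206.512] pointing down, gripper open.
Joint ranges: [-3.14, 3.14], [-1.21, 2.06], [-1.07, 1.41], [-3.16, 2.05], [-2.99, -0.16], [-3.1, 3.1]. Speed limits (rad/s): [2.79, 2.79, 3.14, 3.14, 3.14, 3.14].

INTERFACE

Orientations are given as a unit quaternion [x, y, z, w].
In Python, from bench import read_state, get_image, job_done, tcp_to_tips gives the robot as it stands. The module is installed in compiled form; this text tells all that it offers.
- The arm moves only by the tool play_rows, never from a script. Its argument "targets" is a list of rows, each an object of numbers: "gripper": the gripper's target within -1 to 1 (shut at 1, half-way at 0, fully open at -1); "tx", "ty", "tz": the shift along the tool's x, y, z scaled (see below); "spin": the turn about the tool's z scaled (see below). A call has 1 to 12 rows; each row is the pose to reach, as a shift and turn from the pose commanded when the call began, along the tool's axes at that moment; what a row does not reach only later rows make up. The controller multiplies each number of a shift by 0.25 m and each number of a turn by pi/4 rad. A row lasts 1/8 s, in which the tool goes at most 62.5 mm and 10.7 degrees, less where a joint would pass 70% of its speed; a pose out of reach is approached as far as the arm can. A call with a number of a shift or a turn outside -1 to 1 is refused whole. A call with a gripper value outside its range is refused whole. The fingers move at their own pace and stop on an object; the grip force is fixed at half the most. Time passes only in rows, so rows that repeat a pose let the fingers close. It gives the time, the measured TCP pose, the force and the opening at its end, in the units of the state.
- read_state(): the state, without advancing time (a new reading comes with each control period).
- get_image(name): name is "scene" or "side" or "wrist"; returns a dict with "frame" (384x512x3 uint8, red, green, blue), "depth" (384x512 float32, mm along the optical axis (not along the pixel's ray), 0 where there is no reading), "mtx" (3x3 intrinsics, pixels), "k1" (the pictures are not rectified: a ray, as slopes to the right and down, at radius r is drawn at 1 + k1 r^2 times it, then the intrinsics apply), "world_to_cam" (4x4, takes a point from world to camera coordinates). Camera axes: x right, y up, looking along -z (the intrinsics and any distortion apply to the point x, -y, -z); pixel columns grow to the right and rows downward; lengths in mm; the calibration is good to about 2 mm. A picture is of the moment at which its call begins.
- job_done(): hands the job in, once; it reports no verdict.
The state is a dict: "clock": time; "joints": joint angles; "joint_vel": joint speeds; "joint_efforts": joint torques, N m; "position": TCP position; "ee_rot": TCP orientation; "contact_force": force on the tool from outside, world axes, zero at the start; "wrist_torque": the same for the moment, N m; "gripper_width": finger opening in mm.
Only numpy, scipy, OpenCV 4.12 (cv2) and the standard library are available. Lean on these libraries where they do the work, as an engineer would, in place of code of your own. Each camera call takes 0.05 s, during which the arm holds its last target.

TASK

Set up the presses on the two mended fragments: on the pink one lay the white plate, on that the wooden block and on top the brass weight; on the green one lay the blue board and on top the steel weight. Centre every piece carefully over the mended crack (within about a centimetre), plate, block and board lying flat and lengthwise along the crack, and set the weights down upright and gently. Never let a metal weight touch a fragment or its mount, leave the jar, slide box and brush where they are, and let go of everything.

Things in the scene. Friction and masses are not known exactly. Their poses are not given: they have to be found in the camera images.
- pink_fragment: Painted plaster fragment, pink with ochre and cream lines, 104 x 84 mm with chipped corners, 12 mm thick, on a white mount 116 x 96 x 6 mm. Fixed to the bench. Origin: centre of the mount's underside; the flat paint surface is 18 mm above it, z up. A dark mended crack, 60 mm long, runs through the middle of the paint surface along x, the fragment's long direction.
- green_fragment: Painted plaster fragment, green with dark green and cream lines, 104 x 84 mm with chipped corners, 12 mm thick, on a white mount 116 x 96 x 6 mm. Fixed to the bench. Origin: centre of the mount's underside; the flat paint surface is 18 mm above it, z up. A dark mended crack, 60 mm long, runs through the middle of the paint surface along x, the fragment's long direction.
- white_plate: White plastic plate, 75 x 48 mm, 12 mm thick, about 45 g. Loose, lying flat. Origin: centre of the underside; x along its length, y across its width, z up.
- wood_block: Brown wooden block, 65 x 45 mm, 18 mm thick, about 40 g. Loose, lying flat. Origin: centre of the underside; x along its length, y across its width, z up.
- blue_board: Blue plastic board, 75 x 48 mm, 14 mm thick, about 60 g. Loose, lying flat. Origin: centre of the underside; x along its length, y across its width, z up.
- brass_weight: Yellow brass weight with a round base 44 mm across and 24 mm high. On the base stands an upright grip bar of the same metal, 36 mm long (along x), 14 mm thick (along y), with flat sides, from height 24 to 56 mm, the top. Loose, about 0.4 kg; lift it by the bar, from above. Origin: centre of the underside, z up.
- steel_weight: Grey steel weight with a square base 44 x 44 mm and 24 mm high. On the base stands an upright grip bar of the same metal, 36 mm long (along x), 14 mm thick (along y), with flat sides, from height 24 to 56 mm, the top. Loose, about 0.4 kg; lift it by the bar, from above. Origin: centre of the underside, z up.
- jar: Bystander: closed amber glass jar with a black cap, 48 mm across, 58 mm high, standing loose among the things. Origin: centre of its underside.
- slide_box: Bystander: closed yellow plastic slide box, 70 x 80 mm, 30 mm high, loose. Origin: centre of its underside.
- brush: Bystander: loose brush, 170 mm long, lying flat beyond the work. Origin near its middle, x along its length.

How it is judged:
By the outcome, as a careful person would: the job done as asked, in the order asked, and still so for the second after the job is handed in, with the robot touching nothing.
It also fails if it takes over 134 s, if anything falls off the work surface, if the arm or the gripper's body presses on something with over 40 N, if the wrist force passes 120 N, or if a joint passes its speed limit or range.

## Working session

There is one attempt and no reset: what is moved stays moved. The work goes in short steps, Python scripts to look and compute and a tool call to move; the robot and the scene stay as the last step left them, time stands still between calls to the robot, and variables do not carry over. Pictures are saved under pics/ and viewed, and the job is handed in when it is done.

Besides the shell and the picture viewer there is one more tool, called after "Request:" as name(argument=value, ...), one argument or row to a line, values as JSON. play_rows: Moves the arm, as the interface text tells. Its arguments: {"type":"object","properties":{"targets":{"type":"array","items":{"type":"object","properties":{"gripper":{"type":"number"},"tx":{"type":"number","minimum":-1,"maximum":1},"ty":{"type":"number","minimum":-1,"maximum":1},"tz":{"type":"number","minimum":-1,"maximum":1},"spin":{"type":"number","minimum":-1,"maximum":1}}}}},"required":["targets"]}

```bash
mkdir -p pics; cat > h.py <<'E'
import numpy as np,cv2
from bench import read_state,get_image,job_done,tcp_to_tips
def save(im,name,crop=None,s=1):
    f=im["frame"][:,:,::-1]
    if crop: u0,v0,u1,v1=crop; f=f[v0:v1,u0:u1]
    if s!=1: f=cv2.resize(f,None,fx=s,fy=s,interpolation=cv2.INTER_CUBIC)
    cv2.imwrite("pics/"+name+".png",f)
def ray(im,u,v):
    K=im["mtx"];k=im["k1"]
    d=cv2.undistortPoints(np.array([[[u,v]]],float),K,np.array([k,0,0,0,0.]),)[0,0]
    M=np.array(im["world_to_cam"]);R=M[:3,:3];t=M[:3,3]
    return -R.T@t, R.T@np.array([d[0],-d[1],-1])
def atz(im,u,v,z):
    c,d=ray(im,u,v); return c+d*(z-c[2])/d[2]
def dep(im,u,v):
    c,d=ray(im,u,v); return c+d*im["depth"][int(round(v)),int(round(u))]
def cloud(im):
    h,w=im["depth"].shape
    uu,vv=np.meshgrid(np.arange(w),np.arange(h))
    p=np.stack([uu,vv],-1).reshape(-1,1,2).astype(float)
    d=cv2.undistortPoints(p,im["mtx"],np.array([im["k1"],0,0,0,0.]))[:,0]
    M=np.array(im["world_to_cam"]);R=M[:3,:3];t=M[:3,3]
    X=np.stack([d[:,0],-d[:,1],-np.ones(len(d))],1)*im["depth"].reshape(-1,1)
    return ((X-t)@R).reshape(h,w,3)
E
python3 - <<'E'
from h import *
for n in["scene","side","wrist"]:
    im=get_image(n);save(im,n+"0",s=1.5);M=np.array(im["world_to_cam"]);print(n,-M[:3,:3].T@M[:3,3],im["k1"],im["mtx"][0][0])
print(read_state(),tcp_to_tips)
E
```

```text
scene [1020.71554353 -691.58882502  819.27879485] 0.04106402782821574 365.17385850686634
side [304.96565122 696.89506638 487.44093128] -0.04474835319868763 353.86650842502064
wrist [ 206.06900547 -594.33470083  372.45862347] -0.04461265532598847 304.97273418007757
{'clock': 0.15, 'joints': array([-8.53398566e-01,  3.85350791e-01,  6.99581278e-03, -3.19539885e-04,
       -1.19397801e+00, -2.58591613e-01]), 'joint_vel': array([-0.00054821, -0.00410752,  0.00427064,  0.00248762, -0.00176158,
       -0.00089855]), 'joint_efforts': array([ 1.43583229e-04, -3.92678046e+01,  1.88581949e+01,  4.18858454e+00,
       -3.39623541e-03,  6.35297852e-06]), 'position': array([ 276.60724768, -559.96107158,  205.71725516]), 'ee_rot': array([-2.27338846e-01,  9.73815402e-01,  7.48279776e-04, -2.29056535e-04]), 'contact_force': array([0.37037071, 0.87987295, 0.4408711 ]), 'wrist_torque': array([-0.02112708,  0.09537732, -0.02621893]), 'gripper_width': 85.62668316078229} 14.0
```

View pics/scene0.png

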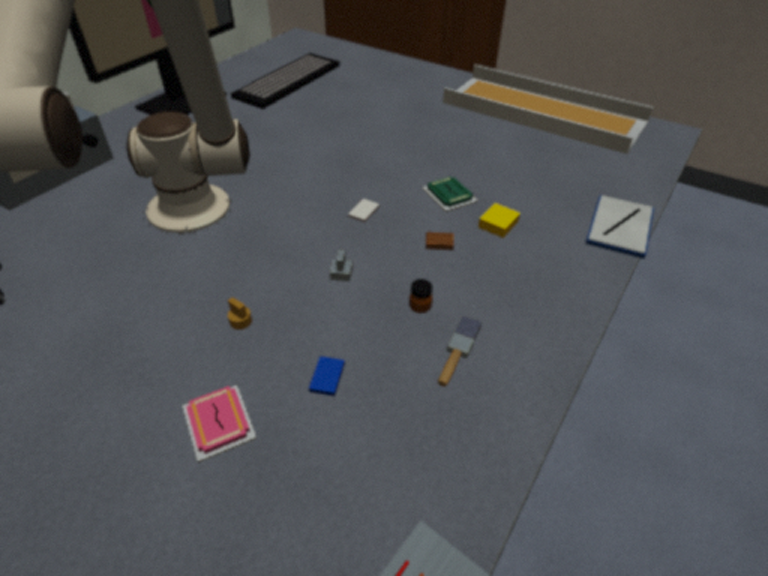

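View pics/side0.png

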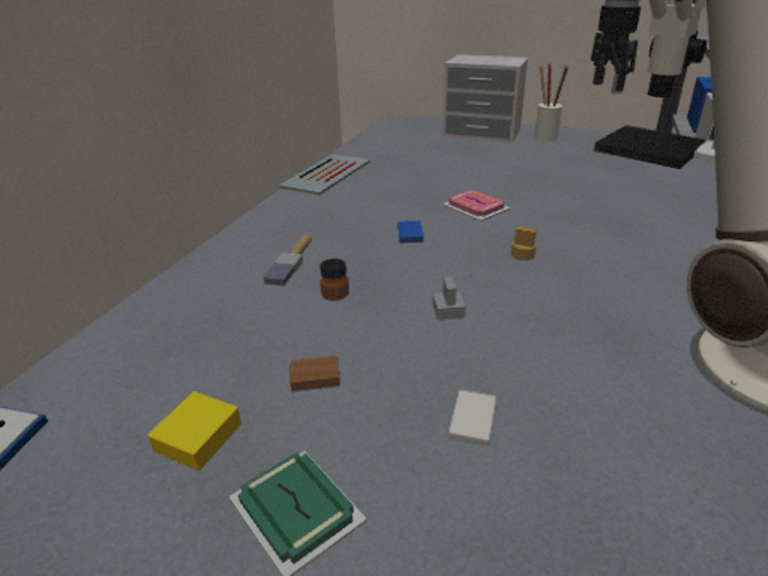

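View pics/wrist0.png

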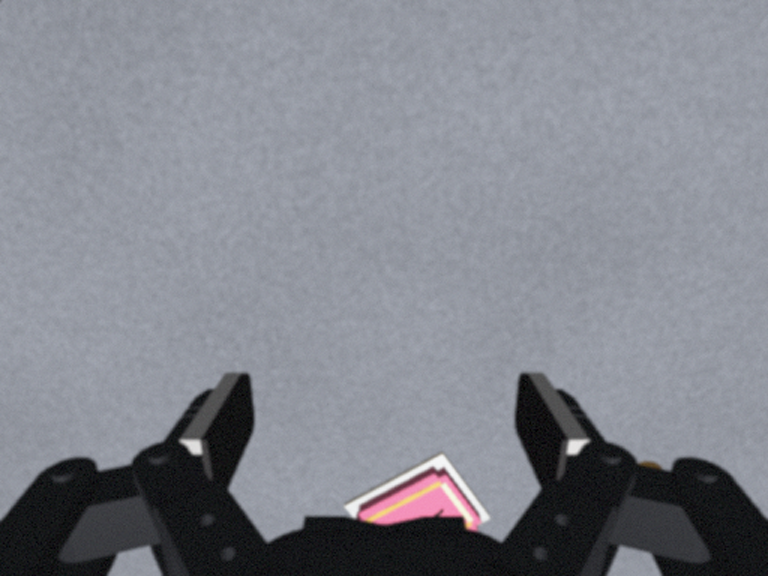

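The scene shot (1.5x) shows pink fragment (218,420), green (450,192), plate (364,210), block (440,240), blue board (327,375), brass (239,314), steel (341,266), jar (421,296), slide box (500,219) and brush (460,350). Next I'll measure them.

```bash
cat > seg.py <<'E'
from h import *
from scipy import ndimage as nd
def clusters(n,zmin=5,verbose=True,im=None):
    im=im or get_image(n);P=cloud(im)
    r=np.hypot(P[...,0],P[...,1])
    m=(P[...,2]>zmin)&(P[...,2]<80)&(im["depth"]>0)&(r>250)&(r<950)&(P[...,0]>0)
    L,k=nd.label(m,np.ones((3,3)))
    for i in range(1,k+1):
        q=P[L==i]
        if len(q)<40: continue
        top=np.percentile(q[:,2],90)
        s=(L==i)&(P[...,2]>top-5)
        t=P[s][:,:2].astype(np.float32)
        rc=cv2.minAreaRect(t); b=cv2.boxPoints(rc)
        e=b[1]-b[0];e2=b[2]-b[1]
        if np.hypot(*e2)>np.hypot(*e): e=e2
        vv,uu=np.nonzero(s)
        print(n,"px",uu.mean().round(),vv.mean().round(),"n",len(q),"top",top.round(1),"c",np.round(rc[0],1),"size",np.round(rc[1],1),"ang",round(np.degrees(np.arctan2(e[1],e[0]))%180,1),"rgb",im["frame"][s].mean(0).round())
E
python3 - <<'E'
from seg import *
clusters("scene");clusters("side")
E
```

```text
scene px 306.0 61.0 n 215 top 49.8 c [306.2 875.7] size [115.7  17.5] ang 1.7 rgb [101.  99.  92.]
scene px 300.0 127.0 n 435 top 19.6 c [521.7 413.6] size [ 85.9 109. ] ang 150.8 rgb [39. 73. 54.]
scene px 242.0 139.0 n 171 top 13.4 c [378.8 228.8] size [47.6 78.3] ang 95.0 rgb [161. 160. 152.]
scene px 333.0 144.0 n 387 top 31.4 c [681. 365.] size [82.7 69.5] ang 87.5 rgb [164. 150.   4.]
scene px 293.0 159.0 n 199 top 19.6 c [595.5 221.8] size [63.4 46.9] ang 28.4 rgb [88. 56. 32.]
scene px 227.0 171.0 n 212 top 54.7 c [468.2   8.8] size [12.8 33.5] ang 125.1 rgb [90. 96. 97.]
scene px 281.0 191.0 n 306 top 58.7 c [660.   20.3] size [42.5 42.5] ang 65.3 rgb [18. 18. 19.]
scene px 157.0 202.0 n 235 top 55.7 c [ 379.3 -216. ] size [15.3 38.9] ang 173.9 rgb [110.  83.  35.]
scene px 307.0 229.0 n 528 top 20.7 c [783.9 -49.7] size [ 40.3 167.5] ang 99.0 rgb [95. 92. 85.]
scene px 218.0 250.0 n 440 top 15.7 c [ 609.2 -231.1] size [50.4 78.2] ang 112.0 rgb [ 15.  52. 125.]
scene px 144.0 278.0 n 1489 top 20.1 c [ 512.1 -405.1] size [ 83.1 107.6] ang 149.5 rgb [169.  85.  97.]
side px 43
[... 383 characters left out ...]
 91.  54.]
side px 191.0 174.0 n 451 top 20.5 c [783.7 -47.3] size [ 41.8 167.1] ang 100.0 rgb [102. 100.  98.]
side px 222.0 177.0 n 457 top 58.6 c [660.   24.2] size [40.9 43.5] ang 140.8 rgb [32. 32. 34.]
side px 300.0 189.0 n 410 top 55.5 c [466.   12.2] size [14.2 37.3] ang 116.1 rgb [104. 108. 108.]
side px 209.0 247.0 n 619 top 18.9 c [596.1 223.7] size [65.7 46.5] ang 29.5 rgb [102.  73.  50.]
side px 315.0 277.0 n 819 top 13.9 c [378.2 228.3] size [46.4 76.3] ang 94.4 rgb [164. 161. 155.]
side px 129.0 282.0 n 1918 top 31.1 c [680.8 366.5] size [81.2 71.9] ang 85.3 rgb [162. 150.  28.]
side px 196.0 336.0 n 4067 top 19.4 c [522.3 413.2] size [ 84.3 106.3] ang 150.4 rgb [57. 91. 74.]
```

```bash
cat > go.py <<'E'
import sys
from h import *
from scipy.spatial.transform import Rotation as R
def go(x=None,y=None,z=None,psi=None,quiet=False):
    s=read_state();p=s["position"];Q=R.from_quat(s["ee_rot"]).as_matrix()
    T=np.array([p[0] if x is None else x,p[1] if y is None else y,p[2] if z is None else z])
    d=Q.T@(T-p)/250
    ps=np.degrees(np.arctan2(Q[1,1],Q[0,1]))
    sp=0 if psi is None else -(((psi-ps)+90)%180-90)/45
    print("t%.2f pos"%s["clock"],p.round(1),"psi %.1f j1 %.0f j6 %.0f"%(ps,*np.degrees(s["joints"][[0,5]])),"F",s["contact_force"].round(1),"w %.1f"%s["gripper_width"])
    print("  tx %.4f ty %.4f tz %.4f spin %.4f (alt %.3f) dist %.0f"%(*d,sp,sp-4*np.sign(sp),np.linalg.norm(T-p)))
if __name__=="__main__":
    go(*[None if a=="-" else float(a) for a in sys.argv[1:]])
E
python3 go.py 430 -330 206 79
```

```text
t0.25 pos [ 276.7 -560.1  206. ] psi 116.3 j1 -49 j6 -15 F [-0.2  0.1 -1.1] w 85.4
  tx -0.9575 ty 0.5537 tz 0.0004 spin 0.8286 (alt -3.171) dist 277
```

Request:
play_rows(
  targets=[
    {"tx": -0.12,"ty": 0.07,"spin": 0.12,"gripper": -1},
    {"tx": -0.3,"ty": 0.18,"spin": 0.3,"gripper": -1},
    {"tx": -0.5,"ty": 0.3,"spin": 0.5,"gripper": -1},
    {"tx": -0.7,"ty": 0.41,"spin": 0.65,"gripper": -1},
    {"tx": -0.88,"ty": 0.51,"spin": 0.78,"gripper": -1},
    {"tx": -0.96,"ty": 0.55,"spin": 0.83,"gripper": -1},
  ],
)

```text
invalid input
```

```bash
python3 go.py 440 -80 206 42; python3 -c "
from h import *
im=get_image('wrist');save(im,'w1',s=1.5);print(ray(im,256,192))"
```

```text
t0.25 pos [ 276.7 -560.1  206. ] psi 116.3 j1 -49 j6 -15 F [-0.2  0.1 -1.1] w 85.4
  tx -1.4362 ty 1.4325 tz 0.0013 spin 1.6508 (alt -2.349) dist 507
(array([ 206.12474367, -594.45450738,  372.92730931]), array([ 0.27562008,  0.1368354 , -0.95147771]))
```

Probably every field is needed in each row, so I'll add tz.

Request:
play_rows(
  targets=[
    {"tx": -0.12,"ty": 0.07,"tz": 0,"spin": 0.12,"gripper": -1},
    {"tx": -0.3,"ty": 0.18,"tz": 0,"spin": 0.3,"gripper": -1},
    {"tx": -0.5,"ty": 0.3,"tz": 0,"spin": 0.5,"gripper": -1},
    {"tx": -0.7,"ty": 0.41,"tz": 0,"spin": 0.65,"gripper": -1},
    {"tx": -0.88,"ty": 0.51,"tz": 0,"spin": 0.78,"gripper": -1},
    {"tx": -0.96,"ty": 0.55,"tz": 0,"spin": 0.83,"gripper": -1},
  ],
)

```text
clock: 1.05
position: [432.3, -328.6, 206.8]
ee_rot: [0.096, 0.995, 0.0, 0.0]
contact_force: [0.2, -0.4, -0.3]
gripper_width: 85.6
```

```bash
python3 go.py 430 -100 206 42; python3 -c "
from h import *
im=get_image('wrist');save(im,'w1',s=1.5);print(ray(im,256,192))"
```

```text
t1.05 pos [ 432.3 -328.6  206.8] psi 79.0 j1 -20 j6 -81 F [ 0.2 -0.4 -0.3] w 85.6
  tx 0.1837 ty 0.8959 tz 0.0031 spin 0.8223 (alt -3.178) dist 229
(array([ 354.89186641, -312.76278521,  373.63560404]), array([ 0.30324927, -0.05899862, -0.95108319]))
```

Request:
play_rows(
  targets=[
    {"tx": 0.02,"ty": 0.1,"tz": 0,"spin": 0.12,"gripper": -1},
    {"tx": 0.06,"ty": 0.28,"tz": 0,"spin": 0.3,"gripper": -1},
    {"tx": 0.1,"ty": 0.48,"tz": 0,"spin": 0.5,"gripper": -1},
    {"tx": 0.14,"ty": 0.68,"tz": 0,"spin": 0.65,"gripper": -1},
    {"tx": 0.17,"ty": 0.84,"tz": 0,"spin": 0.78,"gripper": -1},
    {"tx": 0.184,"ty": 0.9,"tz": 0,"spin": 0.82,"gripper": -1},
  ],
)

```text
clock: 1.85
position: [429.0, -99.6, 206.8]
ee_rot: [0.406, 0.914, 0.0, 0.0]
contact_force: [0.0, -0.9, 0.9]
gripper_width: 85.5
```

```bash
python3 go.py 400 100 180 4.7
```

```text
t1.85 pos [429.  -99.6 206.8] psi 42.1 j1 8 j6 -146 F [ 0.  -0.9  0.9] w 85.5
  tx 0.6700 ty 0.4492 tz 0.1074 spin 0.8312 (alt -3.169) dist 203
```

Request:
play_rows(
  targets=[
    {"tx": 0.08,"ty": 0.05,"tz": 0.02,"spin": -0.15,"gripper": -1},
    {"tx": 0.2,"ty": 0.14,"tz": 0.04,"spin": -0.38,"gripper": -1},
    {"tx": 0.35,"ty": 0.23,"tz": 0.06,"spin": -0.6,"gripper": -1},
    {"tx": 0.5,"ty": 0.33,"tz": 0.08,"spin": -0.82,"gripper": -1},
    {"tx": 0.61,"ty": 0.41,"tz": 0.1,"spin": -0.95,"gripper": -1},
    {"tx": 0.67,"ty": 0.45,"tz": 0.107,"spin": -1,"gripper": -1},
  ],
)

```text
clock: 2.6
position: [400.2, 99.8, 179.7]
ee_rot: [0.024, 1.0, 0.0, 0.0]
contact_force: [-0.5, 0.4, -1.0]
gripper_width: 85.5
```

```bash
python3 go.py 378.5 228.5 150 4.7
```

```text
t2.60 pos [400.2  99.8 179.7] psi 87.2 j1 37 j6 -130 F [-0.5  0.4 -1. ] w 85.5
  tx 0.1116 ty 0.5100 tz 0.1188 spin 1.8342 (alt -2.166) dist 134
```

Request:
play_rows(
  targets=[
    {"tx": 0.02,"ty": 0.1,"tz": 0.02,"spin": -0.2,"gripper": -1},
    {"tx": 0.05,"ty": 0.25,"tz": 0.05,"spin": -0.43,"gripper": -1},
    {"tx": 0.08,"ty": 0.38,"tz": 0.08,"spin": -0.66,"gripper": -1},
    {"tx": 0.1,"ty": 0.48,"tz": 0.11,"spin": -0.88,"gripper": -1},
    {"tx": 0.112,"ty": 0.51,"tz": 0.119,"spin": -1,"gripper": -1},
  ],
)

```text
clock: 3.22
position: [379.0, 228.4, 149.6]
ee_rot: [-0.361, 0.933, -0.0, -0.0]
contact_force: [0.8, -0.7, -1.0]
gripper_width: 85.3
```

Request:
play_rows(
  targets=[
    {"tx": 0,"ty": 0,"tz": 0,"spin": -0.22,"gripper": -1},
    {"tx": 0,"ty": 0,"tz": 0,"spin": -0.45,"gripper": -1},
    {"tx": 0,"ty": 0,"tz": 0,"spin": -0.68,"gripper": -1},
    {"tx": 0,"ty": 0,"tz": 0,"spin": -0.9,"gripper": -1},
    {"tx": 0,"ty": 0,"tz": 0,"spin": -1,"gripper": -1},
  ],
)

```text
clock: 3.85
position: [379.3, 227.2, 150.1]
ee_rot: [-0.69, 0.724, 0.0, 0.0]
contact_force: [-0.2, 0.4, 0.0]
gripper_width: 85.4
```

```bash
python3 go.py 378.5 228.5 150 4.7;python3 -c "
from seg import *
im=get_image('wrist');save(im,'w2',s=1.5);clusters('wrist',im=im)"
```

```text
t3.85 pos [379.3 227.2 150.1] psi 177.2 j1 52 j6 -55 F [-0.2  0.4  0. ] w 85.4
  tx -0.0051 ty 0.0035 tz 0.0005 spin -0.1664 (alt 3.834) dist 2
wrist px 258.0 173.0 n 3233 top 12.5 c [377.3 229.1] size [48.  75.5] ang 94.4 rgb [241. 242. 246.]
wrist px 51.0 180.0 n 2748 top 18.4 c [594.8 223.5] size [66.1 45.9] ang 28.7 rgb [148. 105.  73.]
wrist px 15.0 300.0 n 2500 top 30.0 c [667.1 367.9] size [88.9 44.6] ang 72.2 rgb [234. 226.  89.]
wrist px 175.0 327.0 n 1933 top 18.1 c [494.7 423. ] size [76.2 50.4] ang 61.0 rgb [ 90. 134. 112.]
```

View pics/w2.png

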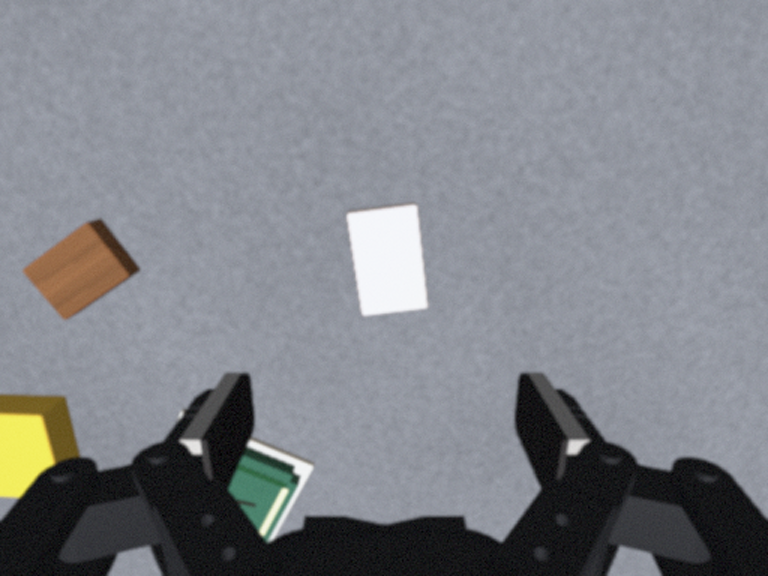

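```bash
python3 -c "
from h import *
im=get_image('wrist');P=cloud(im)
for n,(u0,u1) in dict(L=(130,170),R=(340,375)).items():
    q=P[245:330,u0:u1].reshape(-1,3); q=q[(q[:,2]>90)&(q[:,2]<190)]
    print(n,len(q),np.percentile(q[:,2],[0,1,2,5,20]).round(1), q[q[:,2]<np.percentile(q[:,2],5)].mean(0).round(1))
"; python3 go.py 377.8 228.8 60 4.5
```

```text
L 64 [187.3 187.3 187.4 187.7 188.2] [422.2 225.8 187.5]
R 59 [186.4 186.6 186.9 187.3 187.8] [336.4 230.9 186.8]
t3.95 pos [379.3 227.2 150.1] psi 177.0 j1 52 j6 -55 F [ 0.7 -0.6  0.7] w 85.3
  tx -0.0060 ty 0.0062 tz 0.3604 spin -0.1661 (alt 3.834) dist 90
```

```bash
python3 -c "
from h import *
im=get_image('wrist');P=cloud(im);D=im['depth']
for v in range(244,300,6): print(v,[(u,int(D[v,u]),int(P[v,u,2])) for u in range(130,172,6)])
"
```

```text
244 [(130, 353, -1), (136, 352, 0), (142, 354, -1), (148, 353, 0), (154, 351, 0), (160, 355, -2), (166, 354, -1)]
250 [(130, 355, 0), (136, 356, 0), (142, 357, -1), (148, 355, 0), (154, 139, 192), (160, 138, 193), (166, 143, 188)]
256 [(130, 359, -1), (136, 358, 0), (142, 356, 0), (148, 133, 198), (154, 133, 198), (160, 133, 198), (166, 143, 189)]
262 [(130, 360, 0), (136, 136, 197), (142, 128, 203), (148, 129, 202), (154, 128, 203), (160, 133, 199), (166, 144, 190)]
268 [(130, 131, 202), (136, 131, 201), (142, 124, 208), (148, 123, 208), (154, 127, 205), (160, 134, 199), (166, 144, 190)]
274 [(130, 127, 206), (136, 120, 212), (142, 120, 212), (148, 0, 317), (154, 126, 207), (160, 134, 200), (166, 143, 192)]
280 [(130, 115, 217), (136, 116, 216), (142, 116, 216), (148, 120, 213), (154, 127, 206), (160, 134, 200), (166, 143, 193)]
286 [(130, 111, 221), (136, 112, 220), (142, 112, 220), (148, 120, 213), (154, 126, 208), (160, 134, 202), (166, 143, 194)]
292 [(130, 108, 224), (136, 108, 224), (142, 111, 222), (148, 119, 215), (154, 126, 209), (160, 134, 202), (166, 0, 317)]
298 [(130, 109, 224), (136, 109, 225), (142, 112, 222), (148, 118, 216), (154, 126, 210), (160, 134, 203), (166, 370, 4)]
```

Request:
play_rows(
  targets=[
    {"tx": -0.002,"ty": 0.002,"tz": 0.08,"spin": -0.16,"gripper": -1},
    {"tx": -0.006,"ty": 0.006,"tz": 0.2,"spin": -0.166,"gripper": -1},
    {"tx": -0.006,"ty": 0.006,"tz": 0.32,"spin": -0.166,"gripper": -1},
    {"tx": -0.006,"ty": 0.006,"tz": 0.4,"spin": -0.166,"gripper": -1},
    {"tx": -0.006,"ty": 0.006,"tz": 0.4,"spin": -0.166,"gripper": -1},
  ],
)

```text
clock: 4.62
position: [377.1, 228.0, 48.9]
ee_rot: [0.734, -0.679, 0.0, 0.002]
contact_force: [0.9, 0.8, 0.3]
gripper_width: 85.7
```

```bash
python3 go.py 377.8 228.8 20 4.5; python3 -c "
from seg import *
im=get_image('wrist');save(im,'w3',s=1.5);clusters('wrist',im=im)
im=get_image('side');save(im,'s3',(270,150,400,300),5)"
```

```text
t4.62 pos [377.1 228.   48.9] psi -175.6 j1 52 j6 -48 F [0.9 0.8 0.3] w 85.7
  tx -0.0033 ty -0.0034 tz 0.1156 spin -0.0013 (alt 3.999) dist 29
wrist px 256.0 205.0 n 6472 top 12.3 c [377.1 228.9] size [48.2 75.3] ang 94.6 rgb [239. 241. 243.]
wrist px 3.0 186.0 n 271 top 15.8 c [558.6 224. ] size [ 5.2 12.7] ang 96.4 rgb [77. 53. 36.]
wrist px 90.0 375.0 n 495 top 18.2 c [514.1 393.5] size [32.8 23.2] ang 9.5 rgb [ 65. 116.  93.]
```

View pics/s3.png

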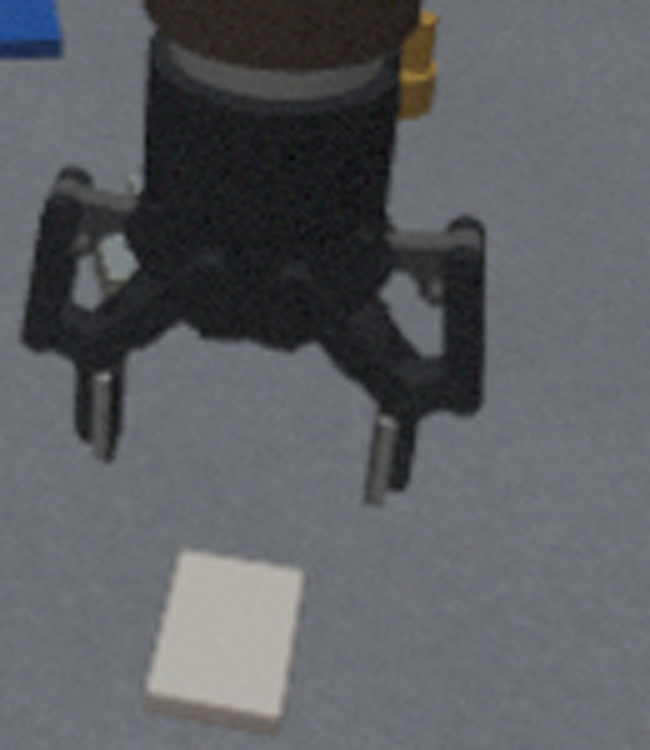

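View pics/w3.png

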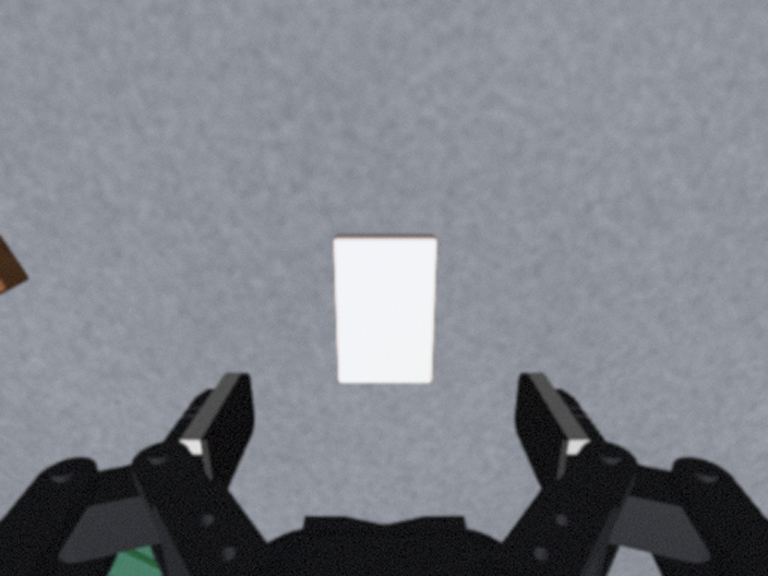

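```bash
python3 -c "
from h import *
from scipy.spatial.transform import Rotation as R
s=read_state();p=s['position'];Q=R.from_quat(s['ee_rot']).as_matrix()
def proj(im,X):
    M=np.array(im['world_to_cam']);c=M[:3,:3]@X+M[:3,3]
    r=np.array([[c[0],-c[1],-c[2]]])
    return cv2.projectPoints(r,np.zeros(3),np.zeros(3),im['mtx'],np.array([im['k1'],0,0,0,0.]))[0][0,0].round(1)
for n in ['side','wrist']:
    im=get_image(n);D=im['depth']
    for h in [-14,0,20,40]:
        for y in [-43,43]:
            u=proj(im,p+Q@np.array([0,y,-h*-1*-1]))
            print(n,'above',h,'y',y,u)
im=get_image('side')
for u,v in [(290,241),(345,250)]: print(dep(im,u,v).round(1))
"
```

```text
side above -14 y -43 [292.2 261.7]
side above -14 y 43 [340.3 270.2]
side above 0 y -43 [292.5 255.9]
side above 0 y 43 [341.1 264.4]
side above 20 y -43 [292.9 247.4]
side above 20 y 43 [342.4 255.8]
side above 40 y -43 [293.3 238.6]
side above 40 y 43 [343.7 246.8]
wrist above -14 y -43 [189.9 220.8]
wrist above -14 y 43 [323.1 221. ]
wrist above 0 y -43 [185.2 230. ]
wrist above 0 y 43 [327.9 230.2]
wrist above 20 y -43 [177.  245.7]
wrist above 20 y 43 [336.1 246. ]
wrist above 40 y -43 [166.8 265.5]
wrist above 40 y 43 [346.4 265.8]
[424.  242.9  92.6]
[331.8 237.   93.8]
```

Both cameras put the open fingertips about 32 mm above the reported TCP. That doesn't match the text, so I'll close part-way in the air and measure again.

Request:
play_rows(
  targets=[
    {"tx": 0,"ty": 0,"tz": 0,"spin": 0,"gripper": -0.25},
    {"tx": 0,"ty": 0,"tz": 0,"spin": 0,"gripper": -0.25},
    {"tx": 0,"ty": 0,"tz": 0,"spin": 0,"gripper": -0.25},
    {"tx": 0,"ty": 0,"tz": 0,"spin": 0,"gripper": -0.25},
  ],
)

```text
clock: 5.38
position: [377.7, 229.0, 50.0]
ee_rot: [0.734, -0.679, -0.0, -0.0]
contact_force: [0.7, -0.7, -0.2]
gripper_width: 53.3
```

```bash
python3 -c "
from h import *
im=get_image('side');save(im,'s4',(270,150,400,300),5)
im=get_image('wrist');save(im,'w4',s=1.5)
import bench;print(bench.tcp_to_tips)"; python3 go.py
```

```text
14.0
t5.47 pos [377.7 229.   50. ] psi -175.5 j1 52 j6 -48 F [ 0.3 -0.2 -0.9] w 53.7
  tx 0.0000 ty 0.0000 tz 0.0000 spin 0.0000 (alt 0.000) dist 0
```

View pics/s4.png

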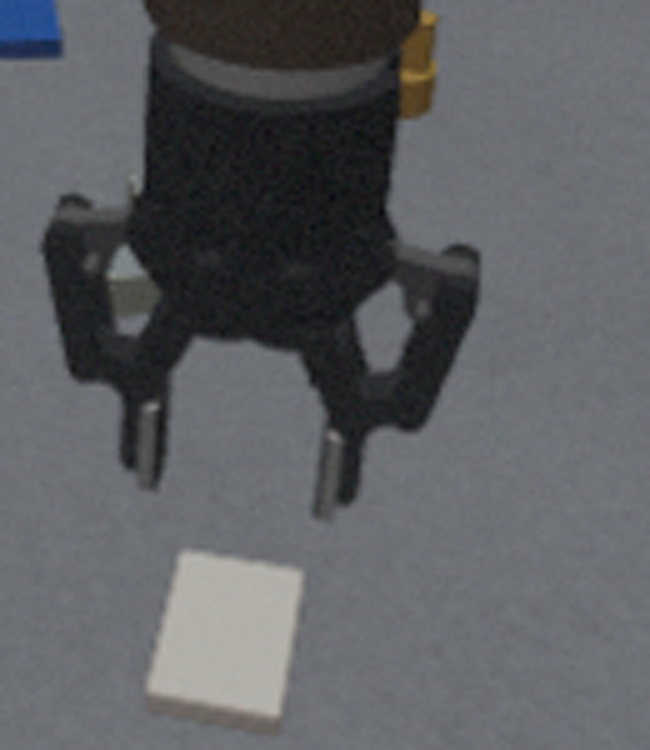

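View pics/w4.png

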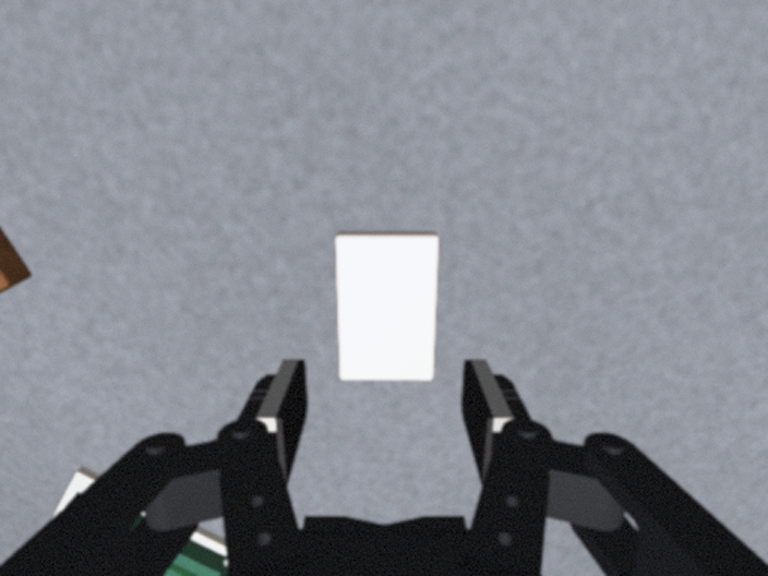

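```bash
python3 -c "
from h import *
im=get_image('side')
for u,v,y in [(299.7,248,229),(334.7,254,229),(299.7,248,239),(334.7,254,239)]:
    c,d=ray(im,u,v); print('side',(c+d*(y-c[1])/d[1]).round(1))
im=get_image('wrist')
P=cloud(im);D=im['depth']
for v in range(236,262,3): print(v,[(u,P[v,u].round().astype(int).tolist()) for u in (188,192,196,200)])
"
```

```text
side [409.6 229.   69.4]
side [348.2 229.   73.4]
side [407.4 239.   78.4]
side [347.3 239.   82.2]
236 [(188, [429, 261, 0]), (192, [426, 261, -1]), (196, [423, 261, -1]), (200, [420, 261, -1])]
239 [(188, [429, 264, 0]), (192, [410, 221, 82]), (196, [408, 221, 82]), (200, [406, 221, 82])]
242 [(188, [412, 222, 84]), (192, [409, 221, 85]), (196, [407, 221, 85]), (200, [405, 220, 86])]
245 [(188, [411, 221, 89]), (192, [409, 221, 88]), (196, [407, 221, 88]), (200, [405, 221, 88])]
248 [(188, [410, 221, 92]), (192, [408, 221, 91]), (196, [406, 220, 92]), (200, [405, 222, 88])]
251 [(188, [410, 221, 94]), (192, [408, 221, 94]), (196, [406, 221, 94]), (200, [405, 224, 89])]
254 [(188, [409, 221, 97]), (192, [407, 221, 96]), (196, [405, 221, 97]), (200, [405, 225, 90])]
257 [(188, [408, 221, 99]), (192, [406, 220, 100]), (196, [405, 221, 98]), (200, [405, 226, 90])]
260 [(188, [408, 221, 102]), (192, [406, 220, 102]), (196, [405, 223, 98]), (200, [405, 228, 90])]
```

Request:
play_rows(
  targets=[
    {"tx": 0,"ty": 0,"tz": 0.03,"spin": 0,"gripper": -0.6},
    {"tx": 0,"ty": 0,"tz": 0.08,"spin": 0,"gripper": -0.6},
    {"tx": 0,"ty": 0,"tz": 0.11,"spin": 0,"gripper": -0.6},
    {"tx": 0,"ty": 0,"tz": 0.12,"spin": 0,"gripper": -0.6},
    {"tx": 0,"ty": 0,"tz": 0.12,"spin": 0,"gripper": -0.6},
  ],
)

```text
clock: 6.2
position: [377.7, 228.9, 19.7]
ee_rot: [0.734, -0.679, 0.0, 0.0]
contact_force: [0.9, -0.4, -0.0]
gripper_width: 68.2
```

```bash
python3 go.py;python3 -c "
from h import *
im=get_image('side');save(im,'s5',(270,180,400,300),5)
im=get_image('wrist');save(im,'w5',s=1.5)
P=cloud(im)
for v in range(230,262,4): print(v,[(u,P[v,u].round().astype(int).tolist()) for u in range(164,190,4)])
"
```

```text
t6.20 pos [377.7 228.9  19.7] psi -175.5 j1 52 j6 -48 F [ 0.9 -0.4 -0. ] w 68.2
  tx 0.0000 ty 0.0000 tz 0.0000 spin 0.0000 (alt 0.000) dist 0
230 [(164, [440, 244, -2]), (168, [437, 244, -2]), (172, [434, 243, -1]), (176, [431, 243, -2]), (180, [428, 242, -1]), (184, [426, 242, -1]), (188, [423, 242, 0])]
234 [(164, [439, 246, -1]), (168, [437, 247, -2]), (172, [434, 246, -1]), (176, [431, 246, -2]), (180, [428, 245, -1]), (184, [426, 245, -1]), (188, [423, 245, -1])]
238 [(164, [440, 250, -1]), (168, [437, 249, 0]), (172, [434, 249, -1]), (176, [431, 249, -1]), (180, [428, 248, 0]), (184, [426, 248, 0]), (188, [423, 248, -1])]
242 [(164, [439, 252, 0]), (168, [437, 252, 0]), (172, [419, 222, 55]), (176, [417, 222, 55]), (180, [415, 222, 55]), (184, [414, 222, 54]), (188, [423, 251, -1])]
246 [(164, [440, 256, -1]), (168, [437, 256, -2]), (172, [418, 222, 59]), (176, [416, 221, 60]), (180, [414, 222, 59]), (184, [413, 222, 58]), (188, [423, 254, -1])]
250 [(164, [439, 258, 0]), (168, [419, 222, 64]), (172, [417, 222, 63]), (176, [415, 221, 63]), (180, [413, 222, 63]), (184, [413, 224, 59]), (188, [423, 257, 0])]
254 [(164, [421, 225, 61]), (168, [418, 222, 66]), (172, [416, 221, 67]), (176, [414, 222, 66]), (180, [413, 222, 66]), (184, [412, 225, 59]), (188, [412, 230, 52])]
258 [(164, [419, 222, 70]), (168, [417, 222, 70]), (172, [415, 222, 69]), (176, [413, 221, 70]), (180, [413, 223, 67]), (184, [412, 228, 59]), (188, [412, 232, 52])]
```

View pics/s5.png

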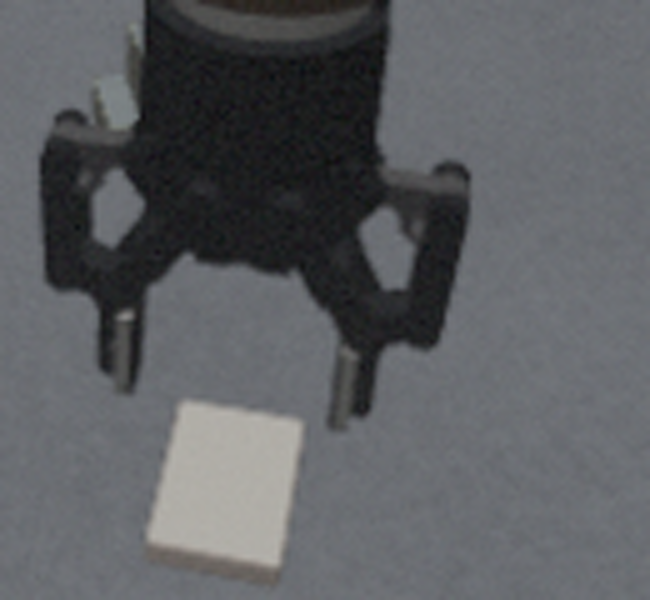

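View pics/w5.png

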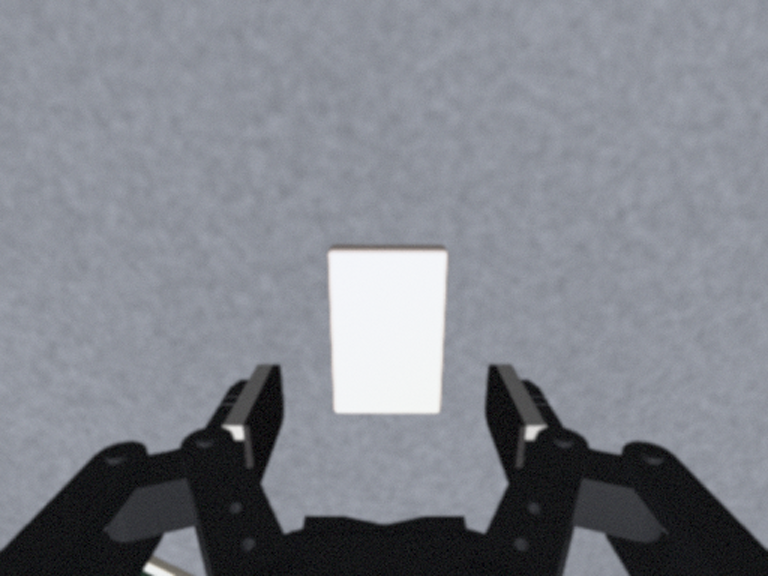

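Request:
play_rows(
  targets=[
    {"tx": 0,"ty": 0,"tz": 0.03,"spin": 0,"gripper": -0.6},
    {"tx": 0,"ty": 0,"tz": 0.07,"spin": 0,"gripper": -0.6},
    {"tx": 0,"ty": 0,"tz": 0.1,"spin": 0,"gripper": -0.6},
    {"tx": 0,"ty": 0,"tz": 0.12,"spin": 0,"gripper": -0.6},
    {"tx": 0,"ty": 0,"tz": 0.12,"spin": 0,"gripper": -0.6},
  ],
)

```text
clock: 6.92
position: [377.5, 228.7, -10.5]
ee_rot: [0.734, -0.679, 0.0, 0.001]
contact_force: [0.8, 0.3, 0.6]
gripper_width: 68.1
```

```bash
python3 go.py;python3 -c "
from h import *
im=get_image('side');save(im,'s6',(270,180,400,300),5)
im=get_image('wrist');save(im,'w6',s=1.5)
P=cloud(im)
for v in range(240,270,4): print(v,[(u,P[v,u].round().astype(int).tolist()) for u in range(168,194,4)])
"
```

```text
t6.92 pos [377.5 228.7 -10.5] psi -175.5 j1 52 j6 -48 F [0.8 0.3 0.6] w 68.1
  tx 0.0000 ty 0.0000 tz 0.0000 spin 0.0000 (alt 0.000) dist 0
240 [(168, [428, 235, -1]), (172, [426, 234, -1]), (176, [424, 235, -2]), (180, [421, 234, 0]), (184, [419, 234, -1]), (188, [416, 233, 0]), (192, [414, 233, -1])]
244 [(168, [428, 236, 0]), (172, [418, 222, 27]), (176, [417, 222, 27]), (180, [415, 221, 28]), (184, [413, 221, 27]), (188, [417, 236, -1]), (192, [414, 235, 0])]
248 [(168, [419, 221, 32]), (172, [418, 222, 30]), (176, [415, 221, 31]), (180, [414, 221, 32]), (184, [413, 223, 27]), (188, [417, 239, -1]), (192, [414, 239, -1])]
252 [(168, [418, 222, 34]), (172, [416, 221, 35]), (176, [415, 222, 34]), (180, [413, 222, 34]), (184, [413, 225, 28]), (188, [417, 241, -1]), (192, [414, 241, -1])]
256 [(168, [417, 222, 38]), (172, [416, 222, 38]), (176, [414, 221, 38]), (180, [413, 223, 36]), (184, [412, 227, 29]), (188, [412, 230, 23]), (192, [414, 244, -1])]
260 [(168, [416, 221, 42]), (172, [415, 222, 41]), (176, [413, 222, 41]), (180, [412, 224, 38]), (184, [412, 228, 30]), (188, [412, 232, 23]), (192, [414, 246, -1])]
264 [(168, [415, 221, 45]), (172, [414, 221, 45]), (176, [413, 222, 43]), (180, [412, 226, 37]), (184, [412, 230, 31]), (188, [412, 235, 22]), (192, [414, 249, -1])]
268 [(168, [415, 221, 48]), (172, [413, 221, 48]), (176, [413, 224, 43]), (180, [412, 228, 37]), (184, [412, 231, 32]), (188, [411, 236, 24]), (192, [414, 252, -1])]
```

View pics/s6.png

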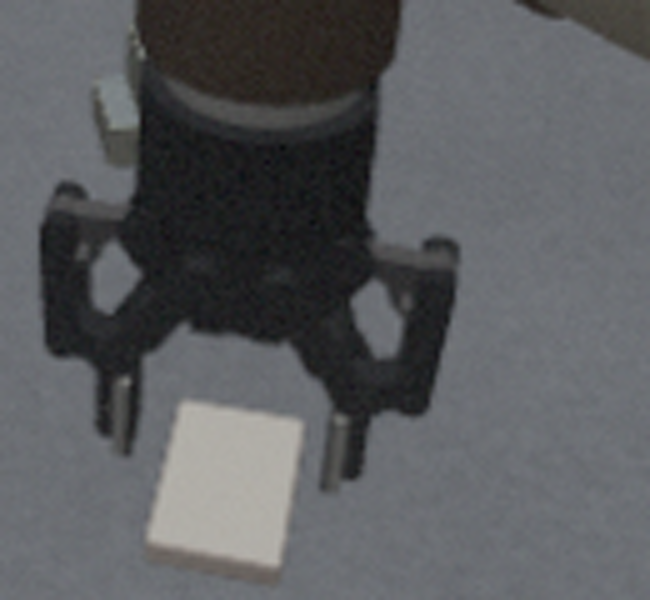

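View pics/w6.png

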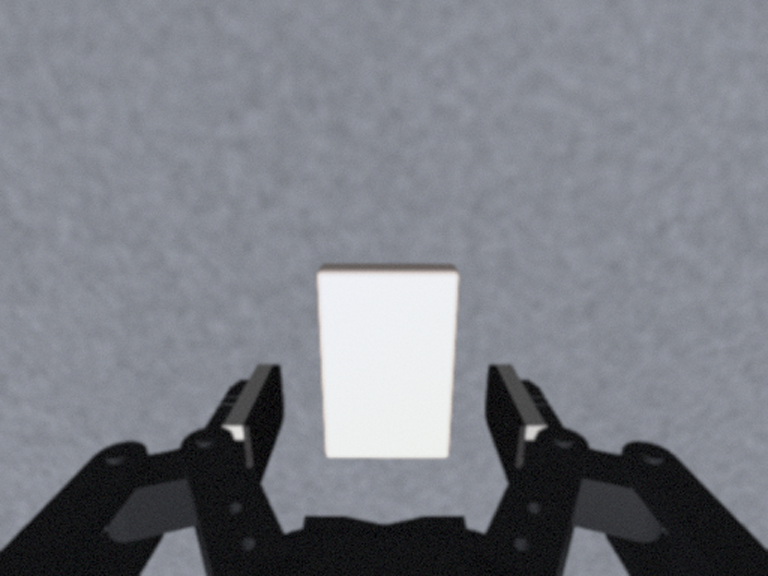

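Request:
play_rows(
  targets=[
    {"tx": 0,"ty": 0,"tz": 0.015,"spin": 0,"gripper": -0.6},
    {"tx": 0,"ty": 0,"tz": 0.035,"spin": 0,"gripper": -0.6},
    {"tx": 0,"ty": 0,"tz": 0.05,"spin": 0,"gripper": -0.6},
    {"tx": 0,"ty": 0,"tz": 0.06,"spin": 0,"gripper": -0.6},
    {"tx": 0,"ty": 0,"tz": 0.06,"spin": 0,"gripper": -0.6},
  ],
)

```text
clock: 7.65
position: [377.7, 228.8, -25.2]
ee_rot: [0.734, -0.679, 0.0, 0.0]
contact_force: [-0.4, -0.0, -0.5]
gripper_width: 68.3
```

Request:
play_rows(
  targets=[
    {"tx": 0,"ty": 0,"tz": 0,"spin": 0,"gripper": -0.3},
    {"tx": 0,"ty": 0,"tz": 0,"spin": 0,"gripper": -0.2},
    {"tx": 0,"ty": 0,"tz": 0,"spin": 0,"gripper": -0.1},
    {"tx": 0,"ty": 0,"tz": 0,"spin": 0,"gripper": 0.2},
    {"tx": 0,"ty": 0,"tz": 0,"spin": 0,"gripper": 0.2},
  ],
)

```text
clock: 8.28
position: [377.8, 229.0, -24.4]
ee_rot: [0.734, -0.679, 0.0, -0.0]
contact_force: [-1.4, -0.4, 5.9]
gripper_width: 46.5
```

```bash
python3 go.py;python3 -c "
from h import *
im=get_image('wrist');save(im,'w7',s=1.5)
P=cloud(im)
for v in range(240,300,6): print(v,[(u,P[v,u].round().astype(int).tolist()) for u in range(186,210,4)])
"
```

```text
t8.28 pos [377.8 229.  -24.4] psi -175.5 j1 52 j6 -48 F [-1.4 -0.4  5.9] w 46.5
  tx 0.0000 ty 0.0000 tz 0.0000 spin 0.0000 (alt 0.000) dist 0
240 [(186, [415, 226, 0]), (190, [413, 226, -1]), (194, [411, 226, -1]), (198, [407, 221, 9]), (202, [405, 220, 9]), (206, [403, 220, 10])]
246 [(186, [415, 229, 0]), (190, [413, 230, -1]), (194, [408, 221, 15]), (198, [406, 220, 16]), (202, [404, 220, 16]), (206, [402, 221, 14])]
252 [(186, [412, 225, 13]), (190, [410, 225, 13]), (194, [407, 221, 20]), (198, [405, 221, 20]), (202, [403, 221, 20]), (206, [402, 222, 18])]
258 [(186, [411, 226, 18]), (190, [407, 220, 27]), (194, [406, 221, 26]), (198, [404, 220, 26]), (202, [402, 220, 26]), (206, [401, 225, 18])]
264 [(186, [408, 221, 31]), (190, [406, 221, 30]), (194, [405, 220, 31]), (198, [403, 221, 30]), (202, [402, 222, 28]), (206, [401, 227, 20])]
270 [(186, [407, 221, 35]), (190, [405, 221, 35]), (194, [404, 221, 35]), (198, [402, 220, 35]), (202, [402, 224, 29]), (206, [401, 230, 20])]
276 [(186, [406, 221, 39]), (190, [404, 220, 40]), (194, [403, 221, 39]), (198, [402, 222, 38]), (202, [401, 227, 30]), (206, [401, 232, 22])]
282 [(186, [405, 220, 44]), (190, [404, 223, 40]), (194, [403, 223, 39]), (198, [402, 224, 39]), (202, [401, 229, 31]), (206, [401, 235, 23])]
288 [(186, [404, 219, 49]), (190, [404, 224, 42]), (194, [403, 226, 40]), (198, [401, 226, 39]), (202, [401, 231, 32]), (206, [400, 238, 23])]
294 [(186, [404, 220, 52]), (190, [402, 220, 52]), (194, [403, 229, 40]), (198, [401, 229, 40]), (202, [401, 234, 32]), (206, [400, 241, 24])]
```

View pics/w7.png

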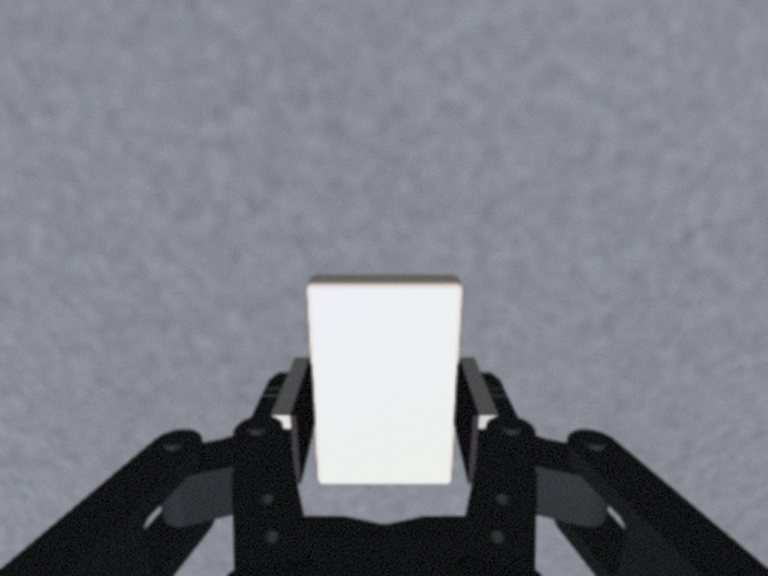

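Request:
play_rows(
  targets=[
    {"tx": 0,"ty": 0,"tz": -0.02,"spin": 0,"gripper": 0.2},
    {"tx": 0,"ty": 0,"tz": -0.06,"spin": 0,"gripper": 0.2},
    {"tx": 0,"ty": 0,"tz": -0.12,"spin": 0,"gripper": 0.2},
    {"tx": 0,"ty": 0,"tz": -0.2,"spin": 0,"gripper": 0.2},
    {"tx": 0,"ty": 0,"tz": -0.28,"spin": 0,"gripper": 0.2},
    {"tx": 0,"ty": 0,"tz": -0.34,"spin": 0,"gripper": 0.2},
    {"tx": 0,"ty": 0,"tz": -0.36,"spin": 0,"gripper": 0.2},
  ],
)

```text
clock: 9.2
position: [378.1, 229.4, 66.3]
ee_rot: [0.734, -0.679, -0.0, -0.001]
contact_force: [-0.2, -0.5, -1.0]
gripper_width: 46.2
```

```bash
python3 go.py 430 0 66 30;python3 -c "
from h import *
im=get_image('wrist');save(im,'w8',s=1.5)
im=get_image('side');save(im,'s8',(250,100,420,260),4)
"
```

```text
t9.20 pos [378.1 229.4  66.3] psi -175.5 j1 52 j6 -48 F [-0.2 -0.5 -1. ] w 46.2
  tx 0.9312 ty -0.1349 tz -0.0004 spin -0.5665 (alt 3.434) dist 235
```

View pics/w8.png

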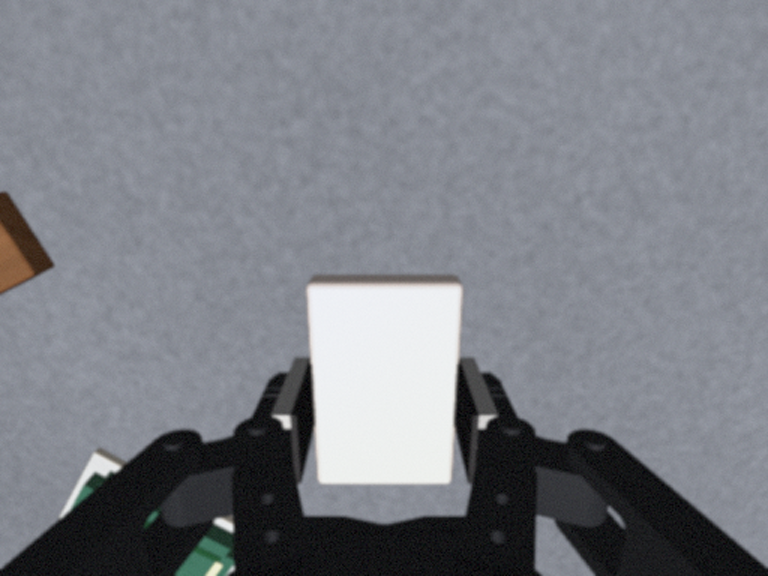

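View pics/s8.png

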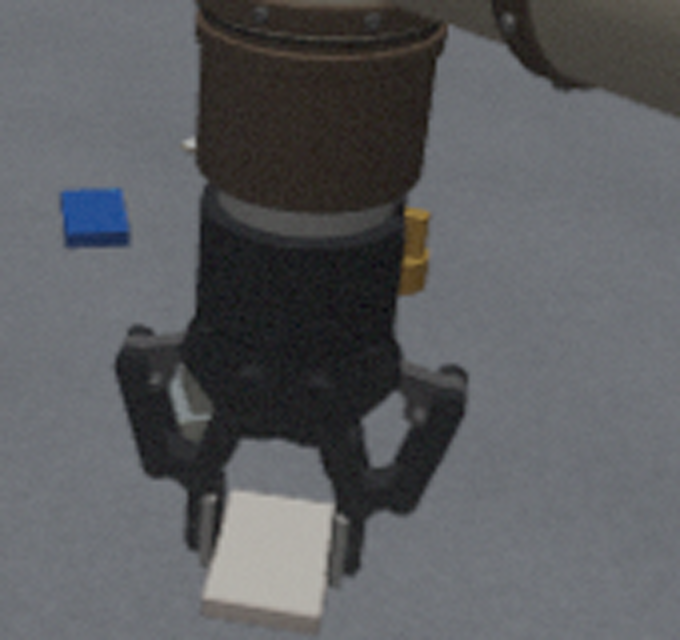

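Lifted and level: in the wrist view the plate spans u 307-461 and v 280-485 between the pads.

Request:
play_rows(
  targets=[
    {"tx": 0.06,"ty": -0.01,"tz": -0.01,"spin": -0.05,"gripper": 0.2},
    {"tx": 0.18,"ty": -0.03,"tz": -0.02,"spin": -0.14,"gripper": 0.2},
    {"tx": 0.34,"ty": -0.05,"tz": -0.03,"spin": -0.25,"gripper": 0.2},
    {"tx": 0.5,"ty": -0.07,"tz": -0.03,"spin": -0.36,"gripper": 0.2},
    {"tx": 0.66,"ty": -0.1,"tz": -0.03,"spin": -0.46,"gripper": 0.2},
    {"tx": 0.8,"ty": -0.12,"tz": -0.03,"spin": -0.52,"gripper": 0.2},
    {"tx": 0.93,"ty": -0.135,"tz": -0.03,"spin": -0.566,"gripper": 0.2},
  ],
)

```text
clock: 10.18
position: [429.3, -1.6, 71.8]
ee_rot: [0.866, -0.5, -0.001, 0.001]
contact_force: [0.0, 0.2, -0.4]
gripper_width: 46.2
```

```bash
python3 go.py 475 -210 70 59.6
```

```text
t10.18 pos [429.3  -1.6  71.8] psi -150.0 j1 22 j6 8 F [ 0.   0.2 -0.4] w 46.2
  tx 0.8134 ty 0.2588 tz 0.0074 spin -0.6572 (alt 3.343) dist 213
```

Request:
play_rows(
  targets=[
    {"tx": 0.06,"ty": 0.02,"tz": 0,"spin": -0.06,"gripper": 0.2},
    {"tx": 0.18,"ty": 0.06,"tz": 0,"spin": -0.18,"gripper": 0.2},
    {"tx": 0.34,"ty": 0.11,"tz": 0,"spin": -0.32,"gripper": 0.2},
    {"tx": 0.5,"ty": 0.16,"tz": 0,"spin": -0.45,"gripper": 0.2},
    {"tx": 0.66,"ty": 0.21,"tz": 0,"spin": -0.57,"gripper": 0.2},
    {"tx": 0.76,"ty": 0.24,"tz": 0,"spin": -0.64,"gripper": 0.2},
    {"tx": 0.81,"ty": 0.26,"tz": 0,"spin": -0.657,"gripper": 0.2},
  ],
)

```text
clock: 11.05
position: [474.1, -209.4, 71.3]
ee_rot: [0.965, -0.263, -0.001, 0.0]
contact_force: [-0.9, 0.3, -0.9]
gripper_width: 46.4
```

```bash
python3 go.py 512 -405 70 59.6
```

```text
t11.05 pos [ 474.1 -209.4   71.3] psi -120.5 j1 -6 j6 65 F [-0.9  0.3 -0.9] w 46.4
  tx 0.5282 ty 0.5970 tz 0.0048 spin -0.0029 (alt 3.997) dist 199
```

Request:
play_rows(
  targets=[
    {"tx": 0.04,"ty": 0.05,"tz": 0,"spin": 0,"gripper": 0.2},
    {"tx": 0.13,"ty": 0.15,"tz": 0,"spin": 0,"gripper": 0.2},
    {"tx": 0.25,"ty": 0.28,"tz": 0,"spin": 0,"gripper": 0.2},
    {"tx": 0.37,"ty": 0.42,"tz": 0,"spin": 0,"gripper": 0.2},
    {"tx": 0.47,"ty": 0.53,"tz": 0,"spin": 0,"gripper": 0.2},
    {"tx": 0.515,"ty": 0.585,"tz": 0,"spin": 0,"gripper": 0.2},
    {"tx": 0.528,"ty": 0.597,"tz": 0.005,"spin": 0,"gripper": 0.2},
    {"tx": 0.528,"ty": 0.597,"tz": 0.005,"spin": 0,"gripper": 0.2},
  ],
)

```text
clock: 12.05
position: [512.3, -402.7, 70.8]
ee_rot: [0.965, -0.262, -0.001, -0.0]
contact_force: [0.5, 0.1, -0.6]
gripper_width: 46.1
```

```bash
python3 go.py 512 -405 -5 59.6; python3 -c "
from h import *
im=get_image('wrist');save(im,'w9',s=1.5)
P=cloud(im)
m=(P[...,2]>60)&(im['frame'].min(-1)>170)&(P[...,2]<125)
q=P[m];t=cv2.minAreaRect(q[:,:2].astype(np.float32));print('plate',np.median(q[:,2]),t)
im=get_image('scene');save(im,'sc9',(80,200,220,320),5)"
```

```text
t12.05 pos [ 512.3 -402.7   70.8] psi -120.4 j1 -24 j6 84 F [ 0.5  0.1 -0.6] w 46.1
  tx 0.0041 ty 0.0086 tz 0.3031 spin -0.0008 (alt 3.999) dist 76
plate 106.51466715115242 ((513.3429565429688, -402.3809814453125), (48.034942626953125, 74.62828826904297), 59.8526725769043)
```

View pics/w9.png

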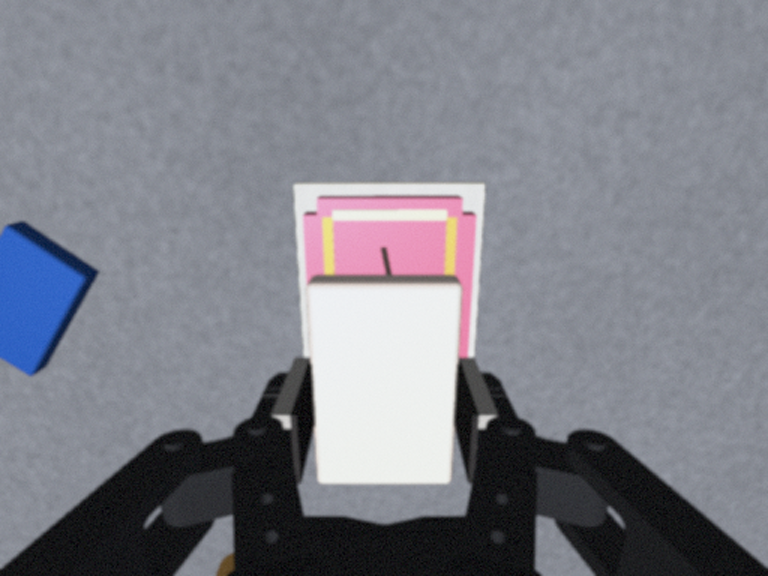

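View pics/sc9.png

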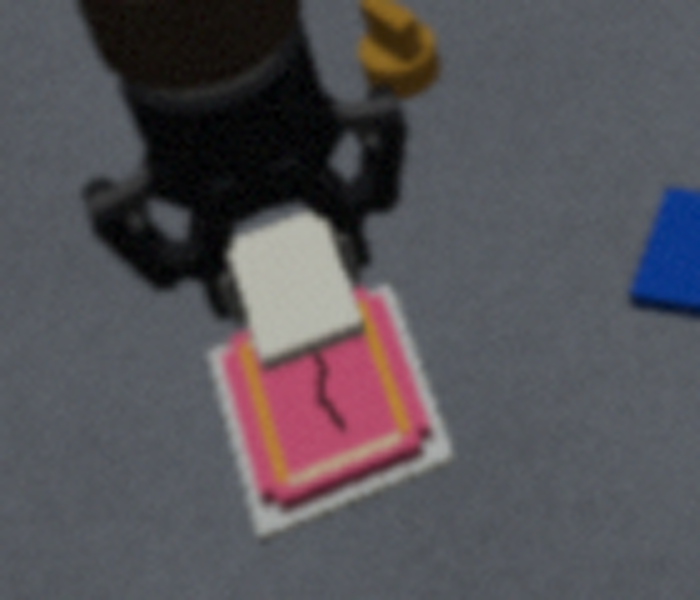

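Request:
play_rows(
  targets=[
    {"tx": 0.003,"ty": 0.005,"tz": 0.02,"spin": 0,"gripper": 0.2},
    {"tx": 0.005,"ty": 0.011,"tz": 0.07,"spin": 0,"gripper": 0.2},
    {"tx": 0.005,"ty": 0.011,"tz": 0.14,"spin": 0,"gripper": 0.2},
    {"tx": 0.005,"ty": 0.011,"tz": 0.2,"spin": 0,"gripper": 0.2},
    {"tx": 0.005,"ty": 0.011,"tz": 0.25,"spin": 0,"gripper": 0.2},
    {"tx": 0.005,"ty": 0.011,"tz": 0.27,"spin": 0,"gripper": 0.2},
    {"tx": 0.005,"ty": 0.011,"tz": 0.27,"spin": 0,"gripper": 0.2},
  ],
)

```text
clock: 13.02
position: [512.3, -406.6, 3.4]
ee_rot: [0.965, -0.263, -0.0, 0.0]
contact_force: [0.2, -0.2, -0.5]
gripper_width: 46.5
```

```bash
python3 go.py 511.3 -405.3 -5.5 59.6; python3 -c "
from h import *
im=get_image('wrist');save(im,'w10',(150,90,370,340),3)
P=cloud(im)
m=(P[...,2]>32)&(im['frame'].min(-1)>170)&(P[...,2]<60)
q=P[m];t=cv2.minAreaRect(q[:,:2].astype(np.float32));print('plate',np.median(q[:,2]),t)
"
```

```text
t13.03 pos [ 512.3 -406.6    3.4] psi -120.5 j1 -24 j6 84 F [ 0.2 -0.2 -0.5] w 46.5
  tx -0.0060 ty -0.0027 tz 0.0354 spin -0.0012 (alt 3.999) dist 9
plate 39.0896371820921 ((510.08990478515625, -411.6917419433594), (60.18002700805664, 74.82914733886719), 59.855186462402344)
```

View pics/w10.png

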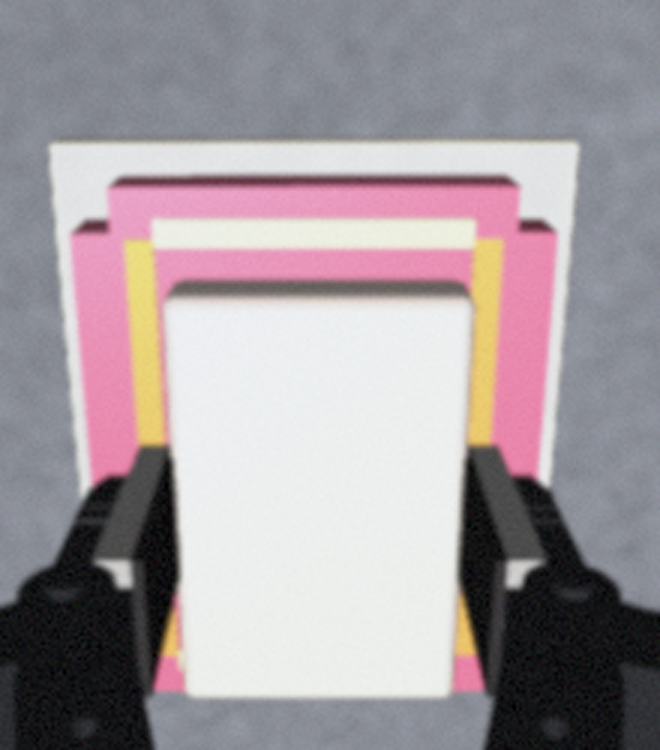

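```bash
python3 -c "
from h import *
im=get_image('wrist')
o=lambda x,y:(150+x/3,90+y/3)
ax=np.array([np.cos(np.radians(149.5)),np.sin(np.radians(149.5))])
for n,x,y,z in [('fragfarL',112,186,18),('fragfarR',517,186,18),('fragL',75,235,18),('fragR',555,235,18),('mountL',52,143,6),('mountR',578,143,6),('plateL',168,298,39.3),('plateR',470,298,39.3),('pnearL',188,695,39.3),('pnearR',450,695,39.3)]:
    p=atz(im,*o(x,y),z)[:2]; d=p-np.array([512.3,-405]); print(n,p.round(1),'along',(d@ax).round(1),'across',(d@np.array([-ax[1],ax[0]])).round(1))
"
```

```text
fragfarL [ 574.2 -402. ] along -51.9 across -34.0
fragfarR [ 539.6 -461. ] along -52.0 across 34.4
fragL [ 570.4 -391.7] along -43.4 across -41.0
fragR [ 528.7 -462.9] along -43.5 across 41.5
mountL [ 585.7 -393.6] along -57.5 across -47.1
mountR [ 537.8 -475.3] along -57.7 across 47.6
plateL [ 556.7 -405.8] along -38.7 across -21.8
plateR [ 533.7 -445.1] along -38.8 across 23.7
pnearL [ 493.4 -368.3] along 34.9 across -22.1
pnearR [ 470.  -408.3] along 34.8 across 24.3
```

Request:
play_rows(
  targets=[
    {"tx": -0.003,"ty": -0.001,"tz": 0.01,"spin": 0,"gripper": 0.2},
    {"tx": -0.006,"ty": -0.003,"tz": 0.02,"spin": 0,"gripper": 0.2},
    {"tx": -0.006,"ty": -0.003,"tz": 0.027,"spin": 0,"gripper": 0.2},
    {"tx": -0.006,"ty": -0.003,"tz": 0.032,"spin": 0,"gripper": 0.2},
    {"tx": -0.006,"ty": -0.003,"tz": 0.034,"spin": 0,"gripper": 0.2},
    {"tx": -0.006,"ty": -0.003,"tz": 0.034,"spin": 0,"gripper": 0.2},
  ],
)

```text
clock: 13.88
position: [511.4, -405.2, -4.8]
ee_rot: [0.965, -0.263, -0.0, 0.0]
contact_force: [0.0, -0.4, -1.0]
gripper_width: 46.4
```

Request:
play_rows(
  targets=[
    {"tx": 0,"ty": 0,"tz": 0.002,"spin": 0,"gripper": 0.2},
    {"tx": 0,"ty": 0,"tz": 0.002,"spin": 0,"gripper": 0.2},
  ],
)

```text
clock: 14.12
position: [511.4, -405.2, -5.3]
ee_rot: [0.965, -0.263, -0.0, -0.0]
contact_force: [-0.3, -0.4, -0.8]
gripper_width: 46.3
```

Request:
play_rows(
  targets=[
    {"tx": 0,"ty": 0,"tz": 0.002,"spin": 0,"gripper": 0.2},
    {"tx": 0,"ty": 0,"tz": 0.004,"spin": 0,"gripper": 0.2},
    {"tx": 0,"ty": 0,"tz": 0.004,"spin": 0,"gripper": 0.2},
  ],
)

```text
clock: 14.5
position: [511.4, -405.2, -6.3]
ee_rot: [0.965, -0.263, -0.0, 0.0]
contact_force: [0.9, -0.1, -1.0]
gripper_width: 45.7
```

Request:
play_rows(
  targets=[
    {"tx": 0,"ty": 0,"tz": 0.002,"spin": 0,"gripper": 0.2},
    {"tx": 0,"ty": 0,"tz": 0.003,"spin": 0,"gripper": 0.2},
    {"tx": 0,"ty": 0,"tz": 0.003,"spin": 0,"gripper": 0.2},
  ],
)

```text
clock: 14.88
position: [511.4, -405.2, -6.3]
ee_rot: [0.965, -0.263, 0.0, 0.0]
contact_force: [-2.0, 1.1, 6.0]
gripper_width: 46.8
```

Request:
play_rows(
  targets=[
    {"tx": 0,"ty": 0,"tz": 0,"spin": 0,"gripper": -0.2},
    {"tx": 0,"ty": 0,"tz": 0,"spin": 0,"gripper": -0.4},
    {"tx": 0,"ty": 0,"tz": 0,"spin": 0,"gripper": -0.6},
    {"tx": 0,"ty": 0,"tz": 0,"spin": 0,"gripper": -0.6},
    {"tx": 0,"ty": 0,"tz": -0.04,"spin": 0,"gripper": -0.7},
    {"tx": 0,"ty": 0,"tz": -0.12,"spin": 0,"gripper": -0.7},
    {"tx": 0,"ty": 0,"tz": -0.24,"spin": 0,"gripper": -0.7},
    {"tx": 0,"ty": 0,"tz": -0.34,"spin": 0,"gripper": -0.7},
    {"tx": 0,"ty": 0,"tz": -0.36,"spin": 0,"gripper": -0.7},
  ],
)

```text
clock: 16.0
position: [512.8, -405.9, 85.9]
ee_rot: [0.965, -0.263, 0.003, 0.001]
contact_force: [0.7, -0.2, -0.4]
gripper_width: 72.8
```

```bash
python3 go.py 560 -210 80 84; python3 -c "
from h import *
im=get_image('wrist');save(im,'w11',s=1.5)
P=cloud(im)
m=(P[...,2]>26)&(im['frame'].min(-1)>170)&(P[...,2]<50)
q=P[m];t=cv2.minAreaRect(q[:,:2].astype(np.float32));print('plate',np.median(q[:,2]),t)
from seg import clusters
clusters('wrist',im=im);clusters('side')
"
```

```text
t16.00 pos [ 512.8 -405.9   85.9] psi -120.4 j1 -24 j6 84 F [ 0.7 -0.2 -0.4] w 72.8
  tx -0.2342 ty -0.7714 tz 0.0224 spin -0.5431 (alt 3.457) dist 202
plate 29.510642806211933 ((512.32373046875, -404.7502136230469), (48.01874923706055, 75.10224151611328), 59.61713409423828)
wrist px 255.0 198.0 n 13989 top 30.0 c [ 512.4 -404.7] size [48.1 75.2] ang 149.6 rgb [237. 238. 239.]
wrist px 28.0 196.0 n 4425 top 14.1 c [ 609.4 -231.2] size [48.8 76.5] ang 112.2 rgb [ 49.  97. 191.]
side px 437.0 100.0 n 662 top 28.2 c [ 144.4 -921.2] size [127.2 241.8] ang 160.6 rgb [29. 28. 29.]
side px 318.0 131.0 n 508 top 31.2 c [ 511.5 -404.1] size [50.4 75.5] ang 149.4 rgb [155. 151. 146.]
side px 274.0 153.0 n 213 top 15.5 c [ 610.1 -229.8] size [47.5 78. ] ang 111.9 rgb [ 38.  71. 128.]
side px 350.0 153.0 n 301 top 55.6 c [ 382.7 -213.1] size [16.7 36.3] ang 175.5 rgb [116.  96.  57.]
side px 191.0 174.0 n 455 top 20.6 c [782.7 -48.1] size [ 41.5 169.4] ang 98.8 rgb [103. 102. 100.]
side px 222.0 177.0 n 457 top 58.6 c [659.2  23.4] size [41.4 41.6] ang 163.5 rgb [33. 33. 35.]
side px 300.0 189.0 n 407 top 55.4 c [465.8  12.4] size [14.  38.1] ang 117.2 rgb [107. 111. 111.]
side px 209.0 247.0 n 616 top 18.8 c [596.  223.6] size [65.1 46.8] ang 28.5 rgb [104.  74.  51.]
side px 129.0 282.0 n 1907 top 31.1 c [681.3 366. ] size [82.2 72.3] ang 85.2 rgb [164. 152.  29.]
side px 196.0 336.0 n 4061 top 19.4 c [522.1 413.2] size [ 84.3 106. ] ang 150.0 rgb [58. 92. 75.]
```

View pics/w11.png

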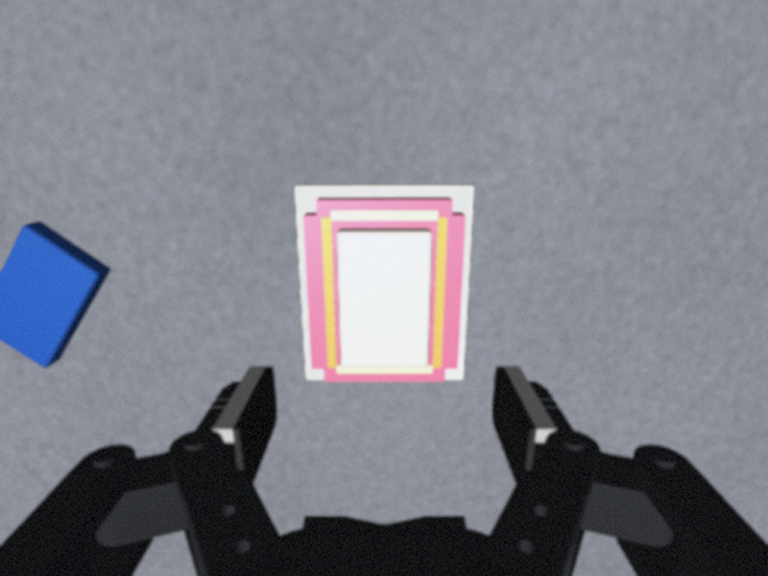

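```bash
python3 go.py 609.5 -230.5 80 22.2
```

```text
t16.10 pos [ 511.6 -405.2   83.6] psi -120.5 j1 -24 j6 84 F [-0.1  0.7 -0.2] w 72.6
  tx -0.0167 ty -0.8010 tz 0.0147 spin 0.8296 (alt -3.170) dist 200
```

Request:
play_rows(
  targets=[
    {"tx": 0,"ty": -0.1,"tz": 0,"spin": 0.1,"gripper": -0.7},
    {"tx": -0.01,"ty": -0.28,"tz": 0,"spin": 0.3,"gripper": -0.7},
    {"tx": -0.01,"ty": -0.5,"tz": 0.01,"spin": 0.5,"gripper": -0.7},
    {"tx": -0.017,"ty": -0.7,"tz": 0.015,"spin": 0.7,"gripper": -0.7},
    {"tx": -0.017,"ty": -0.8,"tz": 0.015,"spin": 0.83,"gripper": -0.7},
    {"tx": -0.017,"ty": -0.8,"tz": 0.1,"spin": 0.83,"gripper": -0.7},
    {"tx": -0.017,"ty": -0.8,"tz": 0.2,"spin": 0.83,"gripper": -0.7},
    {"tx": -0.017,"ty": -0.8,"tz": 0.26,"spin": 0.83,"gripper": -0.7},
    {"tx": -0.017,"ty": -0.8,"tz": 0.26,"spin": 0.83,"gripper": -0.7},
  ],
)

```text
clock: 17.23
position: [607.7, -230.6, 15.9]
ee_rot: [0.83, -0.558, -0.002, 0.001]
contact_force: [0.8, 0.0, -0.1]
gripper_width: 72.5
```

```bash
python3 -c "
from seg import *
im=get_image('wrist');save(im,'w12',s=1.5);clusters('wrist',im=im)
import go;go.go(609.4,-230.7,-24.5,22.2)"
```

```text
wrist px 494.0 36.0 n 5503 top 18.1 c [ 528.1 -375.6] size [20.8 66.8] ang 148.6 rgb [220. 139. 153.]
wrist px 253.0 222.0 n 8908 top 14.2 c [ 610.1 -230.5] size [48.3 74.7] ang 112.2 rgb [ 65. 120. 221.]
wrist px 159.0 285.0 n 1728 top 77.8 c [ 644.  -217.7] size [14.1 22.4] ang 150.1 rgb [38. 37. 39.]
wrist px 353.0 284.0 n 1691 top 77.8 c [ 573.9 -246.1] size [22.8 13.7] ang 74.6 rgb [41. 41. 42.]
wrist px 508.0 350.0 n 405 top 18.8 c [ 401.8 -211.6] size [ 2.8 13.8] ang 103.0 rgb [102.  79.  44.]
t17.27 pos [ 608.8 -230.8   17.3] psi -157.8 j1 -7 j6 29 F [ 0.8 -0.6  1. ] w 72.7
  tx 0.0006 ty -0.0027 tz 0.1672 spin -0.0002 (alt 4.000) dist 42
```

View pics/w12.png

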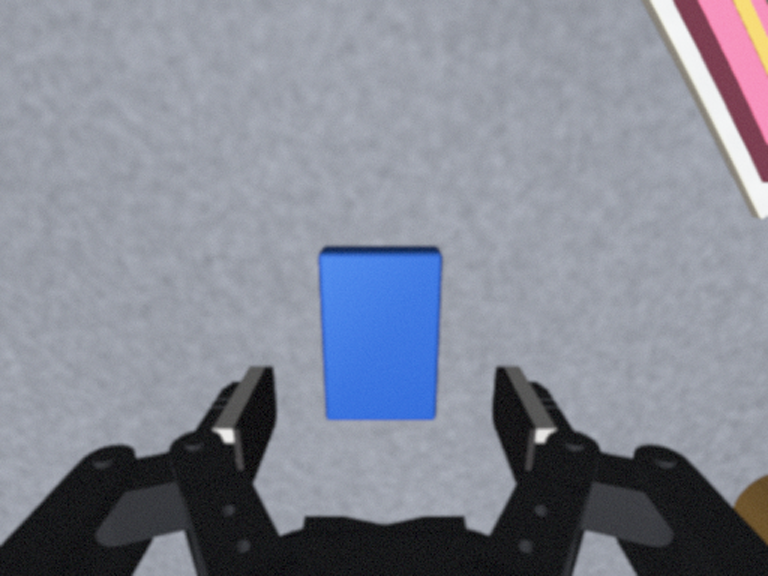

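Request:
play_rows(
  targets=[
    {"tx": 0,"ty": -0.004,"tz": 0.03,"spin": 0,"gripper": -0.7},
    {"tx": 0,"ty": -0.004,"tz": 0.08,"spin": 0,"gripper": -0.7},
    {"tx": 0,"ty": -0.004,"tz": 0.13,"spin": 0,"gripper": -0.7},
    {"tx": 0,"ty": -0.004,"tz": 0.16,"spin": 0,"gripper": -0.7},
    {"tx": 0,"ty": -0.004,"tz": 0.163,"spin": 0,"gripper": -0.7},
    {"tx": 0,"ty": -0.004,"tz": 0.163,"spin": 0,"gripper": -0.4},
    {"tx": 0,"ty": -0.004,"tz": 0.163,"spin": 0,"gripper": -0.2},
    {"tx": 0,"ty": -0.004,"tz": 0.163,"spin": 0,"gripper": -0.1},
    {"tx": 0,"ty": -0.004,"tz": 0.163,"spin": 0,"gripper": 0.2},
    {"tx": 0,"ty": -0.004,"tz": 0.163,"spin": 0,"gripper": 0.2},
  ],
)

```text
clock: 18.52
position: [610.6, -230.4, -21.8]
ee_rot: [0.83, -0.558, 0.001, -0.0]
contact_force: [-1.1, 1.6, 5.6]
gripper_width: 46.3
```

```bash
python3 -c "
from seg import *
im=get_image('wrist');save(im,'w13',s=1.5)
import go;go.go(580,-150,70,22.2)"
```

```text
t18.57 pos [ 610.6 -230.4  -21.8] psi -157.8 j1 -6 j6 29 F [-0.6  1.7  5.8] w 46.3
  tx -0.3435 ty -0.0087 tz -0.3674 spin 0.0004 (alt -4.000) dist 126
```

View pics/w13.png

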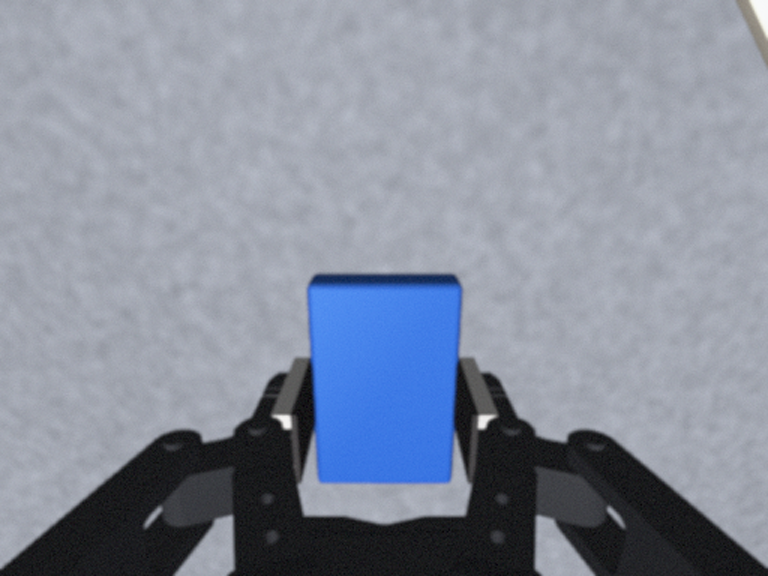

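Request:
play_rows(
  targets=[
    {"tx": 0,"ty": 0,"tz": -0.02,"spin": 0,"gripper": 0.2},
    {"tx": 0,"ty": 0,"tz": -0.07,"spin": 0,"gripper": 0.2},
    {"tx": 0,"ty": 0,"tz": -0.15,"spin": 0,"gripper": 0.2},
    {"tx": -0.03,"ty": 0,"tz": -0.24,"spin": 0,"gripper": 0.2},
    {"tx": -0.1,"ty": 0,"tz": -0.32,"spin": 0,"gripper": 0.2},
    {"tx": -0.2,"ty": 0,"tz": -0.37,"spin": -0.06,"gripper": 0.2},
    {"tx": -0.35,"ty": 0,"tz": -0.38,"spin": -0.12,"gripper": 0.2},
    {"tx": -0.5,"ty": 0,"tz": -0.38,"spin": -0.18,"gripper": 0.2},
    {"tx": -0.65,"ty": 0,"tz": -0.38,"spin": -0.24,"gripper": 0.2},
    {"tx": -0.8,"ty": 0,"tz": -0.38,"spin": -0.28,"gripper": 0.2},
    {"tx": -0.9,"ty": 0,"tz": -0.38,"spin": -0.3,"gripper": 0.2},
  ],
)

```text
clock: 19.95
position: [523.6, -20.1, 72.4]
ee_rot: [0.891, -0.455, -0.0, 0.0]
contact_force: [-0.5, -0.2, -0.6]
gripper_width: 46.1
```

```bash
python3 go.py 520 190 73 60.3
```

```text
t19.95 pos [523.6 -20.1  72.4] psi -144.1 j1 16 j6 20 F [-0.5 -0.2 -0.6] w 46.1
  tx -0.6889 ty -0.4812 tz -0.0021 spin -0.5421 (alt 3.458) dist 210
```

Request:
play_rows(
  targets=[
    {"tx": -0.06,"ty": -0.04,"tz": 0,"spin": -0.05,"gripper": 0.2},
    {"tx": -0.18,"ty": -0.12,"tz": 0,"spin": -0.15,"gripper": 0.2},
    {"tx": -0.32,"ty": -0.22,"tz": 0,"spin": -0.27,"gripper": 0.2},
    {"tx": -0.46,"ty": -0.32,"tz": 0,"spin": -0.38,"gripper": 0.2},
    {"tx": -0.58,"ty": -0.41,"tz": 0,"spin": -0.48,"gripper": 0.2},
    {"tx": -0.69,"ty": -0.48,"tz": 0,"spin": -0.54,"gripper": 0.2},
  ],
)

```text
clock: 20.7
position: [522.0, 190.1, 72.3]
ee_rot: [0.966, -0.257, 0.0, -0.0]
contact_force: [0.5, 0.4, -1.1]
gripper_width: 46.3
```

```bash
python3 go.py 522 413.3 70 60.3
```

```text
t20.70 pos [522.  190.1  72.3] psi -119.8 j1 37 j6 23 F [ 0.5  0.4 -1.1] w 46.3
  tx -0.4435 ty -0.7750 tz 0.0094 spin -0.0016 (alt 3.998) dist 223
```

Request:
play_rows(
  targets=[
    {"tx": -0.03,"ty": -0.06,"tz": 0,"spin": 0,"gripper": 0.2},
    {"tx": -0.1,"ty": -0.18,"tz": 0,"spin": 0,"gripper": 0.2},
    {"tx": -0.2,"ty": -0.35,"tz": 0,"spin": 0,"gripper": 0.2},
    {"tx": -0.3,"ty": -0.53,"tz": 0,"spin": 0,"gripper": 0.2},
    {"tx": -0.39,"ty": -0.68,"tz": 0.01,"spin": 0,"gripper": 0.2},
    {"tx": -0.433,"ty": -0.757,"tz": 0.05,"spin": 0,"gripper": 0.2},
    {"tx": -0.443,"ty": -0.775,"tz": 0.12,"spin": 0,"gripper": 0.2},
    {"tx": -0.443,"ty": -0.775,"tz": 0.2,"spin": 0,"gripper": 0.2},
    {"tx": -0.443,"ty": -0.775,"tz": 0.25,"spin": 0,"gripper": 0.2},
    {"tx": -0.443,"ty": -0.775,"tz": 0.26,"spin": 0,"gripper": 0.2},
    {"tx": -0.443,"ty": -0.775,"tz": 0.26,"spin": 0,"gripper": 0.2},
  ],
)

```text
clock: 22.08
position: [523.3, 410.9, 7.5]
ee_rot: [0.966, -0.259, 0.0, -0.0]
contact_force: [-0.2, -0.7, -1.4]
gripper_width: 46.2
```

```bash
python3 go.py 522.1 413.3 -3 60.3; python3 -c "
from h import *
im=get_image('wrist');save(im,'w14',(150,90,370,340),3)
P=cloud(im);f=im['frame'].astype(int)
m=(P[...,2]>30)&(f[...,2]-f[...,0]>70)&(P[...,2]<60)
q=P[m];q=q[abs(q[:,2]-np.median(q[:,2]))<4];t=cv2.minAreaRect(q[:,:2].astype(np.float32));print('board',np.median(q[:,2]),t)
"
```

```text
t22.07 pos [523.3 410.9   7.5] psi -120.0 j1 52 j6 8 F [-0.2 -0.7 -1.4] w 46.2
  tx -0.0088 ty -0.0058 tz 0.0421 spin -0.0075 (alt 3.992) dist 11
board 42.65501826371691 ((523.9627685546875, 411.2791442871094), (48.072608947753906, 75.0423355102539), 60.141056060791016)
```

View pics/w14.png

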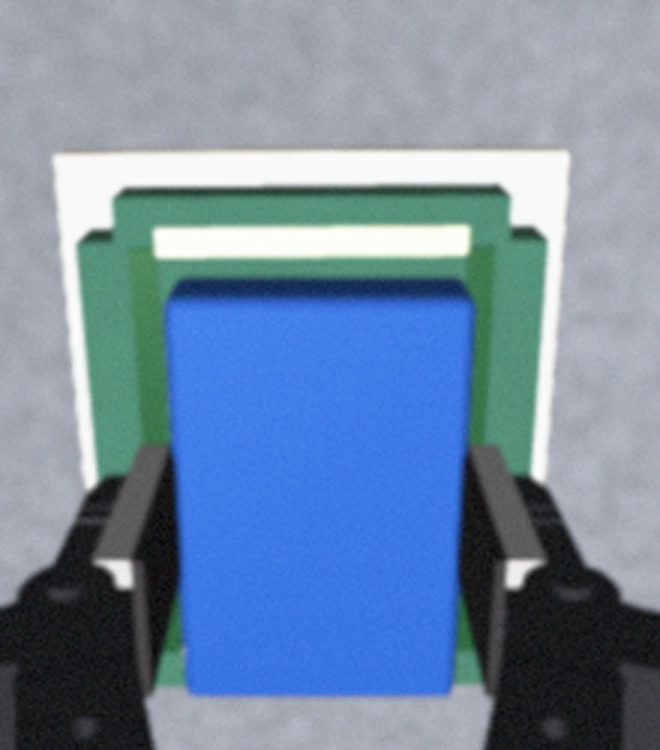

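```bash
python3 -c "
from h import *
im=get_image('wrist')
o=lambda x,y:(150+x/3,90+y/3)
a=np.radians(150.3);ax=np.array([np.cos(a),np.sin(a)]);n=np.array([-ax[1],ax[0]])
for m,x,y,z in [('fragfarL',115,192,18),('fragfarR',509,192,18),('fragL',79,240,18),('fragR',546,240,18),('mountL',55,153,6),('mountR',570,153,6)]:
    p=atz(im,*o(x,y),z)[:2]; d=p-np.array([522.1,413.3]); print(m,p.round(1),'along',(d@ax).round(1),'across',(d@n).round(1))
d=np.array([523.96-522.1,411.28-413.3]);print(d@ax,d@n)
"
```

```text
fragfarL [583.7 417.9] along -51.3 across -34.5
fragfarR [549.5 358.6] along -50.9 across 34.0
fragL [579.8 428.2] along -42.7 across -41.5
fragR [538.6 356.7] along -42.4 across 41.0
mountL [594.8 426.9] along -56.4 across -47.8
mountR [547.2 344.4] along -55.9 across 47.4
-2.6164811270885298 0.8330825358808955
```

```bash
python3 go.py 520.8 413.5 -2.5 60.1
```

```text
t22.18 pos [523.4 411.5   8.1] psi -120.0 j1 52 j6 8 F [ 0.2 -0.  -1. ] w 46.0
  tx -0.0130 ty -0.0016 tz 0.0426 spin -0.0025 (alt 3.997) dist 11
```

Request:
play_rows(
  targets=[
    {"tx": -0.006,"ty": -0.001,"tz": 0.01,"spin": 0,"gripper": 0.2},
    {"tx": -0.013,"ty": -0.002,"tz": 0.022,"spin": -0.002,"gripper": 0.2},
    {"tx": -0.013,"ty": -0.002,"tz": 0.034,"spin": -0.002,"gripper": 0.2},
    {"tx": -0.013,"ty": -0.002,"tz": 0.041,"spin": -0.002,"gripper": 0.2},
    {"tx": -0.013,"ty": -0.002,"tz": 0.044,"spin": -0.002,"gripper": 0.2},
    {"tx": -0.013,"ty": -0.002,"tz": 0.046,"spin": -0.002,"gripper": 0.2},
    {"tx": -0.013,"ty": -0.002,"tz": 0.046,"spin": -0.002,"gripper": 0.2},
  ],
)

```text
clock: 23.05
position: [520.2, 413.3, -3.7]
ee_rot: [0.966, -0.258, -0.0, 0.0]
contact_force: [-2.6, -1.4, 3.7]
gripper_width: 46.0
```

Request:
play_rows(
  targets=[
    {"tx": 0,"ty": 0,"tz": 0.001,"spin": 0,"gripper": 0.2},
    {"tx": 0,"ty": 0,"tz": 0.002,"spin": 0,"gripper": 0.2},
    {"tx": 0,"ty": 0,"tz": 0.002,"spin": 0,"gripper": 0.2},
  ],
)

```text
clock: 23.42
position: [520.2, 413.3, -3.8]
ee_rot: [0.966, -0.258, 0.0, 0.0]
contact_force: [-3.9, -1.5, 6.3]
gripper_width: 46.1
```

Contact came at the expected height. I'll release and lift.

Request:
play_rows(
  targets=[
    {"tx": 0,"ty": 0,"tz": 0,"spin": 0,"gripper": -0.2},
    {"tx": 0,"ty": 0,"tz": 0,"spin": 0,"gripper": -0.4},
    {"tx": 0,"ty": 0,"tz": 0,"spin": 0,"gripper": -0.6},
    {"tx": 0,"ty": 0,"tz": 0,"spin": 0,"gripper": -0.6},
    {"tx": 0,"ty": 0,"tz": -0.04,"spin": 0,"gripper": -0.7},
    {"tx": 0,"ty": 0,"tz": -0.12,"spin": 0,"gripper": -0.7},
    {"tx": 0,"ty": 0,"tz": -0.24,"spin": 0,"gripper": -0.7},
    {"tx": 0,"ty": 0,"tz": -0.34,"spin": 0,"gripper": -0.7},
    {"tx": 0,"ty": 0,"tz": -0.36,"spin": 0,"gripper": -0.7},
  ],
)

```text
clock: 24.55
position: [521.3, 414.5, 88.2]
ee_rot: [0.966, -0.258, 0.001, -0.002]
contact_force: [-0.4, 0.9, -0.3]
gripper_width: 72.6
```

```bash
python3 go.py 596 223.3 85 118.7; python3 -c "
from h import *
from seg import clusters
im=get_image('wrist');save(im,'w15',s=1.5)
clusters('wrist',im=im);clusters('side')
"
```

```text
t24.55 pos [521.3 414.5  88.2] psi -119.9 j1 52 j6 8 F [-0.4  0.9 -0.3] w 72.6
  tx 0.6402 ty 0.5142 tz 0.0108 spin -1.3023 (alt 2.698) dist 205
wrist px 192.0 14.0 n 2948 top 30.3 c [649.7 384.5] size [65.9 26.2] ang 59.6 rgb [239. 236. 107.]
wrist px 449.0 11.0 n 1460 top 18.3 c [571.2 231.3] size [46.4 20.3] ang 61.1 rgb [145. 102.  70.]
wrist px 258.0 197.0 n 13777 top 31.9 c [520.8 414.2] size [48.1 75.7] ang 150.1 rgb [ 64. 119. 218.]
side px 437.0 100.0 n 667 top 28.1 c [ 135.6 -921.7] size [137.4 228.4] ang 159.5 rgb [42. 41. 43.]
side px 350.0 153.0 n 300 top 55.1 c [ 382.8 -213.1] size [15.9 35.7] ang 177.9 rgb [143. 119.  71.]
side px 308.0 205.0 n 45 top 20.7 c [442.5  24.2] size [12.   4.7] ang 40.6 rgb [103. 104. 102.]
side px 198.0 252.0 n 115 top 18.6 c [611.1 243.1] size [19.9 25.9] ang 117.6 rgb [123.  89.  60.]
side px 223.0 250.0 n 61 top 18.0 c [563.9 226. ] size [16.9 10.9] ang 73.1 rgb [114.  85.  61.]
side px 120.0 287.0 n 1196 top 30.8 c [681.2 373.9] size [65.7 71.7] ang 175.2 rgb [199. 186.  39.]
side px 196.0 329.0 n 4070 top 32.6 c [522.  413.4] size [48.5 75.9] ang 148.9 rgb [ 45.  93. 163.]
```

View pics/w15.png

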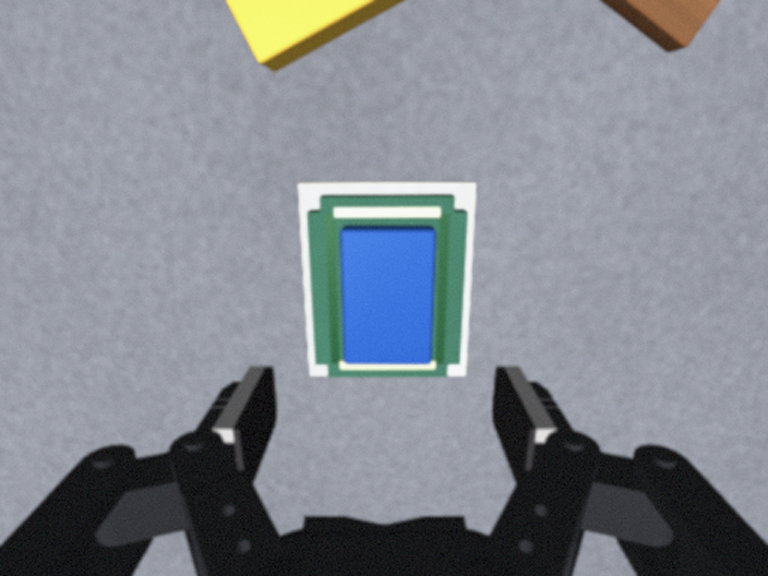

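Request:
play_rows(
  targets=[
    {"tx": 0.06,"ty": 0.05,"tz": 0,"spin": -0.12,"gripper": -0.7},
    {"tx": 0.18,"ty": 0.14,"tz": 0,"spin": -0.3,"gripper": -0.7},
    {"tx": 0.33,"ty": 0.26,"tz": 0.01,"spin": -0.5,"gripper": -0.7},
    {"tx": 0.48,"ty": 0.38,"tz": 0.01,"spin": -0.7,"gripper": -0.7},
    {"tx": 0.6,"ty": 0.48,"tz": 0.01,"spin": -0.88,"gripper": -0.7},
    {"tx": 0.64,"ty": 0.514,"tz": 0.01,"spin": -1,"gripper": -0.7},
  ],
)

```text
clock: 25.4
position: [594.6, 219.3, 81.0]
ee_rot: [0.991, 0.131, -0.002, 0.001]
contact_force: [-0.6, 0.9, -0.1]
gripper_width: 72.7
```

Request:
play_rows(
  targets=[
    {"tx": 0,"ty": 0,"tz": 0.05,"spin": -0.15,"gripper": -0.7},
    {"tx": 0,"ty": 0,"tz": 0.13,"spin": -0.3,"gripper": -0.7},
    {"tx": 0,"ty": 0,"tz": 0.2,"spin": -0.302,"gripper": -0.7},
    {"tx": 0,"ty": 0,"tz": 0.25,"spin": -0.302,"gripper": -0.7},
    {"tx": 0,"ty": 0,"tz": 0.26,"spin": -0.302,"gripper": -0.7},
    {"tx": 0,"ty": 0,"tz": 0.26,"spin": -0.302,"gripper": -0.7},
  ],
)

```text
clock: 26.15
position: [595.1, 222.4, 17.8]
ee_rot: [0.969, 0.248, 0.0, 0.0]
contact_force: [0.2, 0.2, -0.0]
gripper_width: 73.0
```

```bash
python3 -c "
from seg import *
im=get_image('wrist');save(im,'w16',s=1.5);clusters('wrist',im=im)
import go;go.go(595.5,223.4,-20,118.7)"
```

```text
wrist px 87.0 22.0 n 5918 top 30.2 c [649.3 349.3] size [28.6 65.7] ang 117.3 rgb [239. 235. 101.]
wrist px 8.0 195.0 n 2363 top 17.6 c [541.8 363.6] size [39.7 15.2] ang 15.4 rgb [ 67. 111.  92.]
wrist px 255.0 225.0 n 7520 top 18.3 c [595.7 223.9] size [65.  45.1] ang 29.0 rgb [160. 113.  78.]
wrist px 161.0 281.0 n 1559 top 77.9 c [579.1 257.2] size [22.1 14.1] ang 67.0 rgb [43. 42. 44.]
wrist px 351.0 281.0 n 1538 top 77.8 c [615.1 190.7] size [14.5 22.9] ang 170.6 rgb [43. 43. 45.]
t26.20 pos [595.4 222.6  18.3] psi -61.3 j1 35 j6 84 F [ 0.3 -0.9  0.2] w 72.7
  tx 0.0019 ty -0.0027 tz 0.1532 spin -0.0006 (alt 3.999) dist 38
```

View pics/w16.png

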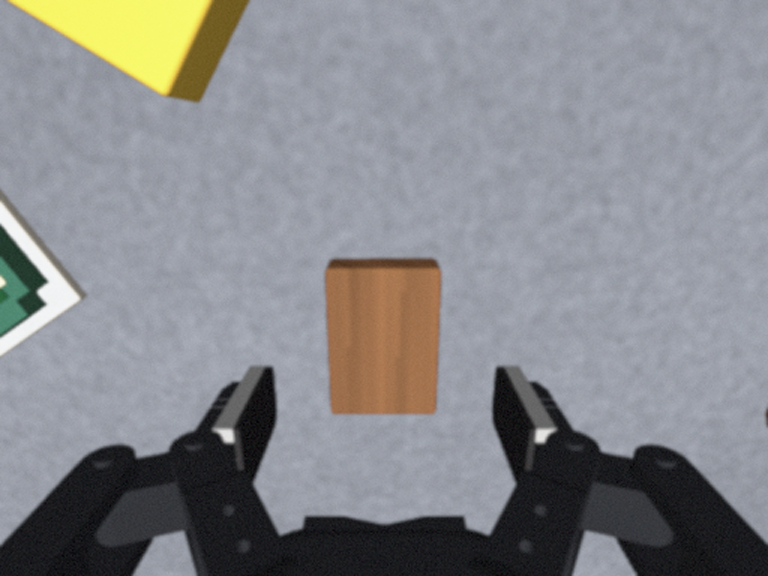

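Request:
play_rows(
  targets=[
    {"tx": 0.002,"ty": -0.004,"tz": 0.03,"spin": 0.005,"gripper": -0.7},
    {"tx": 0.002,"ty": -0.004,"tz": 0.08,"spin": 0.005,"gripper": -0.7},
    {"tx": 0.002,"ty": -0.004,"tz": 0.13,"spin": 0.005,"gripper": -0.7},
    {"tx": 0.002,"ty": -0.004,"tz": 0.155,"spin": 0.005,"gripper": -0.7},
    {"tx": 0.002,"ty": -0.004,"tz": 0.16,"spin": 0.005,"gripper": -0.7},
    {"tx": 0.002,"ty": -0.004,"tz": 0.16,"spin": 0.005,"gripper": -0.4},
    {"tx": 0.002,"ty": -0.004,"tz": 0.16,"spin": 0.005,"gripper": -0.2},
    {"tx": 0.002,"ty": -0.004,"tz": 0.16,"spin": 0.005,"gripper": -0.05},
    {"tx": 0.002,"ty": -0.004,"tz": 0.16,"spin": 0.005,"gripper": 0.25},
    {"tx": 0.002,"ty": -0.004,"tz": 0.16,"spin": 0.005,"gripper": 0.25},
  ],
)

```text
clock: 27.45
position: [595.3, 223.6, -21.4]
ee_rot: [0.969, 0.246, 0.001, -0.0]
contact_force: [-0.9, -0.3, 4.7]
gripper_width: 43.6
```

```bash
python3 -c "
from seg import *
im=get_image('wrist');save(im,'w17',s=1.5)
import go;go.go(540,100,75,118)"
```

```text
t27.50 pos [595.4 223.6 -21.4] psi -61.5 j1 35 j6 83 F [-0.1 -0.4  4. ] w 43.9
  tx -0.4298 ty 0.3292 tz -0.3860 spin 0.0103 (alt -3.990) dist 166
```

View pics/w17.png

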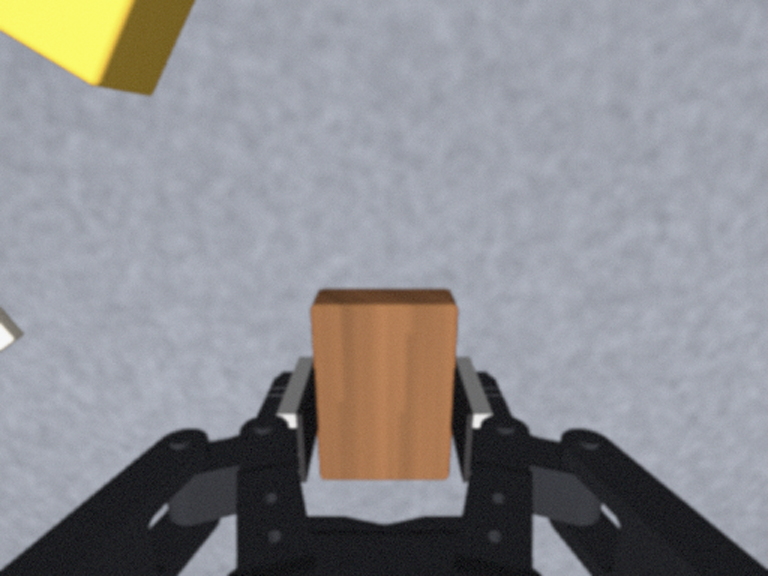

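Request:
play_rows(
  targets=[
    {"tx": 0,"ty": 0,"tz": -0.02,"spin": 0,"gripper": 0.25},
    {"tx": 0,"ty": 0,"tz": -0.07,"spin": 0,"gripper": 0.25},
    {"tx": 0,"ty": 0,"tz": -0.15,"spin": 0,"gripper": 0.25},
    {"tx": -0.03,"ty": 0.02,"tz": -0.24,"spin": 0,"gripper": 0.25},
    {"tx": -0.1,"ty": 0.07,"tz": -0.32,"spin": 0.04,"gripper": 0.25},
    {"tx": -0.2,"ty": 0.15,"tz": -0.37,"spin": 0.12,"gripper": 0.25},
    {"tx": -0.32,"ty": 0.25,"tz": -0.39,"spin": 0.2,"gripper": 0.25},
    {"tx": -0.43,"ty": 0.33,"tz": -0.39,"spin": 0.28,"gripper": 0.25},
    {"tx": -0.54,"ty": 0.42,"tz": -0.39,"spin": 0.36,"gripper": 0.25},
    {"tx": -0.66,"ty": 0.52,"tz": -0.39,"spin": 0.44,"gripper": 0.25},
    {"tx": -0.75,"ty": 0.6,"tz": -0.39,"spin": 0.5,"gripper": 0.25},
  ],
)

```text
clock: 28.88
position: [500.3, 0.5, 76.3]
ee_rot: [0.999, 0.051, 0.0, -0.0]
contact_force: [0.3, 0.1, -1.2]
gripper_width: 43.7
```

```bash
python3 go.py 510 -200 76 75
```

```text
t28.88 pos [5.003e+02 5.000e-01 7.630e+01] psi -84.2 j1 19 j6 77 F [ 0.3  0.1 -1.2] w 43.7
  tx -0.0425 ty 0.8019 tz 0.0009 spin 0.4625 (alt -3.538) dist 201
```

Request:
play_rows(
  targets=[
    {"tx": 0,"ty": 0.07,"tz": 0,"spin": 0.05,"gripper": 0.25},
    {"tx": -0.01,"ty": 0.2,"tz": 0,"spin": 0.12,"gripper": 0.25},
    {"tx": -0.02,"ty": 0.37,"tz": 0,"spin": 0.22,"gripper": 0.25},
    {"tx": -0.03,"ty": 0.54,"tz": 0,"spin": 0.32,"gripper": 0.25},
    {"tx": -0.04,"ty": 0.68,"tz": 0,"spin": 0.4,"gripper": 0.25},
    {"tx": -0.043,"ty": 0.8,"tz": 0,"spin": 0.46,"gripper": 0.25},
  ],
)

```text
clock: 29.62
position: [512.2, -199.6, 75.8]
ee_rot: [0.992, -0.13, 0.001, 0.0]
contact_force: [0.6, -0.4, -1.0]
gripper_width: 43.4
```

```bash
python3 go.py 512.3 -404.9 76 59.6
```

```text
t29.62 pos [ 512.2 -199.6   75.8] psi -104.9 j1 -4 j6 79 F [ 0.6 -0.4 -1. ] w 43.4
  tx 0.2115 ty 0.7937 tz -0.0007 spin 0.3446 (alt -3.655) dist 205
```

Request:
play_rows(
  targets=[
    {"tx": 0.02,"ty": 0.07,"tz": 0,"spin": 0.04,"gripper": 0.25},
    {"tx": 0.05,"ty": 0.2,"tz": 0,"spin": 0.1,"gripper": 0.25},
    {"tx": 0.1,"ty": 0.37,"tz": 0,"spin": 0.17,"gripper": 0.25},
    {"tx": 0.15,"ty": 0.56,"tz": 0,"spin": 0.24,"gripper": 0.25},
    {"tx": 0.19,"ty": 0.7,"tz": 0,"spin": 0.31,"gripper": 0.25},
    {"tx": 0.207,"ty": 0.775,"tz": 0.03,"spin": 0.345,"gripper": 0.25},
    {"tx": 0.211,"ty": 0.794,"tz": 0.1,"spin": 0.345,"gripper": 0.25},
    {"tx": 0.211,"ty": 0.794,"tz": 0.17,"spin": 0.345,"gripper": 0.25},
    {"tx": 0.211,"ty": 0.794,"tz": 0.21,"spin": 0.345,"gripper": 0.25},
    {"tx": 0.211,"ty": 0.794,"tz": 0.21,"spin": 0.345,"gripper": 0.25},
  ],
)

```text
clock: 30.88
position: [511.5, -402.0, 21.4]
ee_rot: [0.965, -0.26, -0.001, -0.0]
contact_force: [-0.3, 0.5, -0.7]
gripper_width: 43.4
```

```bash
python3 go.py 512.3 -404.9 9.5 59.6; python3 -c "
from h import *
im=get_image('wrist');save(im,'w18',(150,90,370,340),3)
P=cloud(im);f=im['frame'].astype(int)
m=(P[...,2]>50)&(f[...,0]-f[...,2]>40)&(P[...,2]<72)
q=P[m];q=q[abs(q[:,2]-np.median(q[:,2]))<4];t=cv2.minAreaRect(q[:,:2].astype(np.float32));print('block',np.median(q[:,2]),t)
"
```

```text
t30.88 pos [ 511.5 -402.    21.4] psi -120.2 j1 -24 j6 84 F [-0.3  0.5 -0.7] w 43.4
  tx 0.0087 ty 0.0082 tz 0.0477 spin 0.0045 (alt -3.996) dist 12
block 60.17774340682378 ((510.531005859375, -403.8572692871094), (61.53081130981445, 65.22528076171875), 59.95969772338867)
```

View pics/w18.png

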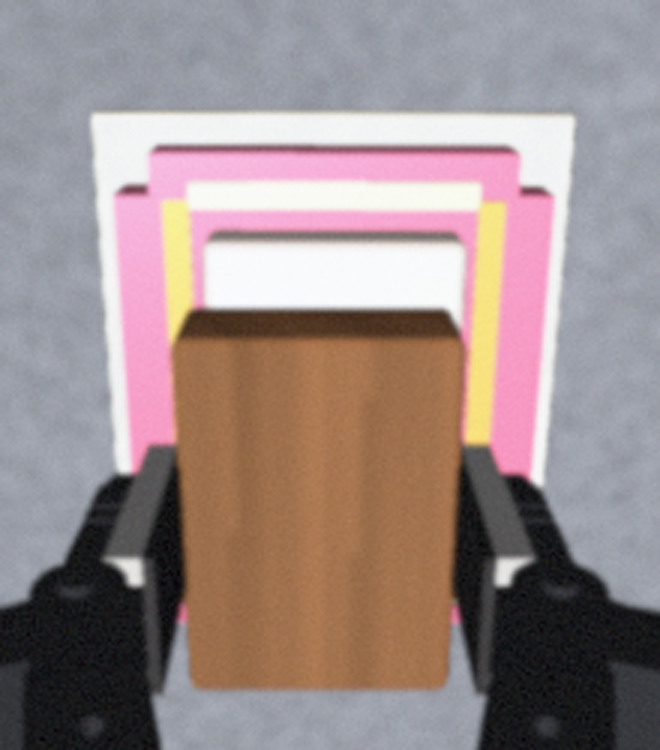

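```bash
python3 -c "
from h import *
im=get_image('wrist')
o=lambda x,y:(150+x/3,90+y/3)
c=np.mean([atz(im,*o(x,y),60.2)[:2] for x,y in [(175,337),(463,337),(190,688),(449,688)]],0)
print('block',c)
p=[atz(im,*o(x,y),30)[:2] for x,y in [(205,241),(464,241)]];m=np.mean(p,0);a=np.radians(149.6);print('plate c',m+37.5*np.array([np.cos(a),np.sin(a)]))
import go;T=np.array([512.3,-404.8])-c+read_state()['position'][:2];print(T);go.go(*T,9.5,59.6)
"
```

```text
block [ 512.22360775 -402.23134975]
plate c [ 512.80732252 -405.59105774]
[ 512.55493481 -405.50197664]
t30.98 pos [ 512.5 -402.9   23.1] psi -120.2 j1 -24 j6 84 F [0.2 0.2 0.3] w 43.5
  tx 0.0054 ty 0.0087 tz 0.0544 spin 0.0042 (alt -3.996) dist 14
```

Request:
play_rows(
  targets=[
    {"tx": 0.003,"ty": 0.004,"tz": 0.012,"spin": 0.004,"gripper": 0.25},
    {"tx": 0.005,"ty": 0.009,"tz": 0.026,"spin": 0.004,"gripper": 0.25},
    {"tx": 0.005,"ty": 0.009,"tz": 0.04,"spin": 0.004,"gripper": 0.25},
    {"tx": 0.005,"ty": 0.009,"tz": 0.05,"spin": 0.004,"gripper": 0.25},
    {"tx": 0.005,"ty": 0.009,"tz": 0.055,"spin": 0.004,"gripper": 0.25},
    {"tx": 0.005,"ty": 0.009,"tz": 0.057,"spin": 0.004,"gripper": 0.25},
    {"tx": 0.005,"ty": 0.009,"tz": 0.057,"spin": 0.004,"gripper": 0.25},
  ],
)

```text
clock: 31.85
position: [511.9, -405.9, 8.6]
ee_rot: [0.965, -0.263, 0.0, 0.0]
contact_force: [0.4, 0.8, 0.2]
gripper_width: 43.3
```

Request:
play_rows(
  targets=[
    {"tx": 0,"ty": 0,"tz": 0.001,"spin": 0,"gripper": 0.25},
    {"tx": 0,"ty": 0,"tz": 0.003,"spin": 0,"gripper": 0.25},
    {"tx": 0,"ty": 0,"tz": 0.003,"spin": 0,"gripper": 0.25},
  ],
)

```text
clock: 32.22
position: [512.0, -405.9, 8.6]
ee_rot: [0.965, -0.263, 0.0, 0.0]
contact_force: [-1.9, 1.7, 4.1]
gripper_width: 43.6
```

Request:
play_rows(
  targets=[
    {"tx": 0,"ty": 0,"tz": 0,"spin": 0,"gripper": -0.2},
    {"tx": 0,"ty": 0,"tz": 0,"spin": 0,"gripper": -0.4},
    {"tx": 0,"ty": 0,"tz": 0,"spin": 0,"gripper": -0.6},
    {"tx": 0,"ty": 0,"tz": 0,"spin": 0,"gripper": -0.6},
    {"tx": 0,"ty": 0,"tz": -0.04,"spin": 0,"gripper": -0.7},
    {"tx": 0,"ty": 0,"tz": -0.12,"spin": 0,"gripper": -0.7},
    {"tx": 0,"ty": 0,"tz": -0.24,"spin": 0,"gripper": -0.7},
    {"tx": 0,"ty": 0,"tz": -0.34,"spin": 0,"gripper": -0.7},
    {"tx": 0,"ty": 0,"tz": -0.36,"spin": 0,"gripper": -0.7},
  ],
)

```text
clock: 33.35
position: [513.2, -406.6, 100.6]
ee_rot: [0.965, -0.263, 0.002, 0.001]
contact_force: [-0.4, 0.8, 0.0]
gripper_width: 72.1
```

```bash
python3 go.py 382 -213 99 87; python3 -c "
from h import *
from seg import clusters
im=get_image('wrist');save(im,'w19',s=1.5)
clusters('wrist',im=im);clusters('side')
"
```

```text
t33.35 pos [ 513.2 -406.6  100.6] psi -120.4 j1 -24 j6 84 F [-0.4  0.8  0. ] w 72.1
  tx -0.8447 ty -0.4018 tz 0.0021 spin -0.6098 (alt 3.390) dist 234
wrist px 255.0 201.0 n 12616 top 47.9 c [ 512.5 -405.1] size [45.1 65.1] ang 149.7 rgb [156. 109.  77.]
side px 437.0 100.0 n 662 top 27.9 c [ 139.3 -926.1] size [140.4 236.3] ang 159.2 rgb [28. 28. 29.]
side px 318.0 126.0 n 611 top 48.9 c [ 512.9 -404.5] size [46.4 65.1] ang 150.0 rgb [99. 72. 50.]
side px 350.0 153.0 n 297 top 55.6 c [ 383.  -213.1] size [35.8 18.3] ang 3.6 rgb [114.  93.  55.]
side px 191.0 174.0 n 454 top 20.7 c [783.6 -49. ] size [ 41.8 169.8] ang 96.3 rgb [103. 102. 100.]
side px 222.0 177.0 n 455 top 58.5 c [659.8  23.7] size [41.4 41.5] ang 136.7 rgb [33. 33. 35.]
side px 300.0 189.0 n 409 top 55.4 c [466.   11.5] size [14.4 37.4] ang 117.8 rgb [107. 111. 112.]
side px 129.0 282.0 n 1906 top 31.2 c [680.9 366.2] size [81.  71.9] ang 84.8 rgb [164. 152.  29.]
side px 196.0 329.0 n 4065 top 32.6 c [522.3 413.6] size [48.1 75.9] ang 149.8 rgb [ 32.  70. 130.]
```

View pics/w19.png

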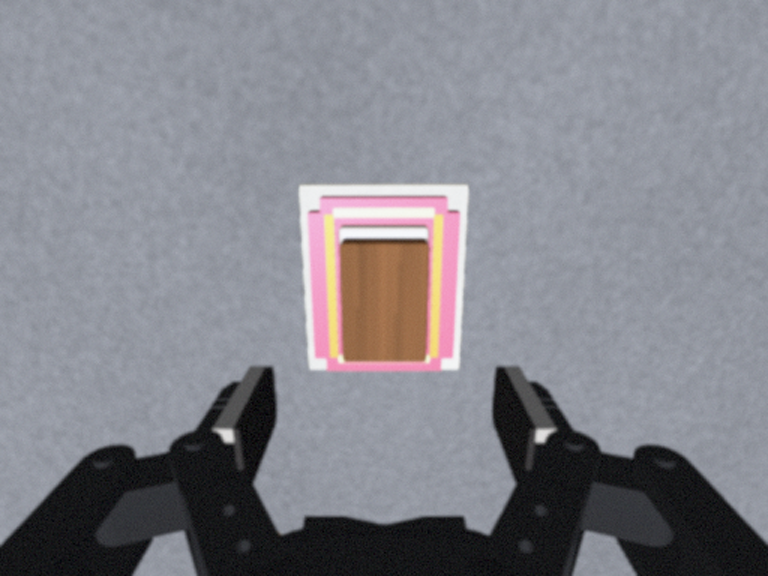

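Request:
play_rows(
  targets=[
    {"tx": -0.08,"ty": -0.04,"tz": 0,"spin": -0.06,"gripper": -0.6},
    {"tx": -0.24,"ty": -0.11,"tz": 0,"spin": -0.18,"gripper": -0.6},
    {"tx": -0.44,"ty": -0.21,"tz": 0,"spin": -0.32,"gripper": -0.6},
    {"tx": -0.64,"ty": -0.3,"tz": 0,"spin": -0.46,"gripper": -0.6},
    {"tx": -0.79,"ty": -0.375,"tz": 0,"spin": -0.57,"gripper": -0.6},
    {"tx": -0.845,"ty": -0.4,"tz": 0,"spin": -0.61,"gripper": -0.6},
    {"tx": -0.845,"ty": -0.4,"tz": 0,"spin": -0.61,"gripper": -0.6},
  ],
)

```text
clock: 34.33
position: [380.4, -212.3, 97.6]
ee_rot: [1.0, -0.026, -0.0, 0.0]
contact_force: [0.2, 0.0, 0.1]
gripper_width: 68.7
```

```bash
python3 go.py 382 -213 60 87; python3 -c "
from h import *
from seg import clusters
im=get_image('wrist');save(im,'w20',s=1.5)
clusters('wrist',im=im)
"
```

```text
t34.33 pos [ 380.4 -212.3   97.6] psi -93.0 j1 -8 j6 95 F [0.2 0.  0.1] w 68.7
  tx 0.0066 ty 0.0024 tz 0.1504 spin 0.0008 (alt -3.999) dist 38
wrist px 500.0 23.0 n 8015 top 45.8 c [ 495.2 -380. ] size [35.1 19.2] ang 17.8 rgb [129.  89.  60.]
wrist px 4.0 112.0 n 570 top 22.0 c [458.3 -13.1] size [ 9.7 20.2] ang 165.3 rgb [116. 118. 116.]
wrist px 259.0 205.0 n 2490 top 55.8 c [ 380.3 -214. ] size [14.  36.1] ang 174.9 rgb [204. 165.  96.]
```

View pics/w20.png

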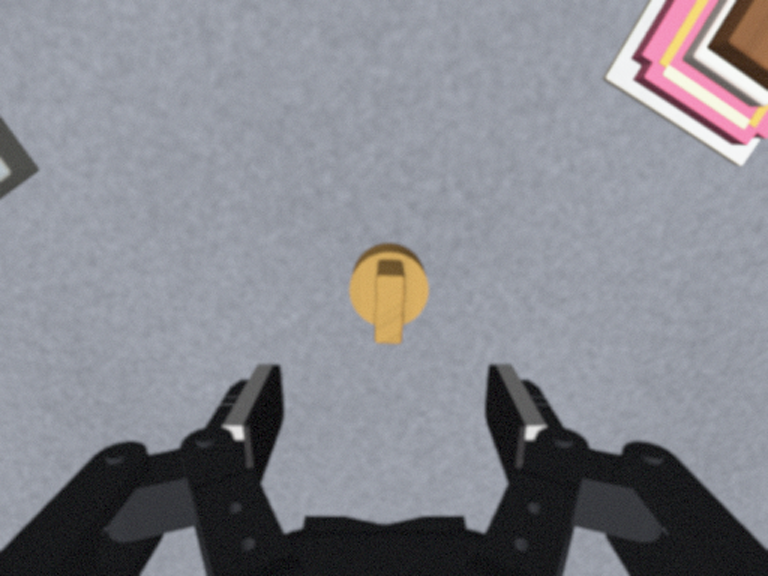

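```bash
python3 go.py 383.3 -214.2 10 84.9
```

```text
t34.38 pos [ 381.2 -212.9   97.7] psi -93.0 j1 -8 j6 95 F [-0.1 -0.5  0.8] w 68.5
  tx 0.0083 ty 0.0047 tz 0.3509 spin 0.0464 (alt -3.954) dist 88
```

Request:
play_rows(
  targets=[
    {"tx": 0.008,"ty": 0.005,"tz": 0.03,"spin": 0.046,"gripper": -0.6},
    {"tx": 0.008,"ty": 0.005,"tz": 0.1,"spin": 0.046,"gripper": -0.6},
    {"tx": 0.008,"ty": 0.005,"tz": 0.18,"spin": 0.046,"gripper": -0.6},
    {"tx": 0.008,"ty": 0.005,"tz": 0.26,"spin": 0.046,"gripper": -0.6},
    {"tx": 0.008,"ty": 0.005,"tz": 0.32,"spin": 0.046,"gripper": -0.5},
    {"tx": 0.008,"ty": 0.005,"tz": 0.35,"spin": 0.046,"gripper": -0.3},
    {"tx": 0.008,"ty": 0.005,"tz": 0.35,"spin": 0.046,"gripper": -0.1},
    {"tx": 0.008,"ty": 0.005,"tz": 0.35,"spin": 0.046,"gripper": 0.1},
    {"tx": 0.008,"ty": 0.005,"tz": 0.35,"spin": 0.046,"gripper": 0.1},
  ],
)

```text
clock: 35.5
position: [382.9, -214.1, 10.8]
ee_rot: [0.999, -0.044, 0.001, 0.0]
contact_force: [0.0, -0.7, 0.3]
gripper_width: 38.6
```

```bash
python3 go.py 383.3 -214.2 8 84.9; python3 -c "
from h import *
from seg import clusters
im=get_image('wrist');save(im,'w21',s=1.5);P=cloud(im)
for v in range(234,300,6): print(v,[(u,P[v,u].round().astype(int).tolist()) for u in range(196,240,6)])
im=get_image('side');save(im,'s21',(310,90,410,190),6)
"
```

```text
t35.50 pos [ 382.9 -214.1   10.8] psi -95.1 j1 -8 j6 93 F [ 0.  -0.7  0.3] w 38.6
  tx 0.0016 ty 0.0004 tz 0.0111 spin 0.0003 (alt -4.000) dist 3
234 [(196, [379, -174, -1]), (202, [379, -178, 0]), (208, [379, -182, 0]), (214, [379, -186, -1]), (220, [378, -190, 0]), (226, [389, -197, 24]), (232, [389, -201, 24]), (238, [389, -204, 24])]
240 [(196, [375, -174, -1]), (202, [375, -178, 0]), (208, [396, -191, 44]), (214, [396, -194, 44]), (220, [386, -193, 23]), (226, [385, -197, 23]), (232, [385, -200, 23]), (238, [385, -204, 23])]
246 [(196, [371, -173, -1]), (202, [397, -189, 51]), (208, [396, -192, 50]), (214, [396, -195, 51]), (220, [382, -193, 24]), (226, [381, -196, 23]), (232, [382, -200, 24]), (238, [381, -203, 24])]
252 [(196, [392, -186, 48]), (202, [397, -190, 56]), (208, [396, -193, 56]), (214, [395, -195, 54]), (220, [377, -192, 22]), (226, [378, -196, 24]), (232, [378, -199, 24]), (238, [378, -203, 24])]
258 [(196, [392, -187, 54]), (202, [396, -191, 61]), (208, [396, -194, 61]), (214, [392, -195, 55]), (220, [361, -188, 0]), (226, [374, -195, 23]), (232, [374, -199, 24])
[... 500 characters left out ...]
4, [385, -195, 58]), (220, [347, -186, -1]), (226, [347, -190, -1]), (232, [346, -194, -1]), (238, [346, -198, 0])]
282 [(196, [398, -192, 81]), (202, [393, -193, 75]), (208, [392, -195, 73]), (214, [382, -194, 59]), (220, [343, -186, 0]), (226, [342, -189, 0]), (232, [342, -194, -1]), (238, [341, -198, 0])]
288 [(196, [397, -193, 84]), (202, [392, -193, 77]), (208, [390, -195, 74]), (214, [379, -194, 59]), (220, [338, -185, 0]), (226, [337, -189, -1]), (232, [336, -193, -2]), (238, [337, -197, 0])]
294 [(196, [397, -193, 87]), (202, [391, -193, 79]), (208, [388, -195, 75]), (214, [378, -194, 62]), (220, [332, -184, -1]), (226, [332, -188, -1]), (232, [331, -192, -2]), (238, [332, -197, 0])]
```

View pics/w21.png

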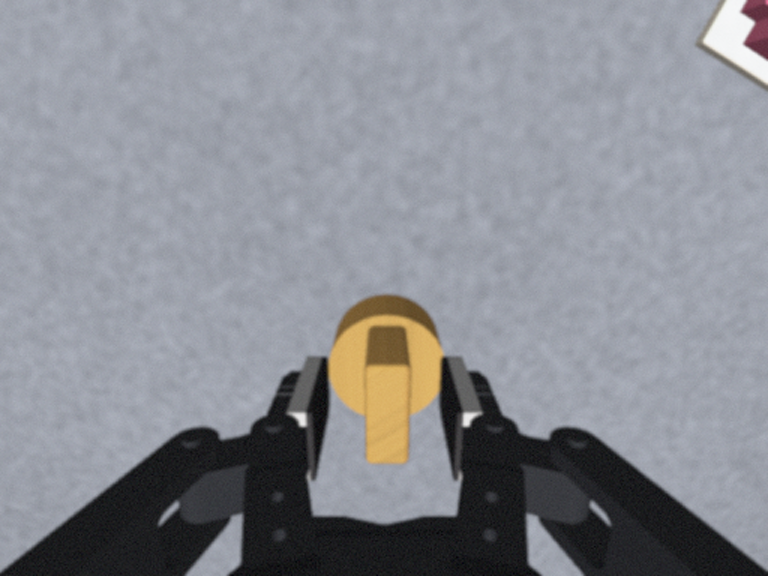

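View pics/s21.png

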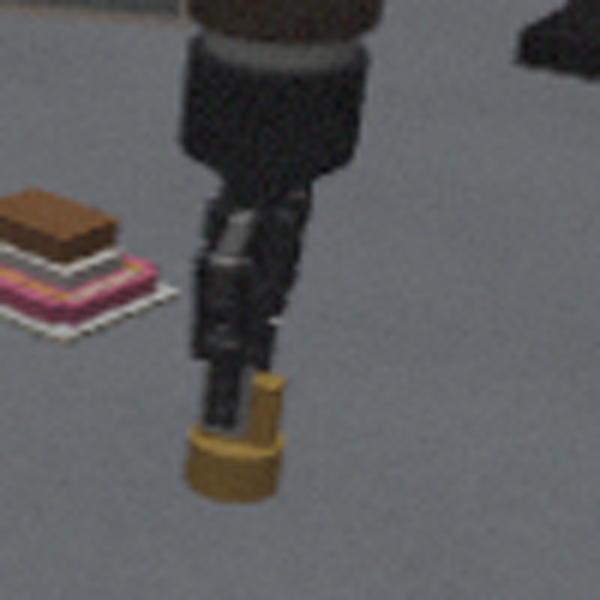

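Request:
play_rows(
  targets=[
    {"tx": -0.01,"ty": 0,"tz": 0.008,"spin": 0,"gripper": 0.1},
    {"tx": -0.02,"ty": 0,"tz": 0.018,"spin": 0,"gripper": 0.15},
    {"tx": -0.023,"ty": 0,"tz": 0.026,"spin": 0,"gripper": 0.25},
    {"tx": -0.023,"ty": 0,"tz": 0.028,"spin": 0,"gripper": 0.35},
    {"tx": -0.023,"ty": 0,"tz": 0.028,"spin": 0,"gripper": 0.42},
    {"tx": -0.023,"ty": 0,"tz": 0.028,"spin": 0,"gripper": 0.42},
  ],
)

```text
clock: 36.35
position: [376.8, -213.5, 3.3]
ee_rot: [0.999, -0.044, 0.0, 0.0]
contact_force: [-0.9, -0.1, -0.5]
gripper_width: 24.6
```

```bash
python3 go.py 383.3 -214.2 8 84.9; python3 -c "
from h import *
im=get_image('wrist');save(im,'w22',s=1.5);P=cloud(im)
M=np.array(im['world_to_cam']);print(-M[:3,:3].T@M[:3,3])
for v in range(228,300,6): print(v,[(u,P[v,u].round().astype(int).tolist()) for u in range(208,240,4)])
im=get_image('scene');save(im,'sc22',(110,150,210,240),7)
"
```

```text
t36.35 pos [ 376.8 -213.5    3.3] psi -95.1 j1 -8 j6 93 F [-0.9 -0.1 -0.5] w 24.6
  tx 0.0260 ty 0.0006 tz -0.0188 spin 0.0005 (alt -3.999) dist 8
[ 455.70760927 -219.65460371  170.2223405 ]
228 [(208, [380, -184, -1]), (212, [380, -186, 0]), (216, [380, -189, -1]), (220, [390, -195, 24]), (224, [390, -197, 23]), (228, [390, -199, 24]), (232, [390, -201, 23]), (236, [390, -203, 23])]
234 [(208, [377, -184, 1]), (212, [376, -186, -1]), (216, [376, -188, 0]), (220, [387, -195, 23]), (224, [387, -197, 24]), (228, [386, -199, 23]), (232, [386, -201, 23]), (236, [386, -203, 23])]
240 [(208, [372, -182, -1]), (212, [372, -185, 0]), (216, [372, -188, 0]), (220, [389, -196, 35]), (224, [390, -199, 37]), (228, [389, -200, 37]), (232, [383, -201, 23]), (236, [383, -203, 24])]
246 [(208, [386, -190, 35]), (212, [386, -192, 36]), (216, [389, -195, 42]), (220, [390, -197, 44]), (224, [389, -199, 42]), (228, [390, -201, 43]), (232, [379, -200, 23]), (236, [379, -202, 23])]
252 [(208, [386, -191, 42]), (212, [386, -193, 41]), (216, [390, -196, 48]), (220, [389, -198, 47]), (224, [389, -199, 47]), (
[... 745 characters left out ...]
[388, -199, 65]), (224, [388, -201, 66]), (228, [381, -201, 54]), (232, [345, -195, 0]), (236, [345, -197, -1])]
282 [(208, [391, -196, 74]), (212, [390, -198, 72]), (216, [390, -199, 72]), (220, [385, -199, 65]), (224, [385, -201, 66]), (228, [379, -201, 56]), (232, [341, -194, 0]), (236, [340, -197, -1])]
288 [(208, [390, -197, 76]), (212, [390, -198, 76]), (216, [391, -200, 77]), (220, [385, -199, 68]), (224, [382, -200, 65]), (228, [376, -201, 57]), (232, [336, -194, 0]), (236, [336, -196, -1])]
294 [(208, [390, -197, 80]), (212, [390, -198, 79]), (216, [390, -200, 80]), (220, [384, -200, 71]), (224, [379, -200, 65]), (228, [374, -200, 58]), (232, [332, -193, 0]), (236, [330, -195, -2])]
```

View pics/w22.png

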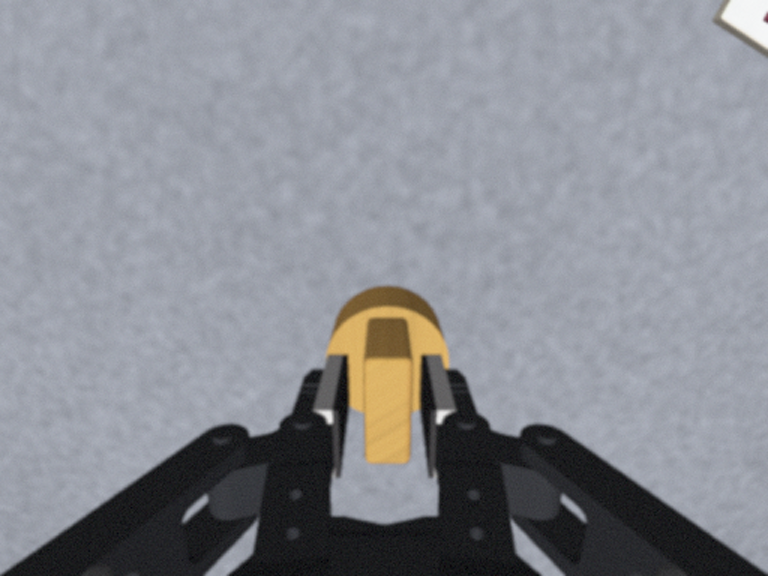

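View pics/sc22.png

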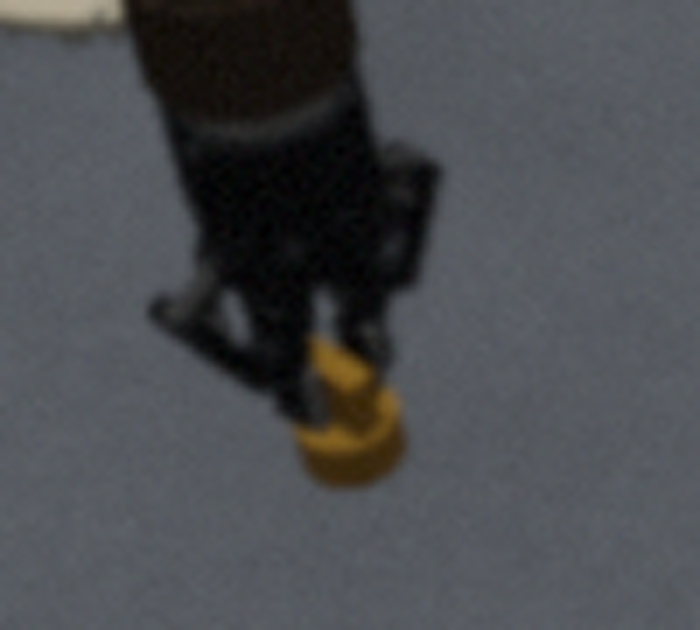

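Request:
play_rows(
  targets=[
    {"tx": 0,"ty": 0,"tz": 0,"spin": 0,"gripper": 0.5},
    {"tx": 0,"ty": 0,"tz": 0,"spin": 0,"gripper": 0.6},
    {"tx": 0,"ty": 0,"tz": 0,"spin": 0,"gripper": 0.7},
    {"tx": 0,"ty": 0,"tz": 0,"spin": 0,"gripper": 0.9},
    {"tx": 0,"ty": 0,"tz": 0,"spin": 0,"gripper": 0.9},
    {"tx": 0,"ty": 0,"tz": 0,"spin": 0,"gripper": 0.9},
  ],
)

```text
clock: 37.2
position: [376.8, -213.5, 3.4]
ee_rot: [0.999, -0.044, 0.0, 0.0]
contact_force: [-0.9, -1.8, 2.0]
gripper_width: 13.3
```

Request:
play_rows(
  targets=[
    {"tx": 0,"ty": 0,"tz": -0.01,"spin": 0,"gripper": 0.9},
    {"tx": 0,"ty": 0,"tz": -0.03,"spin": 0,"gripper": 0.9},
    {"tx": 0,"ty": 0,"tz": -0.07,"spin": 0,"gripper": 0.9},
    {"tx": 0,"ty": 0,"tz": -0.13,"spin": 0,"gripper": 0.9},
    {"tx": 0,"ty": 0,"tz": -0.2,"spin": 0,"gripper": 0.9},
    {"tx": 0,"ty": 0,"tz": -0.27,"spin": 0,"gripper": 0.9},
    {"tx": 0,"ty": 0,"tz": -0.34,"spin": 0,"gripper": 0.9},
    {"tx": 0,"ty": 0,"tz": -0.39,"spin": 0,"gripper": 0.9},
    {"tx": 0,"ty": 0,"tz": -0.4,"spin": 0,"gripper": 0.9},
    {"tx": 0,"ty": 0,"tz": -0.4,"spin": 0,"gripper": 0.9},
  ],
)

```text
clock: 38.45
position: [376.3, -213.3, 103.0]
ee_rot: [0.999, -0.044, -0.0, -0.0]
contact_force: [-1.0, -0.1, -3.5]
gripper_width: 12.7
```

```bash
python3 go.py 509 -405.5 103 59.6; python3 -c "
from h import *
im=get_image('wrist');save(im,'w23',s=1.5);P=cloud(im);f=im['frame'].astype(int)
m=(f[...,0]-f[...,2]>50)&(P[...,2]>140);q=P[m];q=q[q[:,2]>np.percentile(q[:,2],90)-5];print(np.percentile(q[:,2],[10,50,90]),cv2.minAreaRect(q[:,:2].astype(np.float32)))
m=(f[...,0]-f[...,2]>50)&(P[...,2]>110)&(P[...,2]<135);q=P[m];print('base',np.percentile(q[:,2],[10,50,90]))
im=get_image('side');save(im,'s23',(310,40,410,190),4)
"
```

```text
t38.45 pos [ 376.3 -213.3  103. ] psi -95.1 j1 -8 j6 93 F [-1.  -0.1 -3.5] w 12.7
  tx 0.5969 ty 0.7187 tz -0.0004 spin 0.5624 (alt -3.438) dist 234
[153.97198959 154.96547684 155.78123749] ((408.67742919921875, -216.04681396484375), (14.014409065246582, 93.49746704101562), 83.83906555175781)
base [116.17854152 123.04401222 125.89660572]
```

View pics/w23.png

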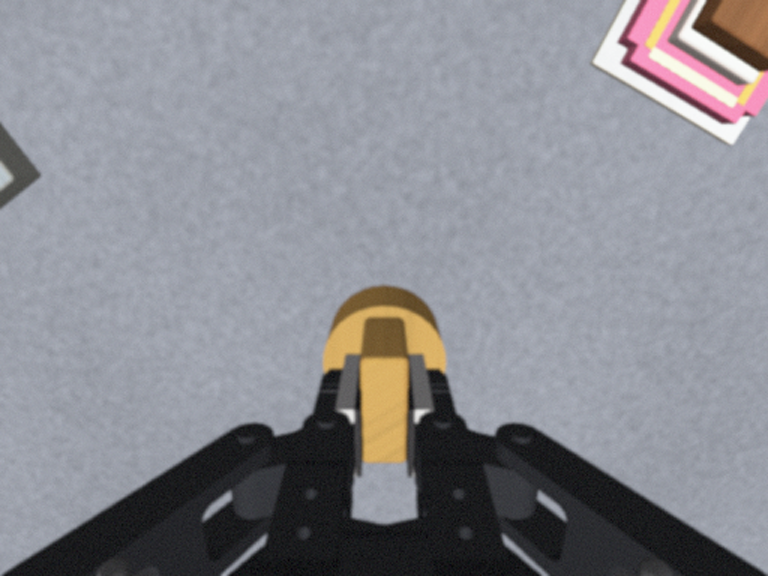

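View pics/s23.png

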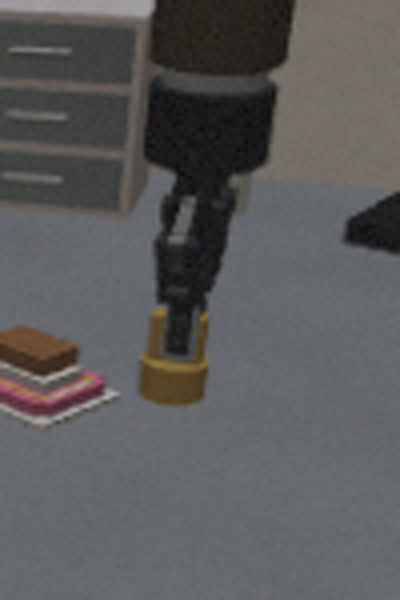

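```bash
python3 go.py 509.4 -403.3 103 59.6
```

```text
t38.55 pos [ 376.1 -213.3  102.6] psi -95.1 j1 -8 j6 93 F [ 0.4  0.1 -3.5] w 13.2
  tx 0.5986 ty 0.7097 tz -0.0027 spin 0.5624 (alt -3.438) dist 232
```

Request:
play_rows(
  targets=[
    {"tx": 0.03,"ty": 0.04,"tz": 0,"spin": 0.03,"gripper": 0.9},
    {"tx": 0.1,"ty": 0.12,"tz": 0,"spin": 0.1,"gripper": 0.9},
    {"tx": 0.19,"ty": 0.23,"tz": 0,"spin": 0.18,"gripper": 0.9},
    {"tx": 0.29,"ty": 0.35,"tz": 0,"spin": 0.28,"gripper": 0.9},
    {"tx": 0.39,"ty": 0.47,"tz": 0,"spin": 0.38,"gripper": 0.9},
    {"tx": 0.48,"ty": 0.57,"tz": 0,"spin": 0.46,"gripper": 0.9},
    {"tx": 0.55,"ty": 0.65,"tz": 0,"spin": 0.52,"gripper": 0.9},
    {"tx": 0.588,"ty": 0.695,"tz": 0,"spin": 0.555,"gripper": 0.9},
    {"tx": 0.598,"ty": 0.709,"tz": 0,"spin": 0.562,"gripper": 0.9},
    {"tx": 0.598,"ty": 0.709,"tz": 0,"spin": 0.562,"gripper": 0.9},
  ],
)

```text
clock: 39.8
position: [509.5, -403.3, 102.3]
ee_rot: [0.965, -0.262, -0.001, -0.0]
contact_force: [0.4, 1.1, -4.4]
gripper_width: 13.0
```

```bash
python3 go.py 509.4 -403.3 58 59.6; python3 -c "
from h import *
im=get_image('wrist');save(im,'w24',s=1.5)
im=get_image('side');save(im,'s24',(270,60,370,160),6)
"
```

```text
t39.80 pos [ 509.5 -403.3  102.3] psi -120.4 j1 -24 j6 84 F [ 0.4  1.1 -4.4] w 13.0
  tx 0.0000 ty -0.0000 tz 0.1772 spin 0.0001 (alt -4.000) dist 44
```

View pics/w24.png

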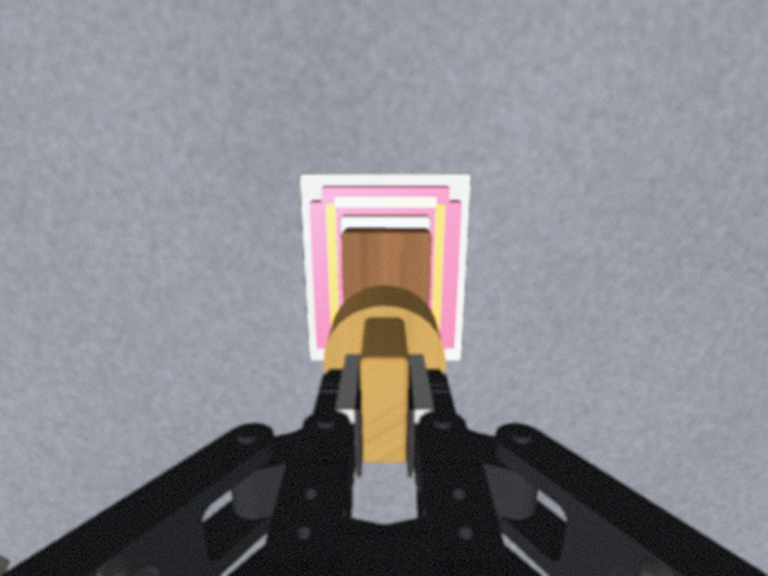

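View pics/s24.png

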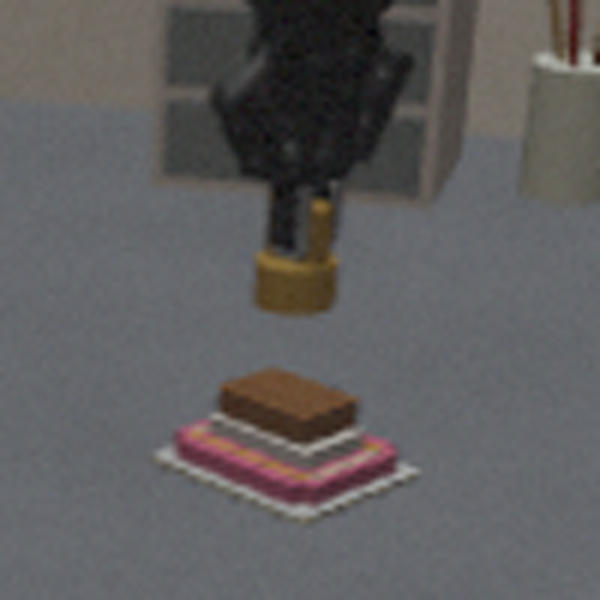

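Request:
play_rows(
  targets=[
    {"tx": 0,"ty": 0,"tz": 0.02,"spin": 0,"gripper": 0.9},
    {"tx": 0,"ty": 0,"tz": 0.06,"spin": 0,"gripper": 0.9},
    {"tx": 0,"ty": 0,"tz": 0.1,"spin": 0,"gripper": 0.9},
    {"tx": 0,"ty": 0,"tz": 0.14,"spin": 0,"gripper": 0.9},
    {"tx": 0,"ty": 0,"tz": 0.165,"spin": 0,"gripper": 0.9},
    {"tx": 0,"ty": 0,"tz": 0.178,"spin": 0,"gripper": 0.9},
    {"tx": 0,"ty": 0,"tz": 0.181,"spin": 0,"gripper": 0.9},
    {"tx": 0,"ty": 0,"tz": 0.181,"spin": 0,"gripper": 0.9},
  ],
)

```text
clock: 40.9
position: [510.1, -403.4, 58.3]
ee_rot: [0.965, -0.262, 0.0, 0.0]
contact_force: [0.0, -0.3, -3.1]
gripper_width: 13.1
```

```bash
python3 go.py 509.4 -403.3 52 59.6; python3 -c "
from h import *
im=get_image('wrist');save(im,'w25',(140,90,370,340),3)
im=get_image('side');save(im,'s25',(270,60,370,160),6)
"
```

```text
t40.90 pos [ 510.1 -403.4   58.3] psi -120.4 j1 -24 j6 84 F [ 0.  -0.3 -3.1] w 13.1
  tx -0.0026 ty 0.0012 tz 0.0253 spin 0.0008 (alt -3.999) dist 6
```

View pics/w25.png

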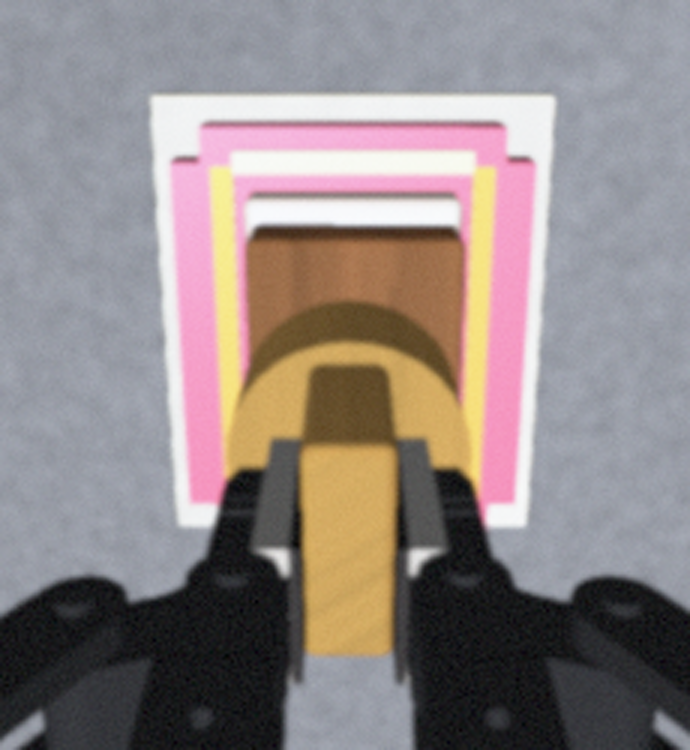

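View pics/s25.png

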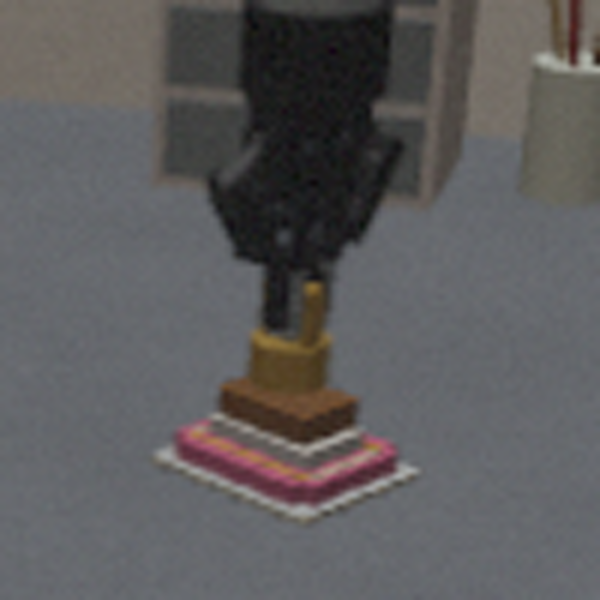

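```bash
python3 -c "
from h import *
im=get_image('wrist');s=read_state();print(s['position'])
o=lambda x,y:(140+x/3,90+y/3)
zb=s['position'][2]-3.4
print('bar',np.mean([atz(im,*o(x,y),zb+56)[:2] for x,y in [(301,443),(397,443),(304,655),(393,655)]],0))
e=[atz(im,*o(x,y),zb+24)[:2] for x,y in [(348,341),(227,460),(470,460)]];A=np.array([[2*p[0],2*p[1],1] for p in e]);r=np.linalg.solve(A,[p@p for p in e]);print('base',r[:2],np.sqrt(r[2]+r[:2]@r[:2]))
p=[atz(im,*o(x,y),48)[:2] for x,y in [(248,235),(463,235)]];a=np.radians(149.7);print('block',np.mean(p,0)+32.5*np.array([np.cos(a),np.sin(a)]))
"
```

```text
[ 510.12957762 -403.33169745   58.40075299]
bar [ 514.03629898 -405.09932223]
base [ 513.50132209 -404.80531363] 21.661706026996548
block [ 513.0198301  -406.18000022]
```

Request:
play_rows(
  targets=[
    {"tx": -0.001,"ty": 0.002,"tz": 0.006,"spin": 0,"gripper": 0.9},
    {"tx": -0.001,"ty": 0.004,"tz": 0.014,"spin": 0,"gripper": 0.9},
    {"tx": -0.001,"ty": 0.004,"tz": 0.02,"spin": 0,"gripper": 0.9},
    {"tx": -0.001,"ty": 0.004,"tz": 0.023,"spin": 0,"gripper": 0.9},
    {"tx": -0.001,"ty": 0.004,"tz": 0.025,"spin": 0,"gripper": 0.9},
    {"tx": -0.001,"ty": 0.004,"tz": 0.025,"spin": 0,"gripper": 0.9},
  ],
)

```text
clock: 41.8
position: [509.2, -404.0, 51.7]
ee_rot: [0.965, -0.262, -0.0, -0.0]
contact_force: [-0.8, -0.5, -3.3]
gripper_width: 13.2
```

Request:
play_rows(
  targets=[
    {"tx": 0,"ty": 0,"tz": 0.001,"spin": 0,"gripper": 0.9},
    {"tx": 0,"ty": 0,"tz": 0.002,"spin": 0,"gripper": 0.9},
    {"tx": 0,"ty": 0,"tz": 0.002,"spin": 0,"gripper": 0.9},
  ],
)

```text
clock: 42.18
position: [509.3, -404.0, 51.5]
ee_rot: [0.965, -0.262, 0.0, 0.0]
contact_force: [-0.4, 0.9, -1.3]
gripper_width: 13.0
```

Contact is starting. I'll lower a little more, then release.

Request:
play_rows(
  targets=[
    {"tx": 0,"ty": 0,"tz": 0.001,"spin": 0,"gripper": 0.9},
    {"tx": 0,"ty": 0,"tz": 0.002,"spin": 0,"gripper": 0.9},
    {"tx": 0,"ty": 0,"tz": 0.002,"spin": 0,"gripper": 0.9},
  ],
)

```text
clock: 42.55
position: [509.3, -404.0, 51.5]
ee_rot: [0.965, -0.262, 0.0, 0.0]
contact_force: [-1.2, 0.7, 3.1]
gripper_width: 12.9
```

Request:
play_rows(
  targets=[
    {"tx": 0,"ty": 0,"tz": 0,"spin": 0,"gripper": 0.6},
    {"tx": 0,"ty": 0,"tz": 0,"spin": 0,"gripper": 0.4},
    {"tx": 0,"ty": 0,"tz": 0,"spin": 0,"gripper": 0.2},
    {"tx": 0,"ty": 0,"tz": 0,"spin": 0,"gripper": 0},
    {"tx": 0,"ty": 0,"tz": 0,"spin": 0,"gripper": 0},
    {"tx": 0,"ty": 0,"tz": -0.04,"spin": 0,"gripper": 0},
    {"tx": 0,"ty": 0,"tz": -0.12,"spin": 0,"gripper": 0},
    {"tx": 0,"ty": 0,"tz": -0.22,"spin": 0,"gripper": -0.3},
    {"tx": 0,"ty": 0,"tz": -0.3,"spin": 0,"gripper": -0.6},
    {"tx": 0,"ty": 0,"tz": -0.3,"spin": 0,"gripper": -0.6},
  ],
)

```text
clock: 43.8
position: [510.5, -404.7, 128.5]
ee_rot: [0.965, -0.262, 0.003, 0.001]
contact_force: [0.3, -0.1, -0.6]
gripper_width: 68.3
```

```bash
python3 go.py 480 -150 120 45; python3 -c "
from h import *
from seg import *
im=get_image('wrist');save(im,'w26',s=1.5);P=cloud(im);f=im['frame'].astype(int)
m=(P[...,2]>98)&(P[...,2]<110)&(f[...,0]-f[...,2]>40);q=P[m];print('bar',np.median(q[:,2]),cv2.minAreaRect(q[:,:2].astype(np.float32)))
clusters('side')
im=get_image('side');save(im,'s26',(270,60,370,160),6)
"
```

```text
t43.80 pos [ 510.5 -404.7  128.5] psi -120.4 j1 -24 j6 84 F [ 0.3 -0.1 -0.6] w 68.3
  tx -0.6201 ty -0.8174 tz 0.0307 spin 0.3255 (alt -3.675) dist 257
bar 103.3582089091008 ((512.5944213867188, -405.2287902832031), (13.489484786987305, 35.60993576049805), 59.313968658447266)
side px 437.0 100.0 n 664 top 28.2 c [ 139.4 -922.8] size [136.7 235.7] ang 159.1 rgb [29. 28. 29.]
side px 318.0 120.0 n 682 top 65.3 c [ 513.2 -396.2] size [42.3 28.5] ang 2.5 rgb [94. 75. 43.]
side px 191.0 174.0 n 452 top 20.5 c [783.  -48.4] size [ 42.4 172.1] ang 99.6 rgb [102. 101.  99.]
side px 222.0 177.0 n 456 top 58.4 c [660.   22.9] size [43.2 42.1] ang 82.9 rgb [33. 33. 35.]
side px 300.0 189.0 n 406 top 55.2 c [466.4  11.4] size [13.6 37.1] ang 118.9 rgb [105. 110. 110.]
side px 129.0 282.0 n 1918 top 31.2 c [680.6 366.1] size [81.9 71.5] ang 86.0 rgb [164. 151.  29.]
side px 196.0 329.0 n 4076 top 32.6 c [522.4 413.7] size [48.4 76.6] ang 150.2 rgb [ 32.  69. 129.]
```

View pics/w26.png

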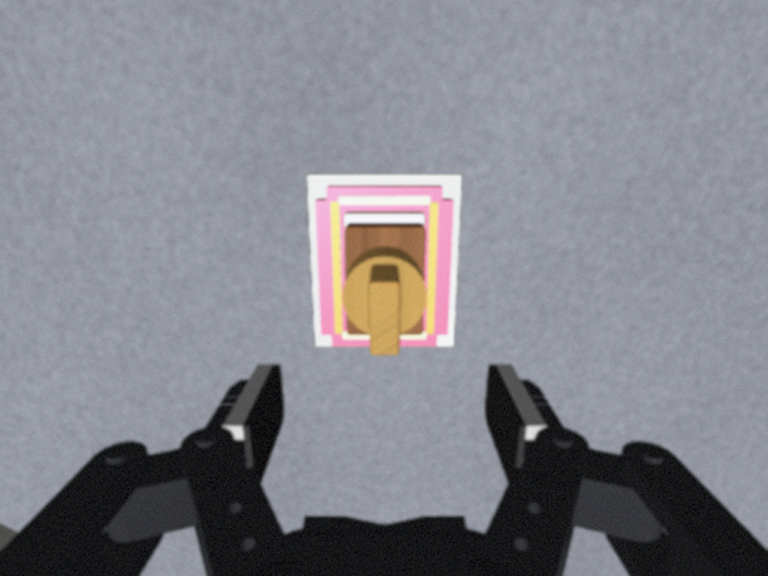

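View pics/s26.png

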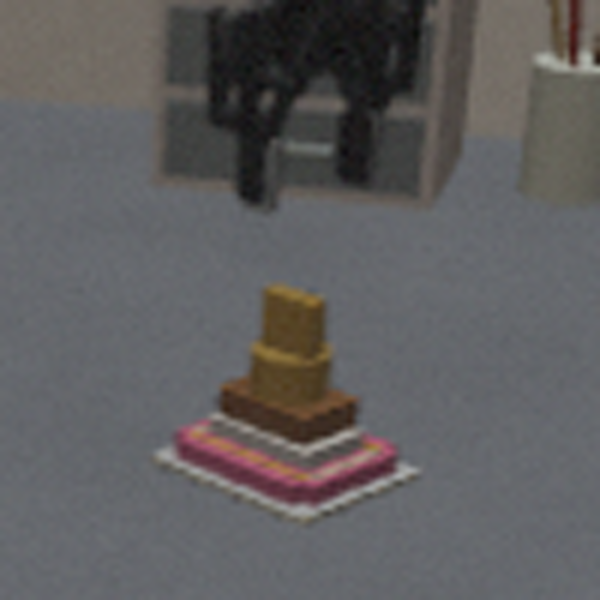

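Request:
play_rows(
  targets=[
    {"tx": -0.06,"ty": -0.08,"tz": 0,"spin": 0.06,"gripper": -0.6},
    {"tx": -0.17,"ty": -0.22,"tz": 0,"spin": 0.2,"gripper": -0.6},
    {"tx": -0.3,"ty": -0.4,"tz": 0.01,"spin": 0.36,"gripper": -0.6},
    {"tx": -0.44,"ty": -0.58,"tz": 0.02,"spin": 0.5,"gripper": -0.6},
    {"tx": -0.54,"ty": -0.72,"tz": 0.03,"spin": 0.63,"gripper": -0.6},
    {"tx": -0.62,"ty": -0.817,"tz": 0.03,"spin": 0.7,"gripper": -0.6},
  ],
)

```text
clock: 44.7
position: [477.6, -147.6, 117.2]
ee_rot: [0.858, -0.514, -0.001, 0.001]
contact_force: [-0.4, -0.2, -0.2]
gripper_width: 68.8
```

```bash
python3 go.py 464 12 98 28
```

```text
t44.70 pos [ 477.6 -147.6  117.2] psi -151.9 j1 1 j6 27 F [-0.4 -0.2 -0.2] w 68.8
  tx -0.5888 ty -0.2527 tz 0.0770 spin 0.0018 (alt -3.998) dist 161
```

Request:
play_rows(
  targets=[
    {"tx": -0.08,"ty": -0.03,"tz": 0.01,"spin": 0,"gripper": -0.6},
    {"tx": -0.22,"ty": -0.09,"tz": 0.02,"spin": 0,"gripper": -0.6},
    {"tx": -0.38,"ty": -0.16,"tz": 0.04,"spin": 0,"gripper": -0.6},
    {"tx": -0.52,"ty": -0.22,"tz": 0.06,"spin": 0,"gripper": -0.6},
    {"tx": -0.58,"ty": -0.25,"tz": 0.075,"spin": 0,"gripper": -0.6},
    {"tx": -0.589,"ty": -0.253,"tz": 0.077,"spin": 0,"gripper": -0.6},
    {"tx": -0.589,"ty": -0.253,"tz": 0.077,"spin": 0,"gripper": -0.6},
  ],
)

```text
clock: 45.58
position: [465.0, 9.7, 98.8]
ee_rot: [0.858, -0.514, -0.0, 0.0]
contact_force: [-0.1, -0.3, 0.2]
gripper_width: 68.5
```

```bash
python3 go.py 464 12 98 28; python3 -c "
from h import *
from seg import clusters
im=get_image('wrist');save(im,'w27',s=1.5)
clusters('wrist',im=im)
"
```

```text
t45.58 pos [465.    9.7  98.8] psi -151.9 j1 21 j6 7 F [-0.1 -0.3  0.2] w 68.5
  tx -0.0100 ty -0.0009 tz 0.0032 spin 0.0023 (alt -3.998) dist 3
wrist px 12.0 97.0 n 3966 top 57.7 c [647.9  18.7] size [20.  41.9] ang 108.9 rgb [41. 39. 41.]
wrist px 254.0 206.0 n 2985 top 55.6 c [465.6  11.8] size [13.9 36. ] ang 117.6 rgb [174. 182. 186.]
```

View pics/w27.png

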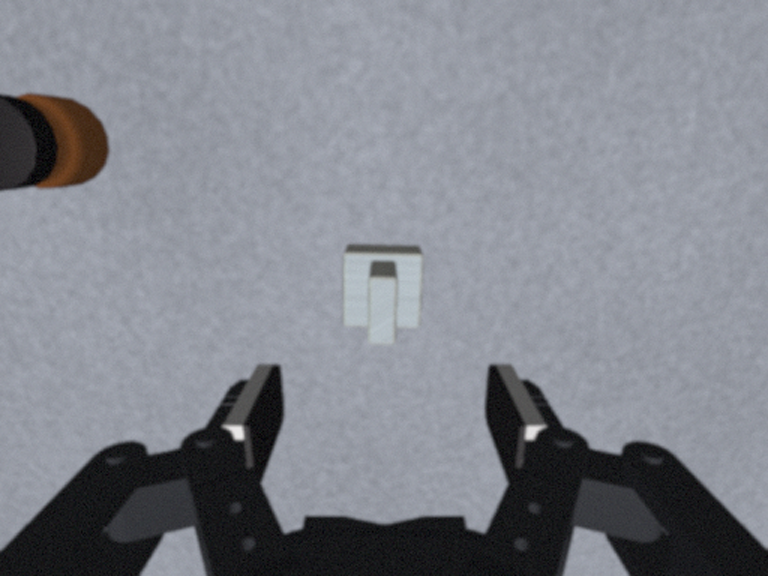

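```bash
python3 go.py 464.6 13.7 3 27.6
```

```text
t45.62 pos [465.    9.5  98.9] psi -151.9 j1 21 j6 7 F [-0.4 -0.6 -0.7] w 68.5
  tx -0.0156 ty -0.0065 tz 0.3836 spin 0.0104 (alt -3.990) dist 96
```

Request:
play_rows(
  targets=[
    {"tx": -0.015,"ty": -0.005,"tz": 0.03,"spin": 0.01,"gripper": -0.6},
    {"tx": -0.015,"ty": -0.006,"tz": 0.1,"spin": 0.01,"gripper": -0.6},
    {"tx": -0.015,"ty": -0.006,"tz": 0.18,"spin": 0.01,"gripper": -0.6},
    {"tx": -0.015,"ty": -0.006,"tz": 0.26,"spin": 0.01,"gripper": -0.6},
    {"tx": -0.015,"ty": -0.006,"tz": 0.32,"spin": 0.01,"gripper": -0.5},
    {"tx": -0.015,"ty": -0.006,"tz": 0.36,"spin": 0.01,"gripper": -0.3},
    {"tx": -0.015,"ty": -0.006,"tz": 0.36,"spin": 0.01,"gripper": -0.1},
    {"tx": -0.015,"ty": -0.006,"tz": 0.36,"spin": 0.01,"gripper": 0.2},
    {"tx": -0.015,"ty": -0.006,"tz": 0.36,"spin": 0.01,"gripper": 0.2},
  ],
)

```text
clock: 46.75
position: [465.1, 14.5, 9.6]
ee_rot: [0.856, -0.517, 0.0, -0.001]
contact_force: [-0.1, -0.1, 0.0]
gripper_width: 34.1
```

```bash
python3 go.py 464.6 13.7 3.3 27.6; python3 -c "
from h import *
im=get_image('wrist');save(im,'w28',s=1.5);P=cloud(im)
for v in range(234,318,12): print(v,[(u,P[v,u].round().astype(int).tolist()) for u in range(208,232,4)])
im=get_image('scene');save(im,'sc28',(180,130,280,210),7)
"
```

```text
t46.75 pos [465.1  14.5   9.6] psi -152.3 j1 22 j6 6 F [-0.1 -0.1  0. ] w 34.1
  tx 0.0018 ty 0.0033 tz 0.0252 spin 0.0018 (alt -3.998) dist 6
234 [(208, [489, 35, -1]), (212, [487, 34, -1]), (216, [485, 33, -1]), (220, [485, 20, 24]), (224, [483, 19, 23]), (228, [481, 18, 24])]
246 [(208, [490, 16, 49]), (212, [489, 15, 49]), (216, [487, 14, 48]), (220, [485, 15, 44]), (224, [480, 25, 24]), (228, [478, 25, 23])]
258 [(208, [489, 16, 59]), (212, [487, 14, 60]), (216, [486, 13, 59]), (220, [482, 20, 47]), (224, [477, 32, 24]), (228, [475, 31, 24])]
270 [(208, [487, 15, 69]), (212, [486, 14, 69]), (216, [484, 16, 64]), (220, [480, 22, 52]), (224, [476, 31, 37]), (228, [466, 53, -1])]
282 [(208, [486, 17, 72]), (212, [484, 17, 72]), (216, [482, 20, 66]), (220, [478, 27, 54]), (224, [465, 62, 0]), (228, [462, 62, -1])]
294 [(208, [484, 19, 77]), (212, [482, 22, 72]), (216, [479, 25, 67]), (220, [475, 32, 56]), (224, [460, 72, -1]), (228, [458, 70, -1])]
306 [(208, [482, 23, 78]), (212, [479, 26, 73]), (216, [477, 29, 69]), (220, [459, 81, 0]), (224, [456, 80, -1]), (228, [454, 79, -1])]
```

View pics/w28.png

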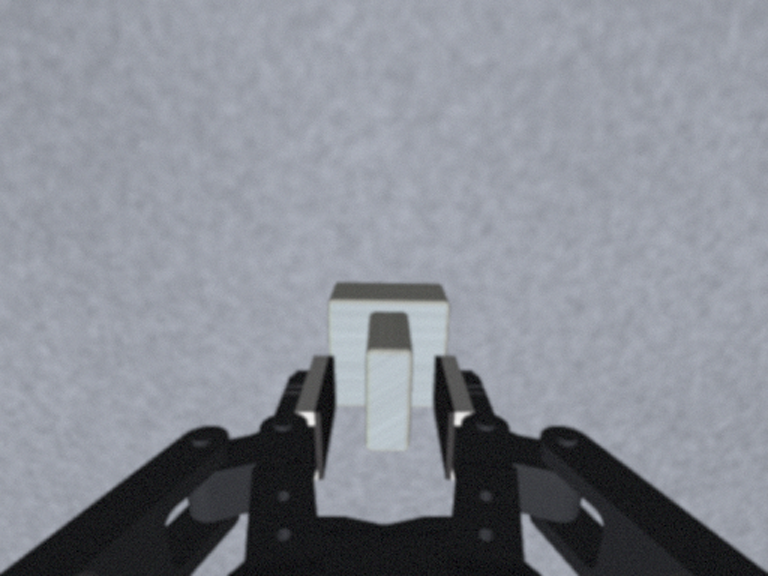

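View pics/sc28.png

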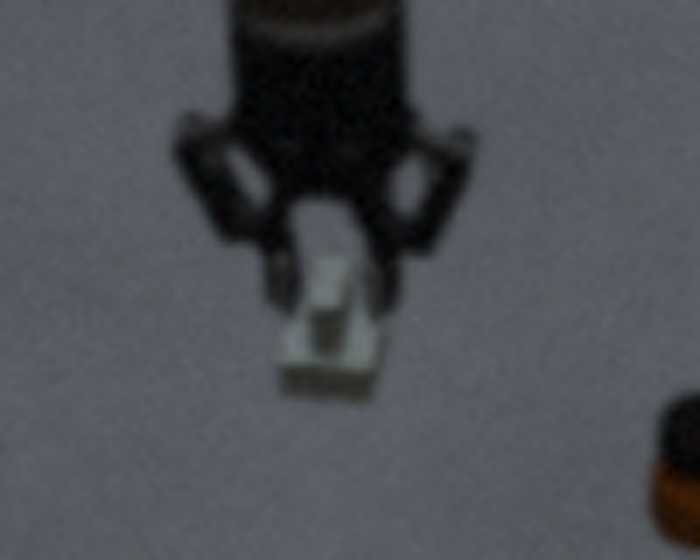

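Request:
play_rows(
  targets=[
    {"tx": 0.004,"ty": 0.002,"tz": 0.008,"spin": 0,"gripper": 0.2},
    {"tx": 0.007,"ty": 0.003,"tz": 0.018,"spin": 0,"gripper": 0.3},
    {"tx": 0.007,"ty": 0.003,"tz": 0.025,"spin": 0,"gripper": 0.4},
    {"tx": 0.007,"ty": 0.003,"tz": 0.025,"spin": 0,"gripper": 0.5},
    {"tx": 0.007,"ty": 0.003,"tz": 0.025,"spin": 0,"gripper": 0.6},
    {"tx": 0.007,"ty": 0.003,"tz": 0.025,"spin": 0,"gripper": 0.7},
    {"tx": 0.007,"ty": 0.003,"tz": 0.025,"spin": 0,"gripper": 0.9},
    {"tx": 0.007,"ty": 0.003,"tz": 0.025,"spin": 0,"gripper": 0.9},
    {"tx": 0.007,"ty": 0.003,"tz": 0.025,"spin": 0,"gripper": 0.9},
  ],
)

```text
clock: 47.98
position: [464.9, 12.4, 2.9]
ee_rot: [0.856, -0.517, 0.0, -0.0]
contact_force: [-0.1, 0.8, 2.7]
gripper_width: 13.1
```

Request:
play_rows(
  targets=[
    {"tx": 0,"ty": 0,"tz": -0.01,"spin": 0,"gripper": 0.9},
    {"tx": 0,"ty": 0,"tz": -0.03,"spin": 0,"gripper": 0.9},
    {"tx": 0,"ty": 0,"tz": -0.07,"spin": 0,"gripper": 0.9},
    {"tx": 0,"ty": 0,"tz": -0.13,"spin": 0,"gripper": 0.9},
    {"tx": 0,"ty": 0,"tz": -0.2,"spin": 0,"gripper": 0.9},
    {"tx": 0,"ty": 0,"tz": -0.27,"spin": 0,"gripper": 0.9},
    {"tx": 0,"ty": 0,"tz": -0.33,"spin": 0,"gripper": 0.9},
    {"tx": 0,"ty": 0,"tz": -0.36,"spin": 0,"gripper": 0.9},
    {"tx": 0,"ty": 0,"tz": -0.36,"spin": 0,"gripper": 0.9},
  ],
)

```text
clock: 49.1
position: [464.9, 12.5, 93.3]
ee_rot: [0.856, -0.517, 0.0, -0.001]
contact_force: [0.8, -0.9, -3.2]
gripper_width: 12.9
```

```bash
python3 go.py 490 220 93 60.2; python3 -c "
from h import *
im=get_image('wrist');save(im,'w29',s=1.5)
im=get_image('side');save(im,'s29',(240,60,370,200),5)
"
```

```text
t49.10 pos [464.9  12.5  93.3] psi -152.3 j1 22 j6 6 F [ 0.8 -0.9 -3.2] w 12.9
  tx -0.6883 ty -0.4743 tz 0.0017 spin -0.7227 (alt 3.277) dist 209
```

View pics/w29.png

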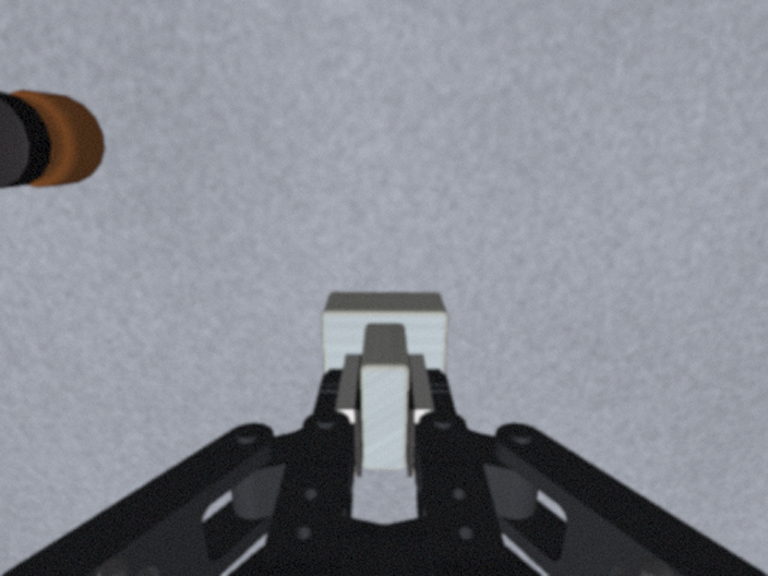

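View pics/s29.png

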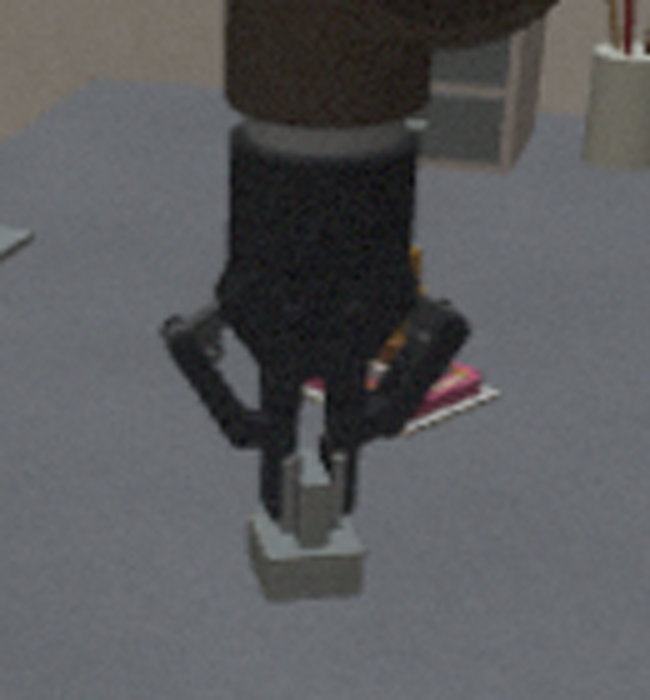

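Request:
play_rows(
  targets=[
    {"tx": -0.04,"ty": -0.03,"tz": 0,"spin": -0.04,"gripper": 0.9},
    {"tx": -0.12,"ty": -0.08,"tz": 0,"spin": -0.13,"gripper": 0.9},
    {"tx": -0.23,"ty": -0.16,"tz": 0,"spin": -0.24,"gripper": 0.9},
    {"tx": -0.35,"ty": -0.24,"tz": 0,"spin": -0.37,"gripper": 0.9},
    {"tx": -0.47,"ty": -0.32,"tz": 0,"spin": -0.5,"gripper": 0.9},
    {"tx": -0.57,"ty": -0.39,"tz": 0,"spin": -0.6,"gripper": 0.9},
    {"tx": -0.65,"ty": -0.45,"tz": 0,"spin": -0.68,"gripper": 0.9},
    {"tx": -0.69,"ty": -0.475,"tz": 0,"spin": -0.722,"gripper": 0.9},
  ],
)

```text
clock: 50.2
position: [489.9, 221.9, 92.3]
ee_rot: [0.967, -0.256, -0.0, 0.0]
contact_force: [0.1, 0.2, -3.1]
gripper_width: 12.8
```

```bash
python3 go.py 520.6 414.3 93 60.2
```

```text
t50.20 pos [489.9 221.9  92.3] psi -119.7 j1 42 j6 19 F [ 0.1  0.2 -3.1] w 12.8
  tx -0.2740 ty -0.7297 tz -0.0030 spin 0.0033 (alt -3.997) dist 195
```

Request:
play_rows(
  targets=[
    {"tx": -0.015,"ty": -0.04,"tz": 0,"spin": 0,"gripper": 0.9},
    {"tx": -0.05,"ty": -0.13,"tz": 0,"spin": 0,"gripper": 0.9},
    {"tx": -0.09,"ty": -0.25,"tz": 0,"spin": 0,"gripper": 0.9},
    {"tx": -0.14,"ty": -0.38,"tz": 0,"spin": 0,"gripper": 0.9},
    {"tx": -0.19,"ty": -0.51,"tz": 0,"spin": 0,"gripper": 0.9},
    {"tx": -0.23,"ty": -0.62,"tz": 0,"spin": 0,"gripper": 0.9},
    {"tx": -0.26,"ty": -0.69,"tz": 0,"spin": 0,"gripper": 0.9},
    {"tx": -0.272,"ty": -0.725,"tz": 0,"spin": 0.003,"gripper": 0.9},
    {"tx": -0.274,"ty": -0.73,"tz": 0.03,"spin": 0.003,"gripper": 0.9},
    {"tx": -0.274,"ty": -0.73,"tz": 0.1,"spin": 0.003,"gripper": 0.9},
    {"tx": -0.274,"ty": -0.73,"tz": 0.15,"spin": 0.003,"gripper": 0.9},
    {"tx": -0.274,"ty": -0.73,"tz": 0.16,"spin": 0.003,"gripper": 0.9},
  ],
)

```text
clock: 51.7
position: [520.4, 411.3, 50.8]
ee_rot: [0.966, -0.259, -0.001, 0.002]
contact_force: [0.5, 0.1, -3.2]
gripper_width: 13.0
```

```bash
python3 go.py 520.6 414.3 42 60.2; python3 -c "
from h import *
im=get_image('wrist');save(im,'w30',(140,90,370,340),3)
im=get_image('side');save(im,'s30',(110,180,270,380),3)
"
```

```text
t51.70 pos [520.4 411.3  50.8] psi -120.0 j1 52 j6 8 F [ 0.5  0.1 -3.2] w 13.0
  tx -0.0053 ty -0.0110 tz 0.0350 spin -0.0046 (alt 3.995) dist 9
```

View pics/w30.png

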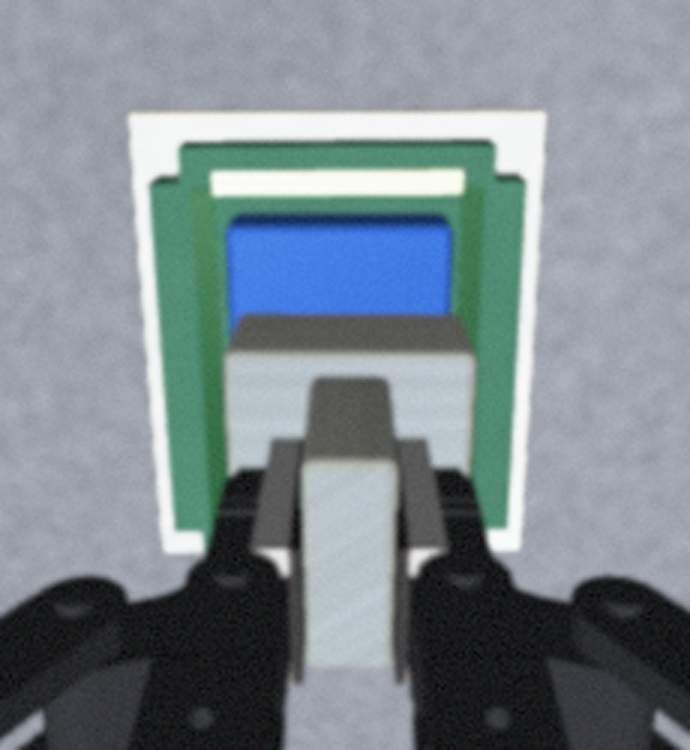

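View pics/s30.png

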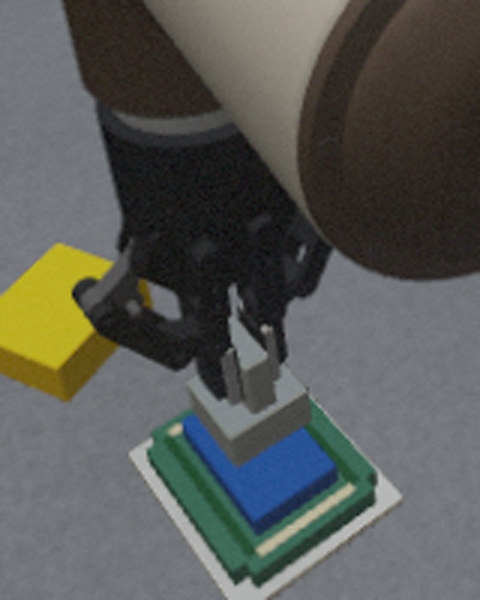

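```bash
python3 -c "
from h import *
im=get_image('wrist');s=read_state();p=s['position'];print(p)
o=lambda x,y:(140+x/3,90+y/3)
zb=p[2]-2.9
bar=np.mean([atz(im,*o(x,y),zb+56)[:2] for x,y in [(302,460),(396,460),(306,665),(392,665)]],0)
a=np.radians(150.1);ax=np.array([np.cos(a),np.sin(a)])
base=np.mean([atz(im,*o(x,y),zb+24)[:2] for x,y in [(228,352),(475,352)]],0)+22*ax
board=np.mean([atz(im,*o(x,y),32)[:2] for x,y in [(228,224),(452,224)]],0)+37.5*ax
frag=np.mean([atz(im,*o(x,y),18)[:2] for x,y in [(181,146),(494,146)]],0)+52*ax
print('bar',bar,'base',base,'board',board,'frag',frag)
import go
for w in (bar,base): T=p[:2]+(board+frag)/2-w; print(T)
go.go(*T,36.4,60.1)
"
```

```text
[521.39335865 412.68187567  52.86978988]
bar [523.83382843 411.27114979] base [522.62860253 411.36277314] board [521.26497599 414.66603277] frag [521.40764697 415.2740073 ]
[518.89584171 416.38074592]
[520.1010676  416.28912257]
t51.85 pos [521.4 412.7  52.9] psi -120.0 j1 52 j6 8 F [-0.3 -0.4 -2.3] w 12.8
  tx -0.0117 ty -0.0099 tz 0.0659 spin -0.0014 (alt 3.999) dist 17
```

Request:
play_rows(
  targets=[
    {"tx": -0.004,"ty": -0.003,"tz": 0.01,"spin": 0,"gripper": 0.9},
    {"tx": -0.008,"ty": -0.006,"tz": 0.025,"spin": 0,"gripper": 0.9},
    {"tx": -0.012,"ty": -0.008,"tz": 0.042,"spin": 0,"gripper": 0.9},
    {"tx": -0.012,"ty": -0.008,"tz": 0.056,"spin": 0,"gripper": 0.9},
    {"tx": -0.012,"ty": -0.008,"tz": 0.064,"spin": 0,"gripper": 0.9},
    {"tx": -0.012,"ty": -0.008,"tz": 0.066,"spin": 0,"gripper": 0.9},
    {"tx": -0.012,"ty": -0.008,"tz": 0.066,"spin": 0,"gripper": 0.9},
  ],
)

```text
clock: 52.72
position: [519.6, 416.0, 36.3]
ee_rot: [0.966, -0.259, 0.0, -0.0]
contact_force: [-0.2, 0.4, -2.8]
gripper_width: 13.4
```

```bash
python3 go.py 520 415.9 34.9 60.1; python3 -c "
from h import *
im=get_image('wrist');save(im,'w31',(140,90,370,340),3)
"
```

```text
t52.73 pos [519.6 416.   36.3] psi -120.0 j1 53 j6 7 F [-0.2  0.4 -2.8] w 13.4
  tx 0.0015 ty -0.0004 tz 0.0057 spin -0.0014 (alt 3.999) dist 1
```

View pics/w31.png

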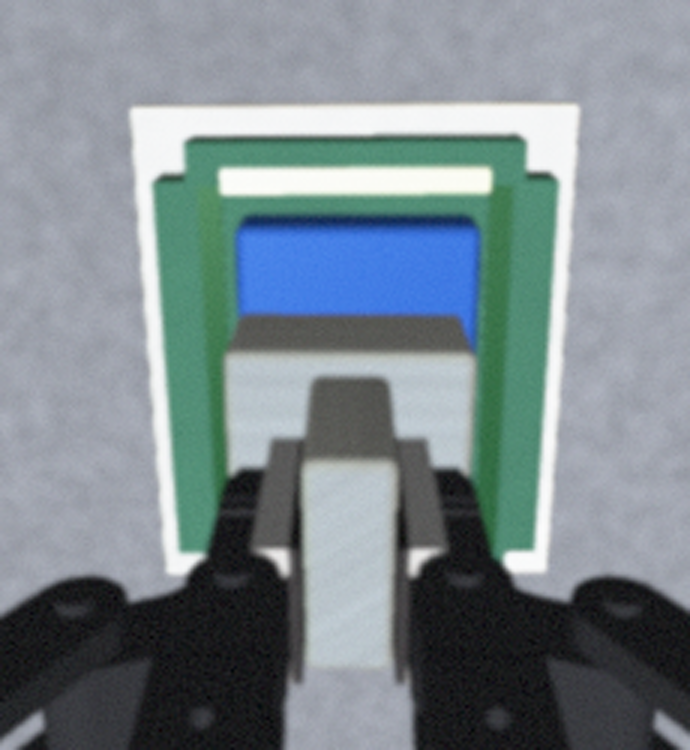

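```bash
python3 -c "
from h import *
im=get_image('wrist');s=read_state();p=s['position'];print(p)
o=lambda x,y:(140+x/3,90+y/3)
zb=p[2]-2.9
a=np.radians(150.1);ax=np.array([np.cos(a),np.sin(a)]);n=np.array([-ax[1],ax[0]])
f=lambda pts,z,l:np.mean([atz(im,*o(x,y),z)[:2] for x,y in pts],0)+l*ax
bar=f([(302,460),(396,460),(306,665),(392,665)],zb+56,0)
base=f([(227,352),(475,352)],zb+24,22); bot=f([(237,319),(463,319)],zb,22)
board=f([(237,225),(480,225)],32,37.5); frag=f([(186,141),(526,141)],18,52)
c=(board+frag)/2
for k,v in dict(bar=bar,base=base,bot=bot,board=board,frag=frag).items(): print(k,v,'along',(v-c)@ax,'across',(v-c)@n)
"
```

```text
[519.62772342 416.03281957  36.42750867]
bar [521.94608394 415.17910782] along -0.27865703565553246 across -1.7134665807670164
base [520.96903553 415.29292264] along 0.6250783517121552 across -1.3250856277798948
bot [519.12399549 416.47096876] along 2.811779108719879 across -1.4266001383568352
board [520.90411696 413.57906544] along -0.17298074866867888 across 0.19301272158439206
frag [520.79663301 414.08616721] along 0.17298074866877744 across -0.1930127215843354
```

Request:
play_rows(
  targets=[
    {"tx": 0,"ty": 0.003,"tz": 0,"spin": 0,"gripper": 0.9},
    {"tx": 0,"ty": 0.006,"tz": 0.001,"spin": 0,"gripper": 0.9},
    {"tx": 0,"ty": 0.006,"tz": 0.003,"spin": 0,"gripper": 0.9},
    {"tx": 0,"ty": 0.006,"tz": 0.005,"spin": 0,"gripper": 0.9},
    {"tx": 0,"ty": 0.006,"tz": 0.005,"spin": 0,"gripper": 0.9},
  ],
)

```text
clock: 53.45
position: [518.8, 414.7, 35.0]
ee_rot: [0.966, -0.258, 0.0, -0.0]
contact_force: [0.4, -0.2, -3.2]
gripper_width: 12.8
```

Request:
play_rows(
  targets=[
    {"tx": 0,"ty": 0,"tz": 0.001,"spin": 0,"gripper": 0.9},
    {"tx": 0,"ty": 0,"tz": 0.002,"spin": 0,"gripper": 0.9},
    {"tx": 0,"ty": 0,"tz": 0.002,"spin": 0,"gripper": 0.9},
  ],
)

```text
clock: 53.82
position: [518.8, 414.7, 35.0]
ee_rot: [0.966, -0.258, 0.0, -0.0]
contact_force: [-1.7, -0.5, 1.0]
gripper_width: 13.0
```

Request:
play_rows(
  targets=[
    {"tx": 0,"ty": 0,"tz": 0.001,"spin": 0,"gripper": 0.9},
    {"tx": 0,"ty": 0,"tz": 0.001,"spin": 0,"gripper": 0.6},
    {"tx": 0,"ty": 0,"tz": 0.001,"spin": 0,"gripper": 0.4},
    {"tx": 0,"ty": 0,"tz": 0,"spin": 0,"gripper": 0.2},
    {"tx": 0,"ty": 0,"tz": 0,"spin": 0,"gripper": 0},
    {"tx": 0,"ty": 0,"tz": 0,"spin": 0,"gripper": 0},
    {"tx": 0,"ty": 0,"tz": -0.04,"spin": 0,"gripper": 0},
    {"tx": 0,"ty": 0,"tz": -0.12,"spin": 0,"gripper": 0},
    {"tx": 0,"ty": 0,"tz": -0.22,"spin": 0,"gripper": -0.3},
    {"tx": 0,"ty": 0,"tz": -0.32,"spin": 0,"gripper": -0.6},
    {"tx": 0,"ty": 0,"tz": -0.32,"spin": 0,"gripper": -0.6},
  ],
)

```text
clock: 55.2
position: [520.1, 416.0, 118.0]
ee_rot: [0.966, -0.258, 0.002, -0.003]
contact_force: [-0.8, -0.8, -0.2]
gripper_width: 68.3
```

```bash
python3 go.py; python3 -c "
from h import *
from seg import *
im=get_image('wrist');save(im,'w32',s=1.5);P=cloud(im);f=im['frame'].astype(int)
m=(P[...,2]>82)&(P[...,2]<95);q=P[m];print('bar',np.median(q[:,2]),cv2.minAreaRect(q[:,:2].astype(np.float32)))
clusters('side');clusters('scene')
im=get_image('side');save(im,'s32',s=1.5)
im=get_image('scene');save(im,'sc32',s=1.5)
"
```

```text
t55.20 pos [520.1 416.  118. ] psi -119.9 j1 53 j6 7 F [-0.8 -0.8 -0.2] w 68.3
  tx 0.0000 ty 0.0000 tz 0.0000 spin 0.0000 (alt 0.000) dist 0
bar 87.41000388418043 ((520.275390625, 414.5302734375), (13.591861724853516, 36.00612258911133), 59.83834457397461)
side px 437.0 100.0 n 665 top 28.2 c [ 140.5 -924.1] size [135.9 241.5] ang 160.8 rgb [44. 44. 45.]
side px 203.0 159.0 n 49 top 20.5 c [ 788.9 -111.1] size [12.9 42.9] ang 104.5 rgb [156. 134.  96.]
side px 222.0 177.0 n 325 top 58.8 c [659.2  24.1] size [41.4 40.8] ang 47.7 rgb [41. 40. 42.]
side px 125.0 285.0 n 1571 top 31.1 c [680.8 371.1] size [71.3 73.4] ang 174.4 rgb [204. 191.  42.]
side px 193.0 321.0 n 3951 top 56.1 c [521.1 414.4] size [45.4 44.5] ang 60.0 rgb [130. 135. 134.]
scene px 300.0 118.0 n 513 top 56.7 c [521.  412.4] size [43.6 46.3] ang 150.7 rgb [68. 72. 71.]
scene px 333.0 144.0 n 391 top 31.2 c [680.4 365.3] size [86.  70.5] ang 85.4 rgb [165. 151.   4.]
scene px 281.0 191.0 n 302 top 58.6 c [660.6  20.7] size [42.4 41. ] ang 27.2 rgb [19. 18. 20.]
scene px 306.0 230.0 n 529 top 20.8 c [783.8 -50. ] size [ 40.5 168.4] ang 99.3 rgb [97. 93. 86.]
scene px 140.0 267.0 n 1455 top 70.6 c [ 513.9 -405.8] size [42.5 42.8] ang 153.6 rgb [111.  82.  32.]
```

View pics/w32.png

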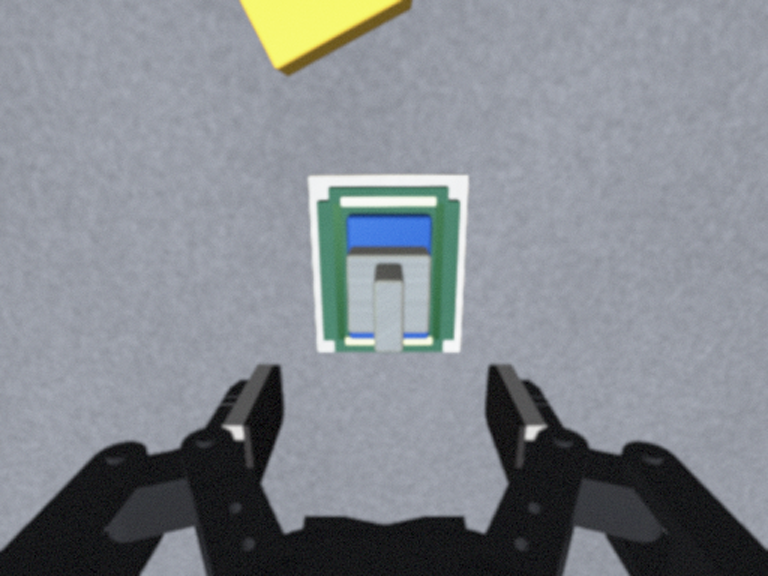

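View pics/s32.png

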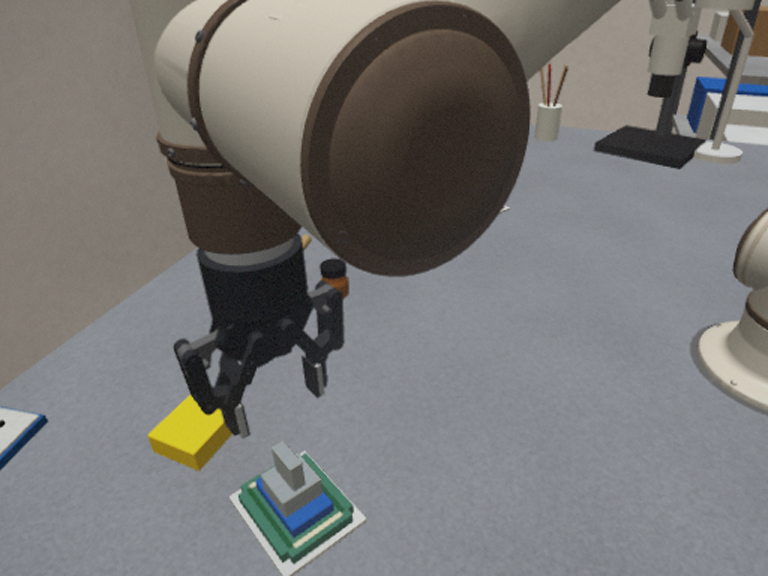

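View pics/sc32.png

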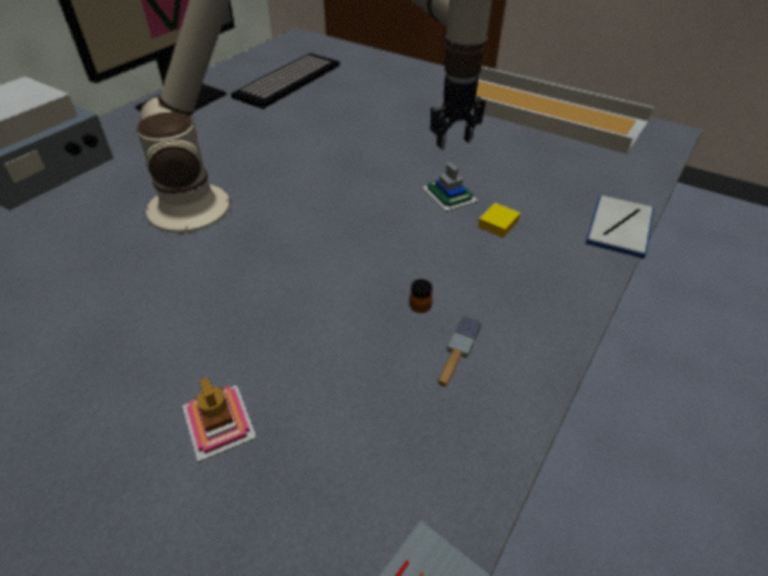

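Both stacks are upright and centred, the bystanders haven't moved, and the open gripper is well clear. I'll hand in.

```bash
python3 -c "
from bench import *
s=read_state();print(s['clock'],s['contact_force'],s['gripper_width']);print(job_done())"
```

```text
55.45 [ 0.35678653 -0.01335153 -0.20736312] 67.96328786318341
the job is handed in; nothing more can be done
None
```

Both presses are set up and the job was handed in at 55 s, with the gripper open and clear of everything. The pink fragment carries the white plate, wooden block and brass weight. The green fragment carries the blue board and steel weight.

| Piece | Offset from the crack's centre | Top height measured / expected |
|---|---|---|
| White plate | about 1 mm | 30 / 30 mm |
| Wooden block | about 1 mm | 48 / 48 mm |
| Brass weight | about 1 mm | 103 / 104 mm |
| Blue board | about 1–2 mm | 32 / 32 mm |
| Steel weight | about 1–2 mm | 87 / 88 mm |

- **Alignment:** plate, block and board lay within about 1° of their fragment's crack, and both weights stood upright. Every piece was set down with only a few newtons.
- **Bystanders:** the jar, slide box and brush measured within about 1 mm of where they started.
- **Fingertip position disagreed:** the text puts the fingertips 14 mm ahead of the TCP. The cameras showed them roughly 26–33 mm behind it, depending on opening, so I set grasp heights from the pictures and the contact forces.
- **Camera disagreement:** on the green fragment the cameras differed by 1–2 mm on its centre, so I aimed between them. The wrist-camera estimates of where the pads sit along the tool's x axis also varied by up to 6 mm. I allowed for that at each grasp.

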